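Find the real transformer by weight and lay out the power stage

TASK

One of the three closed grey boxes is clearly heavier than the others: find it by lifting them, take the transformer out of it and stand it on the mounting plate, then stand all the loose heat sinks after it in one straight square row along the centre line, heat sink fins running across the row, so that bracket, transformer and heat sinks are each one spacer thickness from the next. Set each gap by standing the spacer in it and releasing the part against it, the transformer next to the bracket first. Finish with the spacer standing on the bench beside the plate and all three boxes standing closed on the bench, with the dummies left in their boxes.

Things in the scene. Friction and masses are not known exactly. Their poses are not given: they have to be found in the camera images.
- box_a: One of three identical closed grey plastic boxes: 66 mm (x) by 130 mm (y), 60 mm high without lid, walls and floor 3 mm. Origin: centre of underside. Inside, 6 mm high ribs at y = +-39 mm hold a transformer in the middle, axes along the box's. Closed and with contents two weigh about 0.4 kg, one 0.8 kg; only lifting tells which. Lift by the 66 mm sides.
- lid_a: Loose lid of box_a: plate 66 x 130 x 4 mm on the rim, below it a plug 55 x 119 x 7 mm that fits the box with 2.5 mm play all round, on top a black bar grip 12 mm (x) by 44 mm (y) rising to 26 mm above the origin. Origin: centre of the plate's underside, 60 mm above the box's origin when closed. Fits either way round.
- transformer_a: Transformer inside box_a; two are dummies of about 0.2 kg, one is real, 0.6 kg; they look alike. Core 34 (x) x 56 (y) x 46 mm high, flat y faces to grip; coil to x = +-27 mm (z 8 to 38 mm), which is what the spacer meets and gaps count from (lugs further out have no substance); 2 mm feet to y = +-34 mm. Origin: centre of underside; half-turn symmetric.
- sink_a: Heat sink with upright fins, 45 mm (x, across the fins) x 50 mm (y, along the fins) x 28 mm high, about 0.17 kg, loose on the bench; may be absent (one or two of the three are there). Origin: centre of underside. Half-turn symmetric. Slides easily when pushed.
- box_b: One of three identical closed grey plastic boxes: 66 mm (x) by 130 mm (y), 60 mm high without lid, walls and floor 3 mm. Origin: centre of underside. Inside, 6 mm high ribs at y = +-39 mm hold a transformer in the middle, axes along the box's. Closed and with contents two weigh about 0.4 kg, one 0.8 kg; only lifting tells which. Lift by the 66 mm sides.
- lid_b: Loose lid of box_b: plate 66 x 130 x 4 mm on the rim, below it a plug 55 x 119 x 7 mm that fits the box with 2.5 mm play all round, on top a black bar grip 12 mm (x) by 44 mm (y) rising to 26 mm above the origin. Origin: centre of the plate's underside, 60 mm above the box's origin when closed. Fits either way round.
- transformer_b: Transformer inside box_b; two are dummies of about 0.2 kg, one is real, 0.6 kg; they look alike. Core 34 (x) x 56 (y) x 46 mm high, flat y faces to grip; coil to x = +-27 mm (z 8 to 38 mm), which is what the spacer meets and gaps count from (lugs further out have no substance); 2 mm feet to y = +-34 mm. Origin: centre of underside; half-turn symmetric.
- sink_b: Heat sink with upright fins, 45 mm (x, across the fins) x 50 mm (y, along the fins) x 28 mm high, about 0.17 kg, loose on the bench; may be absent (one or two of the three are there). Origin: centre of underside. Half-turn symmetric. Slides easily when pushed.
- box_c: One of three identical closed grey plastic boxes: 66 mm (x) by 130 mm (y), 60 mm high without lid, walls and floor 3 mm. Origin: centre of underside. Inside, 6 mm high ribs at y = +-39 mm hold a transformer in the middle, axes along the box's. Closed and with contents two weigh about 0.4 kg, one 0.8 kg; only lifting tells which. Lift by the 66 mm sides.
- lid_c: Loose lid of box_c: plate 66 x 130 x 4 mm on the rim, below it a plug 55 x 119 x 7 mm that fits the box with 2.5 mm play all round, on top a black bar grip 12 mm (x) by 44 mm (y) rising to 26 mm above the origin. Origin: centre of the plate's underside, 60 mm above the box's origin when closed. Fits either way round.
- transformer_c: Transformer inside box_c; two are dummies of about 0.2 kg, one is real, 0.6 kg; they look alike. Core 34 (x) x 56 (y) x 46 mm high, flat y faces to grip; coil to x = +-27 mm (z 8 to 38 mm), which is what the spacer meets and gaps count from (lugs further out have no substance); 2 mm feet to y = +-34 mm. Origin: centre of underside; half-turn symmetric.
- sink_c: Heat sink with upright fins, 45 mm (x, across the fins) x 50 mm (y, along the fins) x 28 mm high, about 0.17 kg, loose on the bench; may be absent (one or two of the three are there). Origin: centre of underside. Half-turn symmetric. Slides easily when pushed.
- plate: Fixed aluminium plate 220 (x) x 120 (y) x 6 mm with a scribed centre line y = 0. At its -x end a fixed dark steel bracket, 64 mm wide, 40 mm high above the plate; its upright face at x = -95 mm looks along +x. The row is laid along +x from that face on the centre line, the parts' x axes along the plate's x. Origin: centre of underside, on the bench.
- bracket_face (a point): Foot of the bracket's upright face: on the centre line of the plate, at the height of the plate's top (6 mm above the bench).
- spacer: Loose plain steel spacer, 0.4 kg: upright blade 12 mm thick (x), 96 mm long (y), 30 mm high; cross feet (22 mm in x, 10 mm in y, 14 mm high) at y = +-43 mm, clear of the parts it stands between; in the middle a grip 12 mm (x) x 28 mm (y) rising to 84 mm. Origin: centre of underside. It stands on its own on bench or plate.

How it is judged (in metres and radians):
On the way, in this order (a step that is already met when the one before it is completed fails the run):
1. a closed box has been lifted clear of the bench (((height (world z) of box_a above 0.015 m and z of lid_a in the frame of box_a between 0.054 and 0.066 m) or (height (world z) of box_b above 0.015 m and z of lid_b in the frame of box_b between 0.054 and 0.066 m) or (height (world z) of box_c above 0.015 m and z of lid_c in the frame of box_c between 0.054 and 0.066 m))), for 0.2 s.
2. the heavy transformer stands released on the plate (its weight on it), one spacer from the bracket, with the spacer still in that gap (((x of transformer_a in the frame of plate between -0.059 and -0.053 m and y of transformer_a in the frame of plate between -0.008 and 0.008 m and z of transformer_a in the frame of plate between 0.003 and 0.009 m and angle between the x axis of transformer_a and the x axis of plate, either way round below 0.12 rad and angle between transformer_a's own z axis and vertical below 0.1 rad and contact force between transformer_a and plate above 4 N and contact force between the fingers and transformer_a below 0.05 N) or (x of transformer_b in the frame of plate between -0.059 and -0.053 m and y of transformer_b in the frame of plate between -0.008 and 0.008 m and z of transformer_b in the frame of plate between 0.003 and 0.009 m and angle between the x axis of transformer_b and the x axis of plate, either way round below 0.12 rad and angle between transformer_b's own z axis and vertical below 0.1 rad and contact force between transformer_b and plate above 4 N and contact force between the fingers and transformer_b below 0.05 N) or (x of transformer_c in the frame of plate between -0.059 and -0.053 m and y of transformer_c in the frame of plate between -0.008 and 0.008 m and z of transformer_c in the frame of plate between 0.003 and 0.009 m and angle between the x axis of transformer_c and the x axis of plate, either way round below 0.12 rad and angle between transformer_c's own z axis and vertical below 0.1 rad and contact force between transformer_c and plate above 4 N and contact force between the fingers and transformer_c below 0.05 N)) and x of spacer in the frame of plate between -0.095 and -0.083 m and y of spacer in the frame of plate between -0.025 and 0.025 m and z of spacer in the frame of plate between 0.003 and 0.009 m), for 0.2 s.
3. a heat sink stands released next to the transformer, one spacer from it, with the spacer still in that gap (((x of sink_a in the frame of plate between 0.001 and 0.01 m and y of sink_a in the frame of plate between -0.008 and 0.008 m and z of sink_a in the frame of plate between 0.003 and 0.009 m and angle between the x axis of sink_a and the x axis of plate, either way round below 0.12 rad and angle between sink_a's own z axis and vertical below 0.1 rad and contact force between the fingers and sink_a below 0.05 N) or (x of sink_b in the frame of plate between 0.001 and 0.01 m and y of sink_b in the frame of plate between -0.008 and 0.008 m and z of sink_b in the frame of plate between 0.003 and 0.009 m and angle between the x axis of sink_b and the x axis of plate, either way round below 0.12 rad and angle between sink_b's own z axis and vertical below 0.1 rad and contact force between the fingers and sink_b below 0.05 N) or (x of sink_c in the frame of plate between 0.001 and 0.01 m and y of sink_c in the frame of plate between -0.008 and 0.008 m and z of sink_c in the frame of plate between 0.003 and 0.009 m and angle between the x axis of sink_c and the x axis of plate, either way round below 0.12 rad and angle between sink_c's own z axis and vertical below 0.1 rad and contact force between the fingers and sink_c below 0.05 N)) and ((x of transformer_a in the frame of plate between -0.059 and -0.053 m and y of transformer_a in the frame of plate between -0.008 and 0.008 m and z of transformer_a in the frame of plate between 0.003 and 0.009 m and angle between the x axis of transformer_a and the x axis of plate, either way round below 0.12 rad and angle between transformer_a's own z axis and vertical below 0.1 rad) or (x of transformer_b in the frame of plate between -0.059 and -0.053 m and y of transformer_b in the frame of plate between -0.008 and 0.008 m and z of transformer_b in the frame of plate between 0.003 and 0.009 m and angle between the x axis of transformer_b and the x axis of plate, either way round below 0.12 rad and angle between transformer_b's own z axis and vertical below 0.1 rad) or (x of transformer_c in the frame of plate between -0.059 and -0.053 m and y of transformer_c in the frame of plate between -0.008 and 0.008 m and z of transformer_c in the frame of plate between 0.003 and 0.009 m and angle between the x axis of transformer_c and the x axis of plate, either way round below 0.12 rad and angle between transformer_c's own z axis and vertical below 0.1 rad)) and x of spacer in the frame of plate between -0.029 and -0.017 m and y of spacer in the frame of plate between -0.025 and 0.025 m and z of spacer in the frame of plate between 0.003 and 0.009 m), for 0.2 s.
At the end, for the whole second after the job is handed in: Heavy transformer 12 mm (+-3) from the bracket, present heat sinks after it with 12 mm (+-3) between neighbours, all upright at rest on the plate, within 8 mm of the centre line and 0.12 rad of square; spacer upright on the bench; all boxes on the bench, lids seated within 5 mm, dummies inside (((x of transformer_a in the frame of plate between -0.059 and -0.053 m and y of transformer_a in the frame of plate between -0.008 and 0.008 m and z of transformer_a in the frame of plate between 0.003 and 0.009 m and angle between the x axis of transformer_a and the x axis of plate, either way round below 0.12 rad and angle between transformer_a's own z axis and vertical below 0.1 rad and contact force between transformer_a and plate above 4 N) or (x of transformer_b in the frame of plate between -0.059 and -0.053 m and y of transformer_b in the frame of plate between -0.008 and 0.008 m and z of transformer_b in the frame of plate between 0.003 and 0.009 m and angle between the x axis of transformer_b and the x axis of plate, either way round below 0.12 rad and angle between transformer_b's own z axis and vertical below 0.1 rad and contact force between transformer_b and plate above 4 N) or (x of transformer_c in the frame of plate between -0.059 and -0.053 m and y of transformer_c in the frame of plate between -0.008 and 0.008 m and z of transformer_c in the frame of plate between 0.003 and 0.009 m and angle between the x axis of transformer_c and the x axis of plate, either way round below 0.12 rad and angle between transformer_c's own z axis and vertical below 0.1 rad and contact force between transformer_c and plate above 4 N)) and ((x of sink_a in the frame of plate between 0.001 and 0.01 m and y of sink_a in the frame of plate between -0.008 and 0.008 m and z of sink_a in the frame of plate between 0.003 and 0.009 m and angle between the x axis of sink_a and the x axis of plate, either way round below 0.12 rad and angle between sink_a's own z axis and vertical below 0.1 rad) or (x of sink_b in the frame of plate between 0.001 and 0.01 m and y of sink_b in the frame of plate between -0.008 and 0.008 m and z of sink_b in the frame of plate between 0.003 and 0.009 m and angle between the x axis of sink_b and the x axis of plate, either way round below 0.12 rad and angle between sink_b's own z axis and vertical below 0.1 rad) or (x of sink_c in the frame of plate between 0.001 and 0.01 m and y of sink_c in the frame of plate between -0.008 and 0.008 m and z of sink_c in the frame of plate between 0.003 and 0.009 m and angle between the x axis of sink_c and the x axis of plate, either way round below 0.12 rad and angle between sink_c's own z axis and vertical below 0.1 rad)) and ((x of transformer_a in the frame of plate between -0.059 and -0.053 m and y of transformer_a in the frame of plate between -0.008 and 0.008 m and z of transformer_a in the frame of plate between 0.003 and 0.009 m and angle between the x axis of transformer_a and the x axis of plate, either way round below 0.12 rad and angle between transformer_a's own z axis and vertical below 0.1 rad and contact force between transformer_a and plate above 4 N) or horizontal distance between transformer_a and box_a below 0.02 m) and ((x of transformer_b in the frame of plate between -0.059 and -0.053 m and y of transformer_b in the frame of plate between -0.008 and 0.008 m and z of transformer_b in the frame of plate between 0.003 and 0.009 m and angle between the x axis of transformer_b and the x axis of plate, either way round below 0.12 rad and angle between transformer_b's own z axis and vertical below 0.1 rad and contact force between transformer_b and plate above 4 N) or horizontal distance between transformer_b and box_b below 0.02 m) and ((x of transformer_c in the frame of plate between -0.059 and -0.053 m and y of transformer_c in the frame of plate between -0.008 and 0.008 m and z of transformer_c in the frame of plate between 0.003 and 0.009 m and angle between the x axis of transformer_c and the x axis of plate, either way round below 0.12 rad and angle between transformer_c's own z axis and vertical below 0.1 rad and contact force between transformer_c and plate above 4 N) or horizontal distance between transformer_c and box_c below 0.02 m) and ((x of sink_a in the frame of plate between 0.001 and 0.01 m and y of sink_a in the frame of plate between -0.008 and 0.008 m and z of sink_a in the frame of plate between 0.003 and 0.009 m and angle between the x axis of sink_a and the x axis of plate, either way round below 0.12 rad and angle between sink_a's own z axis and vertical below 0.1 rad) or (x of sink_a in the frame of plate between 0.0555 and 0.0695 m and y of sink_a in the frame of plate between -0.008 and 0.008 m and z of sink_a in the frame of plate between 0.003 and 0.009 m and angle between the x axis of sink_a and the x axis of plate, either way round below 0.12 rad and angle between sink_a's own z axis and vertical below 0.1 rad)) and ((x of sink_b in the frame of plate between 0.001 and 0.01 m and y of sink_b in the frame of plate between -0.008 and 0.008 m and z of sink_b in the frame of plate between 0.003 and 0.009 m and angle between the x axis of sink_b and the x axis of plate, either way round below 0.12 rad and angle between sink_b's own z axis and vertical below 0.1 rad) or (x of sink_b in the frame of plate between 0.0555 and 0.0695 m and y of sink_b in the frame of plate between -0.008 and 0.008 m and z of sink_b in the frame of plate between 0.003 and 0.009 m and angle between the x axis of sink_b and the x axis of plate, either way round below 0.12 rad and angle between sink_b's own z axis and vertical below 0.1 rad)) and ((x of sink_c in the frame of plate between 0.001 and 0.01 m and y of sink_c in the frame of plate between -0.008 and 0.008 m and z of sink_c in the frame of plate between 0.003 and 0.009 m and angle between the x axis of sink_c and the x axis of plate, either way round below 0.12 rad and angle between sink_c's own z axis and vertical below 0.1 rad) or (x of sink_c in the frame of plate between 0.0555 and 0.0695 m and y of sink_c in the frame of plate between -0.008 and 0.008 m and z of sink_c in the frame of plate between 0.003 and 0.009 m and angle between the x axis of sink_c and the x axis of plate, either way round below 0.12 rad and angle between sink_c's own z axis and vertical below 0.1 rad)) and (horizontal distance between sink_a and transformer_a between 0.0585 and 0.0645 m or horizontal distance between sink_a and transformer_b between 0.0585 and 0.0645 m or horizontal distance between sink_a and transformer_c between 0.0585 and 0.0645 m or horizontal distance between sink_b and transformer_a between 0.0585 and 0.0645 m or horizontal distance between sink_b and transformer_b between 0.0585 and 0.0645 m or horizontal distance between sink_b and transformer_c between 0.0585 and 0.0645 m or horizontal distance between sink_c and transformer_a between 0.0585 and 0.0645 m or horizontal distance between sink_c and transformer_b between 0.0585 and 0.0645 m or horizontal distance between sink_c and transformer_c between 0.0585 and 0.0645 m) and horizontal distance between sink_a and sink_b between 0.054 and 0.06 m and horizontal distance between sink_a and sink_c between 0.054 and 0.06 m and horizontal distance between sink_b and sink_c between 0.054 and 0.06 m and x of lid_a in the frame of box_a between -0.005 and 0.005 m and y of lid_a in the frame of box_a between -0.005 and 0.005 m and z of lid_a in the frame of box_a between 0.057 and 0.063 m and height (world z) of box_a between -0.004 and 0.004 m and angle between each of box_a, box_b, box_c's own z axis and vertical below 0.1 rad and x of lid_b in the frame of box_b between -0.005 and 0.005 m and y of lid_b in the frame of box_b between -0.005 and 0.005 m and z of lid_b in the frame of box_b between 0.057 and 0.063 m and height (world z) of box_b between -0.004 and 0.004 m and x of lid_c in the frame of box_c between -0.005 and 0.005 m and y of lid_c in the frame of box_c between -0.005 and 0.005 m and z of lid_c in the frame of box_c between 0.057 and 0.063 m and height (world z) of box_c between -0.004 and 0.004 m and height (world z) of spacer between -0.004 and 0.004 m and angle between spacer's own z axis and vertical below 0.2 rad and linear speed of each of transformer_a, transformer_b, transformer_c, spacer, sink_a, sink_b, sink_c, box_a, box_b, box_c below 0.02 m/s and angular speed of each of transformer_a, transformer_b, transformer_c, spacer, sink_a, sink_b, sink_c, box_a, box_b, box_c below 0.2 rad/s); the robot touches nothing.
Of sink_a, sink_b, sink_c only 1 to 2 are there at a start; the rules pass over those that are not, and their reading is None.
At some moment in a run one of sink_a, sink_b, sink_c may be knocked a few centimetres aside while the robot is not near it.
Once in a run the grip may slacken for a moment while it holds something.
It also fails if it takes over 210 s, if anything falls off the work surface, if the arm or the gripper's body presses on something with over 40 N, if the wrist force passes 120 N, or if a joint passes its speed limit or range.

ROBOT

A 6-joint arm with a two-finger parallel gripper is mounted at the origin on a cart in front of the work surface, level with it; the furniture and walls round the work are solid. World frame = base frame: x ahead of the robot, y to its left, z up, the work surface at z = 0. Lengths are in mm, angles in rad, forces in N, time in s.
With the tool pointing down it reaches from about 350 to 775 mm from the base axis. Payload 7.3 kg.
Tool frame: the origin (TCP) lies at the very end of the fingers, on their centre line; the grasp point (between the pads) lies bot.grip_point_offset behind it (bot.grip_point_offset is the distance from the TCP to the grasp point, in mm); z points along the fingers, y is the line along which they close (so a half turn about z gives the same grasp; the last joint's range is limited). The gripper opens to 92 mm and grips with 3 to 60 N. Pads are 19 mm wide; open, the fingers measure 130 mm over their backs; the gripper's body (75 mm by 190 mm) begins 47 mm behind the grasp point.
Start: joints at [-1.412, 0.342, 1.524, -0, 1.275, -0.146], TCP at [157.576, -500.814, 226.741] pointing down, gripper open.
Joint ranges: [-2.53, 2.53], [-0.77, 2.02], [0.04, 2.7], [-1, 4.14], [0.28, 2.66], [-3.11, 3.11]. Speed limits (rad/s): [2.57, 2.57, 3.14, 3.14, 3.14, 3.14].

INTERFACE

Orientations are given as [roll, pitch, yaw] about the fixed x, y, z axes, in that order (R = Rz(yaw) Ry(pitch) Rx(roll)).
In Python, from plant import bot gives the robot as it stands. The module is installed in compiled form; this text tells all that it offers.
- The arm moves only by the tool carry_out, never from a script. Its argument "plan" is a list of rows, each an object of numbers: "tx", "ty", "tz": the shift along the world's x, y, z in mm; "rx", "ry", "rz": the turn, a rotation vector about the world's x, y, z in rad. A call has 1 to 12 rows; each row shifts and turns the commanded pose from where the row before left it; what a row does not reach is not made up. A row lasts 1/10 s, in which the tool goes at most 50 mm and 8.59 degrees, less where a joint would pass 70% of its speed; a pose out of reach is approached as far as the arm can. A call with a gripper value outside its range is refused whole. "gripper" is the closure, from 0 (fully open) to 1 (shut), set as the call begins (left out, the last holds). The fingers move at their own pace and stop on an object; the grip force is fixed at half the most. Time passes only in rows, so rows that do not move let the fingers close. It gives the time, the measured TCP pose, the force, the opening and the grip force at its end, in the units of the state.
- bot.get_obs(): the state, without advancing time (a new reading comes with each control period).
- bot.capture(name): name is "scene" or "top" or "wrist"; returns the picture (400x640x3 uint8, red, green, blue); there is no depth.
- bot.camera_model(name): a dict with "camera_matrix" (3x3 intrinsics, pixels), "R" (3x3) and "t" (3): a world point X has camera coordinates R X + t. Camera axes: x right, y down, z forward; pixel columns grow to the right and rows downward; lengths in mm; the calibration is good to about 2 mm. The wrist camera is an equidistant fisheye: a pixel r from the principal point sees the ray r / f radians off the axis. A picture is of the moment at which its call begins: read the wrist's pose just before it. camera_model takes no time and is no camera call; for the wrist camera it gives the pose at the moment of the call.
- bot.close_job(): hands the job in; it is judged then, once.
The state is a dict: "time": time; "joint_positions": joint angles; "dq": joint speeds; "tau": joint torques, N m; "tool_pos": TCP position; "tcp_rot": TCP orientation; "contact_force": force on the tool from outside, world axes, zero at the start; "moment": the same for the moment, N m; "grip_width": finger opening in mm; "finger_force": force on a finger pad.
Only numpy, scipy, OpenCV 4.12 (cv2) and the standard library are available. Lean on these libraries where they do the work, as an engineer would, in place of code of your own. Each camera call takes 0.05 s, during which the arm holds its last target. There are 200 camera calls.

## Working session

There is one attempt and no reset: what is moved stays moved. The work goes in short steps, Python scripts to look and compute and a tool call to move; the robot and the scene stay as the last step left them, time stands still between calls to the robot, and variables do not carry over. Pictures are saved under pics/ and viewed, at most 14 in all, crops included, and the job is handed in when it is done.

Besides the shell and the picture viewer there is one more tool, called after ">>>" in YAML: its name, and indented under it one key for each argument. carry_out: Moves the arm, as the interface text tells. Its arguments: {"type":"object","properties":{"plan":{"type":"array"},"gripper":{"type":"number"}},"required":["plan"]}

```bash
mkdir -p pics
cat > h.py <<'E'
import numpy as np, cv2
from plant import bot
def save(cam,name):
    m=bot.camera_model(cam); im=bot.capture(cam)
    np.savez(f'{name}.npz',im=im,K=m['camera_matrix'],R=m['R'],t=m['t'])
    cv2.imwrite(f'pics/{name}.png',im[:,:,::-1]); return im
def load(name): return np.load(f'{name}.npz')
def p2w(m,u,v,z,fish=False):
    K=np.array(m['K']);d=np.array([(u-K[0,2])/K[0,0],(v-K[1,2])/K[1,1]])
    if fish:
        r=np.hypot(*d); s=np.sin(r)/r if r>1e-9 else 1; ray=np.array([d[0]*s,d[1]*s,np.cos(r)])
    else: ray=np.array([d[0],d[1],1.])
    R=np.array(m['R']);c=-R.T@np.array(m['t']);w=R.T@ray
    return c+w*(z-c[2])/w[2]
def w2p(m,X,fish=False):
    K=np.array(m['K']);p=np.array(m['R'])@np.array(X,float)+np.array(m['t'])
    if fish:
        r=np.hypot(p[0],p[1]);a=np.arctan2(r,p[2]);q=p[:2]/max(r,1e-9)*a
    else:q=p[:2]/p[2]
    return K[0,0]*q[0]+K[0,2],K[1,1]*q[1]+K[1,2]
def crop(im,x0,y0,x1,y1,s,name):
    cv2.imwrite(f'pics/{name}.png',cv2.resize(im[y0:y1,x0:x1,::-1],None,fx=s,fy=s,interpolation=cv2.INTER_CUBIC))
def st():
    o=bot.get_obs(); print({k:np.round(o[k],3) for k in('time','tool_pos','tcp_rot','contact_force','grip_width','finger_force')})
E
python3 - <<'E'
from h import *
a=save('top','t0');b=save('scene','s0');st();print(bot.grip_point_offset)
m=load('t0');print(m['K'],m['R'],m['t'])
E
```

```text
{'time': np.float64(0.1), 'tool_pos': array([ 157.517, -500.431,  226.117]), 'tcp_rot': array([-3.14 , -0.   ,  0.305]), 'contact_force': array([0.517, 0.602, 0.054]), 'grip_width': np.float64(91.99), 'finger_force': np.float64(0.0)}
18.8
[[489.87343545   0.         320.73437467]
 [  0.         489.87343545 199.59015707]
 [  0.           0.           1.        ]] [[-0.00658005 -0.99996828  0.00448773]
 [-0.9977908   0.0062689  -0.06613788]
 [ 0.06610765 -0.004913   -0.9978004 ]] [ -16.61890201  514.62343421 1545.73236922]
```

View pics/t0.png

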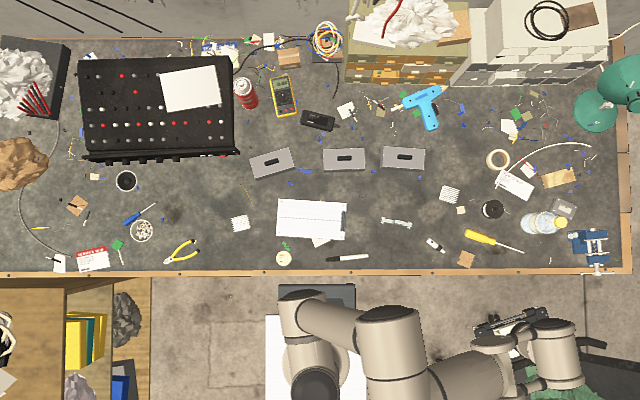

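View pics/s0.png

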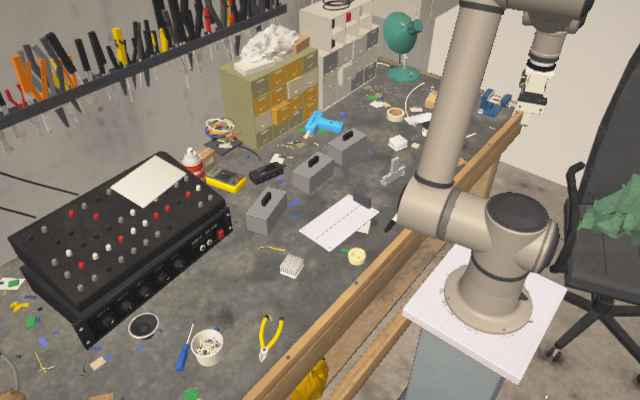

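The top view shows the boxes at about (272,163), (344,159) and (404,157), the sinks at (240,223) and (450,194), the spacer at (396,222) and the plate at (312,219). I'll enlarge it.

Run:
```python
from h import *
im=load('t0')['im']
crop(im,225,140,355,250,6,'c1'); crop(im,340,140,470,250,6,'c2')
```

```text
(no output)
```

View pics/c1.png

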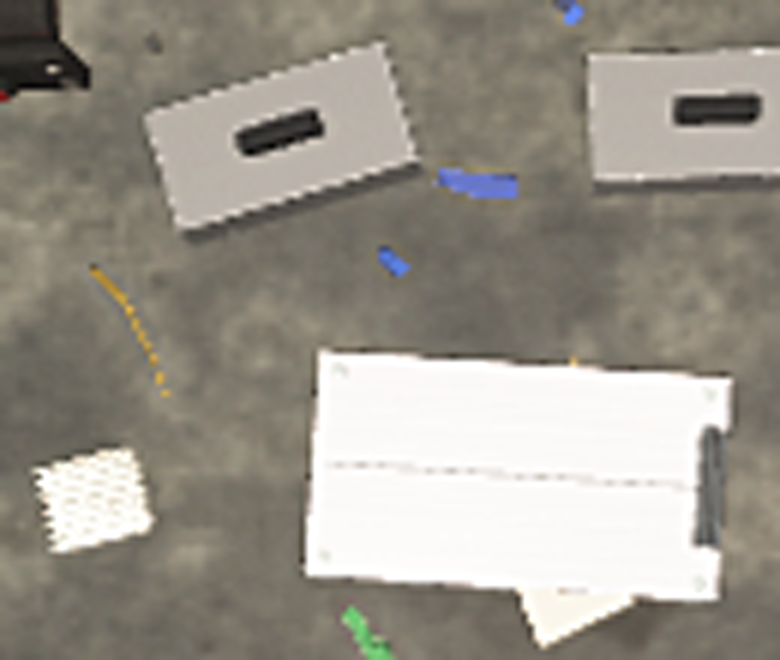

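View pics/c2.png

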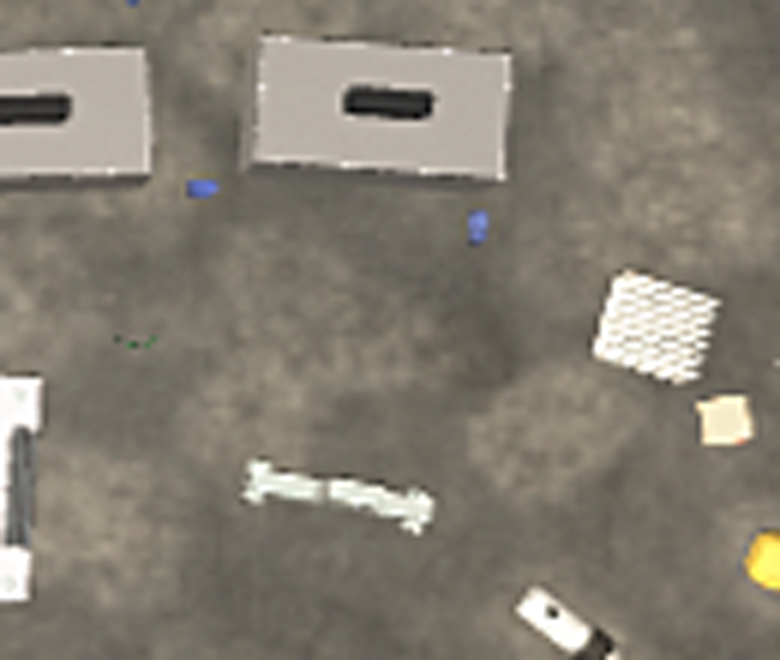

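```bash
cat > m0.py <<'E'
from h import *
m=load('t0')
def obj(n,pts,z,off):
    W=np.array([p2w(m,off[0]+(u-2.5)/6,off[1]+(v-2.5)/6,z)[:2] for u,v in pts])
    c=W.mean(0); e=[W[1]-W[0],W[2]-W[1],W[3]-W[2],W[0]-W[3]]
    a=(e[0]-e[2]) # edge 0->1 direction
    print(n,np.round(c,1),'L',[round(float(np.hypot(*x)),1) for x in e],'ang01(deg)',round(float(np.degrees(np.arctan2(a[1],a[0]))),1))
o1=(225,140);o2=(340,140)
obj('L',[(147,115),(383,43),(420,160),(183,233)],64,o1)
obj('Mi',[(587-690,54),(147,47),(152,176),(594-690,182)],64,o2)
obj('R',[(262,37),(512,55),(505,180),(252,163)],64,o2)
obj('plate',[(319,350),(733,378),(718,601),(305,576)],6,o1)
obj('sinkL',[(35,468),(130,449),(153,525),(55,552)],28,o1)
obj('sinkR',[(622,270),(720,300),(690,384),(594,355)],28,o2)
for n,a,b,z in(('spacer',(256,482),(418,509),14),('br',(699,428),(696,546),40)):
    P=[p2w(m,(o2 if n=='spacer' else o1)[0]+(u-2.5)/6,140+(v-2.5)/6,z)[:2] for u,v in(a,b)]
    print(n,(P[0]+P[1])/2,np.hypot(*(P[1]-P[0])),np.degrees(np.arctan2(*(P[1]-P[0])[::-1])))
E
python3 m0.py
```

```text
L [627.8 131.6] L [127.8, 64.2, 128.1, 64.4] ang01(deg) -73.1
Mi [638.5 -92.2] L [130.0, 67.5, 128.5, 67.0] ang01(deg) -88.8
R [ 640.5 -277.9] L [130.3, 65.5, 131.4, 66.2] ang01(deg) -94.4
plate [453.4  11.5] L [222.2, 119.3, 220.4, 120.9] ang01(deg) -94.0
sinkL [442.4 235. ] L [50.9, 41.9, 53.2, 45.5] ang01(deg) -76.9
sinkR [ 528.6 -427.1] L [54.1, 47.6, 52.8, 47.7] ang01(deg) -107.4
spacer [ 441.05573824 -258.68120264] 87.20240788619455 -99.83553476832813
br [446.15341652 -82.38760247] 61.63712781856599 178.0099805856873
```

>>> carry_out:
  plan:
    - {"tx": 40.2, "ty": 18.6, "rz": 0.0991}
    - {"tx": 40.2, "ty": 18.6, "rz": 0.0991}
    - {"tx": 40.2, "ty": 18.6, "rz": 0.0991}
    - {"tx": 40.2, "ty": 18.6, "rz": 0.0991}
    - {"tx": 40.2, "ty": 18.6, "rz": 0.0991}
    - {"tx": 40.2, "ty": 18.6, "rz": 0.0991}
    - {"tx": 40.2, "ty": 18.6, "rz": 0.0991}
    - {"tx": 40.2, "ty": 18.6, "rz": 0.0991}
    - {"tx": 40.2, "ty": 18.6, "rz": 0.0991}
    - {"tx": 40.2, "ty": 18.6, "rz": 0.0991}
    - {"tx": 40.2, "ty": 18.6, "rz": 0.0991}
    - {"tx": 40.2, "ty": 18.6, "rz": 0.0991}
  gripper: 0

```text
invalid input at $.plan[0]: expected keys tx, ty, tz, rx, ry, rz
```

>>> carry_out:
  plan:
    - {"tz": 0}
    - {"tz": 0}

```text
invalid input at $.plan[0]: expected keys tx, ty, tz, rx, ry, rz
```

Run:
```python
from h import *
im=save('wrist','w0'); st(); print(bot.camera_model('wrist'))
```

```text
{'time': np.float64(0.15), 'tool_pos': array([ 157.518, -500.497,  226.211]), 'tcp_rot': array([-3.14 , -0.   ,  0.305]), 'contact_force': array([-1.188,  0.289,  0.34 ]), 'grip_width': np.float64(91.779), 'finger_force': np.float64(0.0)}
{'camera_matrix': array([[309.70691629,   0.        , 319.39955445],
       [  0.        , 309.70691629, 200.17871874],
       [  0.        ,   0.        ,   1.        ]]), 'R': array([[ 3.00992489e-01, -9.53626439e-01,  3.69582436e-04],
       [-9.17309033e-01, -2.89423670e-01,  2.73455805e-01],
       [-2.60667720e-01, -8.26471647e-02, -9.61884497e-01]]), 't': array([-526.02661393,  -33.82876607,  388.76328749])}
```

View pics/w0.png

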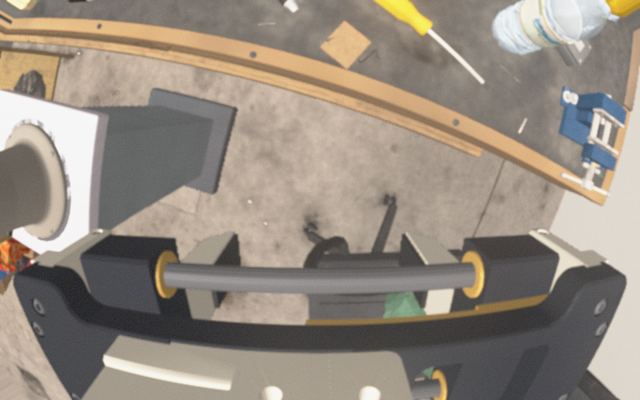

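The wrist camera shows the fingers at about (220,265) and (425,265), with the bench edge ahead. Every row needs all six keys.

>>> carry_out:
  plan:
    - {"tx": 40.2, "ty": 18.6, "tz": 0, "rx": 0, "ry": 0, "rz": 0.0991}
    - {"tx": 40.2, "ty": 18.6, "tz": 0, "rx": 0, "ry": 0, "rz": 0.0991}
    - {"tx": 40.2, "ty": 18.6, "tz": 0, "rx": 0, "ry": 0, "rz": 0.0991}
    - {"tx": 40.2, "ty": 18.6, "tz": 0, "rx": 0, "ry": 0, "rz": 0.0991}
    - {"tx": 40.2, "ty": 18.6, "tz": 0, "rx": 0, "ry": 0, "rz": 0.0991}
    - {"tx": 40.2, "ty": 18.6, "tz": 0, "rx": 0, "ry": 0, "rz": 0.0991}
    - {"tx": 40.2, "ty": 18.6, "tz": 0, "rx": 0, "ry": 0, "rz": 0.0991}
    - {"tx": 40.2, "ty": 18.6, "tz": 0, "rx": 0, "ry": 0, "rz": 0.0991}
    - {"tx": 40.2, "ty": 18.6, "tz": 0, "rx": 0, "ry": 0, "rz": 0.0991}
    - {"tx": 40.2, "ty": 18.6, "tz": 0, "rx": 0, "ry": 0, "rz": 0.0991}
    - {"tx": 40.2, "ty": 18.6, "tz": 0, "rx": 0, "ry": 0, "rz": 0.0991}
    - {"tx": 40.2, "ty": 18.6, "tz": 0, "rx": 0, "ry": 0, "rz": 0.0991}
  gripper: 0

```text
time: 1.35
tool_pos: [641.3, -276.5, 226.3]
tcp_rot: [-3.141, -0.0, 1.498]
contact_force: [0.5, -0.7, 0.9]
grip_width: 91.7
finger_force: 0.0
```

>>> carry_out:
  plan:
    - {"tx": 0, "ty": 0, "tz": 0, "rx": 0, "ry": 0, "rz": 0}
    - {"tx": 0, "ty": 0, "tz": 0, "rx": 0, "ry": 0, "rz": 0}
    - {"tx": 0, "ty": 0, "tz": 0, "rx": 0, "ry": 0, "rz": 0}

```text
time: 1.65
tool_pos: [639.1, -278.2, 226.5]
tcp_rot: [-3.141, 0.0, 1.493]
contact_force: [-0.6, 0.4, -0.7]
grip_width: 91.9
finger_force: 0.0
```

>>> carry_out:
  plan:
    - {"tx": 0.5, "ty": 0, "tz": -33, "rx": 0, "ry": 0, "rz": 0}
    - {"tx": 0.5, "ty": 0, "tz": -33, "rx": 0, "ry": 0, "rz": 0}
    - {"tx": 0, "ty": 0, "tz": -33, "rx": 0, "ry": 0, "rz": 0}
    - {"tx": 0, "ty": 0, "tz": -33, "rx": 0, "ry": 0, "rz": 0}
    - {"tx": 0, "ty": 0, "tz": -33, "rx": 0, "ry": 0, "rz": 0}
    - {"tx": 0, "ty": 0, "tz": -20, "rx": 0, "ry": 0, "rz": 0}
    - {"tx": 0, "ty": 0, "tz": -13, "rx": 0, "ry": 0, "rz": 0}
    - {"tx": 0, "ty": 0, "tz": 0, "rx": 0, "ry": 0, "rz": 0}
    - {"tx": 0, "ty": 0, "tz": 0, "rx": 0, "ry": 0, "rz": 0}

```text
time: 2.55
tool_pos: [641.2, -278.5, 30.0]
tcp_rot: [3.14, 0.001, 1.493]
contact_force: [-0.2, 0.1, 0.6]
grip_width: 91.7
finger_force: 0.0
```

>>> carry_out:
  plan:
    - {"tx": 0, "ty": 0, "tz": 0, "rx": 0, "ry": 0, "rz": 0}
    - {"tx": 0, "ty": 0, "tz": 0, "rx": 0, "ry": 0, "rz": 0}
    - {"tx": 0, "ty": 0, "tz": 0, "rx": 0, "ry": 0, "rz": 0}
    - {"tx": 0, "ty": 0, "tz": 0, "rx": 0, "ry": 0, "rz": 0}
    - {"tx": 0, "ty": 0, "tz": 0, "rx": 0, "ry": 0, "rz": 0}
    - {"tx": 0, "ty": 0, "tz": 0, "rx": 0, "ry": 0, "rz": 0}
    - {"tx": 0, "ty": 0, "tz": 0, "rx": 0, "ry": 0, "rz": 0}
    - {"tx": 0, "ty": 0, "tz": 0, "rx": 0, "ry": 0, "rz": 0}
  gripper: 1

```text
time: 3.35
tool_pos: [641.2, -277.7, 29.3]
tcp_rot: [3.141, 0.0, 1.494]
contact_force: [-0.9, 1.0, 5.3]
grip_width: 65.5
finger_force: 30.0
```

Gripped at 66 mm. Next I lift about 25 mm, read the force, and set the box down again.

>>> carry_out:
  plan:
    - {"tx": 0, "ty": 0, "tz": 8, "rx": 0, "ry": 0, "rz": 0}
    - {"tx": 0, "ty": 0, "tz": 10, "rx": 0, "ry": 0, "rz": 0}
    - {"tx": 0, "ty": 0, "tz": 10, "rx": 0, "ry": 0, "rz": 0}
    - {"tx": 0, "ty": 0, "tz": 0, "rx": 0, "ry": 0, "rz": 0}
    - {"tx": 0, "ty": 0, "tz": 0, "rx": 0, "ry": 0, "rz": 0}
    - {"tx": 0, "ty": 0, "tz": 0, "rx": 0, "ry": 0, "rz": 0}
    - {"tx": 0, "ty": 0, "tz": 0, "rx": 0, "ry": 0, "rz": 0}
    - {"tx": 0, "ty": 0, "tz": 0, "rx": 0, "ry": 0, "rz": 0}

```text
time: 4.15
tool_pos: [640.8, -277.5, 56.3]
tcp_rot: [-3.141, -0.0, 1.494]
contact_force: [-0.6, -0.3, -3.8]
grip_width: 65.9
finger_force: 30.0
```

>>> carry_out:
  plan:
    - {"tx": 0, "ty": 0, "tz": 0, "rx": 0, "ry": 0, "rz": 0}
    - {"tx": 0, "ty": 0, "tz": 0, "rx": 0, "ry": 0, "rz": 0}

```text
time: 4.35
tool_pos: [640.9, -277.6, 56.6]
tcp_rot: [-3.141, -0.0, 1.494]
contact_force: [-0.6, 0.1, -4.3]
grip_width: 66.1
finger_force: 30.0
```

It reads about 4 N, so box R (right) is light. I set it down and go to the middle box.

>>> carry_out:
  plan:
    - {"tx": 0, "ty": 0, "tz": -10, "rx": 0, "ry": 0, "rz": 0}
    - {"tx": 0, "ty": 0, "tz": -10, "rx": 0, "ry": 0, "rz": 0}
    - {"tx": 0, "ty": 0, "tz": -5, "rx": 0, "ry": 0, "rz": 0}
    - {"tx": 0, "ty": 0, "tz": -3, "rx": 0, "ry": 0, "rz": 0}
    - {"tx": 0, "ty": 0, "tz": 0, "rx": 0, "ry": 0, "rz": 0}
    - {"tx": 0, "ty": 0, "tz": 0, "rx": 0, "ry": 0, "rz": 0}

```text
time: 4.95
tool_pos: [640.3, -277.3, 29.3]
tcp_rot: [-3.14, -0.0, 1.494]
contact_force: [-5.2, 2.0, 5.2]
grip_width: 66.1
finger_force: 30.0
```

>>> carry_out:
  plan:
    - {"tx": 0, "ty": 0, "tz": 0, "rx": 0, "ry": 0, "rz": 0}
    - {"tx": 0, "ty": 0, "tz": 0, "rx": 0, "ry": 0, "rz": 0}
    - {"tx": 0, "ty": 0, "tz": 0, "rx": 0, "ry": 0, "rz": 0}
    - {"tx": 0, "ty": 0, "tz": 0, "rx": 0, "ry": 0, "rz": 0}
    - {"tx": 0, "ty": 0, "tz": 15, "rx": 0, "ry": 0, "rz": 0}
    - {"tx": 0, "ty": 0, "tz": 30, "rx": 0, "ry": 0, "rz": 0}
    - {"tx": 0, "ty": 0, "tz": 30, "rx": 0, "ry": 0, "rz": 0}
    - {"tx": 0, "ty": 0, "tz": 30, "rx": 0, "ry": 0, "rz": 0}
  gripper: 0

```text
time: 5.75
tool_pos: [641.2, -277.7, 136.2]
tcp_rot: [3.14, 0.001, 1.494]
contact_force: [-0.4, -0.2, 0.3]
grip_width: 91.8
finger_force: 0.0
```

>>> carry_out:
  plan:
    - {"tx": 0, "ty": 30, "tz": 0, "rx": 0, "ry": 0, "rz": 0.0163}
    - {"tx": 0, "ty": 31, "tz": 0, "rx": 0, "ry": 0, "rz": 0.0163}
    - {"tx": 0, "ty": 31, "tz": 0, "rx": 0, "ry": 0, "rz": 0.0163}
    - {"tx": -1, "ty": 31, "tz": 0, "rx": 0, "ry": 0, "rz": 0.0163}
    - {"tx": -1, "ty": 31, "tz": 0, "rx": 0, "ry": 0, "rz": 0.0163}
    - {"tx": 0, "ty": 31, "tz": 0, "rx": 0, "ry": 0, "rz": 0.0163}
    - {"tx": 0, "ty": 0, "tz": 0, "rx": 0, "ry": 0, "rz": 0}
    - {"tx": 0, "ty": 0, "tz": 0, "rx": 0, "ry": 0, "rz": 0}

```text
time: 6.55
tool_pos: [639.4, -92.2, 135.0]
tcp_rot: [3.14, 0.001, 1.593]
contact_force: [-0.6, -0.3, 0.1]
grip_width: 91.8
finger_force: 0.0
```

>>> carry_out:
  plan:
    - {"tx": 0, "ty": 0, "tz": -30, "rx": 0, "ry": 0, "rz": 0}
    - {"tx": 0, "ty": 0, "tz": -30, "rx": 0, "ry": 0, "rz": 0}
    - {"tx": 0, "ty": 0, "tz": -30, "rx": 0, "ry": 0, "rz": 0}
    - {"tx": 0, "ty": 0, "tz": -15, "rx": 0, "ry": 0, "rz": 0}
    - {"tx": 0, "ty": 0, "tz": 0, "rx": 0, "ry": 0, "rz": 0}
    - {"tx": 0, "ty": 0, "tz": 0, "rx": 0, "ry": 0, "rz": 0}

```text
time: 7.15
tool_pos: [639.7, -93.5, 29.8]
tcp_rot: [3.14, 0.001, 1.591]
contact_force: [0.7, -0.4, 0.1]
grip_width: 91.9
finger_force: 0.0
```

>>> carry_out:
  plan:
    - {"tx": 0, "ty": 0, "tz": 0, "rx": 0, "ry": 0, "rz": 0}
    - {"tx": 0, "ty": 0, "tz": 0, "rx": 0, "ry": 0, "rz": 0}
    - {"tx": 0, "ty": 0, "tz": 0, "rx": 0, "ry": 0, "rz": 0}
    - {"tx": 0, "ty": 0, "tz": 0, "rx": 0, "ry": 0, "rz": 0}
    - {"tx": 0, "ty": 0, "tz": 0, "rx": 0, "ry": 0, "rz": 0}
    - {"tx": 0, "ty": 0, "tz": 0, "rx": 0, "ry": 0, "rz": 0}
    - {"tx": 0, "ty": 0, "tz": 0, "rx": 0, "ry": 0, "rz": 0}
    - {"tx": 0, "ty": 0, "tz": 0, "rx": 0, "ry": 0, "rz": 0}
  gripper: 1

```text
time: 7.95
tool_pos: [638.8, -92.6, 29.5]
tcp_rot: [-3.142, 0.0, 1.592]
contact_force: [-3.9, -0.2, 5.0]
grip_width: 65.6
finger_force: 30.0
```

>>> carry_out:
  plan:
    - {"tx": 0, "ty": 0, "tz": 8, "rx": 0, "ry": 0, "rz": 0}
    - {"tx": 0, "ty": 0, "tz": 10, "rx": 0, "ry": 0, "rz": 0}
    - {"tx": 0, "ty": 0, "tz": 10, "rx": 0, "ry": 0, "rz": 0}
    - {"tx": 0, "ty": 0, "tz": 0, "rx": 0, "ry": 0, "rz": 0}
    - {"tx": 0, "ty": 0, "tz": 0, "rx": 0, "ry": 0, "rz": 0}
    - {"tx": 0, "ty": 0, "tz": 0, "rx": 0, "ry": 0, "rz": 0}
    - {"tx": 0, "ty": 0, "tz": 0, "rx": 0, "ry": 0, "rz": 0}
    - {"tx": 0, "ty": 0, "tz": 0, "rx": 0, "ry": 0, "rz": 0}

```text
time: 8.75
tool_pos: [638.7, -92.6, 56.3]
tcp_rot: [-3.141, -0.0, 1.592]
contact_force: [0.6, 0.2, -7.0]
grip_width: 65.7
finger_force: 30.0
```

>>> carry_out:
  plan:
    - {"tx": 0, "ty": 0, "tz": -10, "rx": 0, "ry": 0, "rz": 0}
    - {"tx": 0, "ty": 0, "tz": -10, "rx": 0, "ry": 0, "rz": 0}
    - {"tx": 0, "ty": 0, "tz": -5, "rx": 0, "ry": 0, "rz": 0}
    - {"tx": 0, "ty": 0, "tz": -3, "rx": 0, "ry": 0, "rz": 0}
    - {"tx": 0, "ty": 0, "tz": 0, "rx": 0, "ry": 0, "rz": 0}
    - {"tx": 0, "ty": 0, "tz": 0, "rx": 0, "ry": 0, "rz": 0}

```text
time: 9.35
tool_pos: [638.1, -92.3, 29.4]
tcp_rot: [-3.14, -0.0, 1.592]
contact_force: [-4.7, 1.0, 2.1]
grip_width: 65.8
finger_force: 30.0
```

>>> carry_out:
  plan:
    - {"tx": 0, "ty": 0, "tz": 0, "rx": 0, "ry": 0, "rz": 0}
    - {"tx": 0, "ty": 0, "tz": 0, "rx": 0, "ry": 0, "rz": 0}
    - {"tx": 0, "ty": 0, "tz": 0, "rx": 0, "ry": 0, "rz": 0}
    - {"tx": 0, "ty": 0, "tz": 0, "rx": 0, "ry": 0, "rz": 0}
    - {"tx": 0, "ty": 0, "tz": 15, "rx": 0, "ry": 0, "rz": 0}
    - {"tx": 0, "ty": 0, "tz": 30, "rx": 0, "ry": 0, "rz": 0}
    - {"tx": 0, "ty": 0, "tz": 30, "rx": 0, "ry": 0, "rz": 0}
    - {"tx": 0, "ty": 0, "tz": 30, "rx": 0, "ry": 0, "rz": 0}
  gripper: 0

```text
time: 10.15
tool_pos: [639.2, -92.6, 136.1]
tcp_rot: [3.14, 0.0, 1.592]
contact_force: [0.3, 0.3, 0.7]
grip_width: 91.8
finger_force: 0.0
```

The middle box reads about 7.4 N, so it is the heavy one. Spacer next.

>>> carry_out:
  plan:
    - {"tx": -33, "ty": -27.7, "tz": 8, "rx": 0, "ry": 0, "rz": -0.032}
    - {"tx": -33, "ty": -27.7, "tz": 8, "rx": 0, "ry": 0, "rz": -0.032}
    - {"tx": -33, "ty": -27.7, "tz": 8, "rx": 0, "ry": 0, "rz": -0.032}
    - {"tx": -33, "ty": -27.7, "tz": 8, "rx": 0, "ry": 0, "rz": -0.032}
    - {"tx": -33, "ty": -27.7, "tz": 8, "rx": 0, "ry": 0, "rz": -0.032}
    - {"tx": -33, "ty": -27.7, "tz": 4, "rx": 0, "ry": 0, "rz": -0.032}
    - {"tx": 0, "ty": 0, "tz": 0, "rx": 0, "ry": 0, "rz": 0}
    - {"tx": 0, "ty": 0, "tz": 0, "rx": 0, "ry": 0, "rz": 0}
    - {"tx": 0, "ty": 0, "tz": 0, "rx": 0, "ry": 0, "rz": 0}

```text
time: 11.05
tool_pos: [441.7, -258.4, 178.3]
tcp_rot: [3.14, 0.0, 1.401]
contact_force: [0.6, -0.4, 0.2]
grip_width: 91.8
finger_force: 0.0
```

Run:
```python
from h import *
im=save('wrist','w1'); st(); m=load('w1')
for n,p in (('spacer top',(441,-258.7,84)),('sinkR',(528.6,-427.1,28)),('brk',(446.8,-83.3,6)),('plate c',(453,11.5,6))): print(n,np.round(w2p(m,p,True)))
```

```text
{'time': np.float64(11.1), 'tool_pos': array([ 441.83 , -258.127,  178.002]), 'tcp_rot': array([ 3.141, -0.   ,  1.401]), 'contact_force': array([-0.916,  0.004,  0.086]), 'grip_width': np.float64(91.827), 'finger_force': np.float64(0.0)}
spacer top [317. 202.]
sinkR [410. 306.]
brk [295.  23.]
plate c [287. -51.]
```

View pics/w1.png

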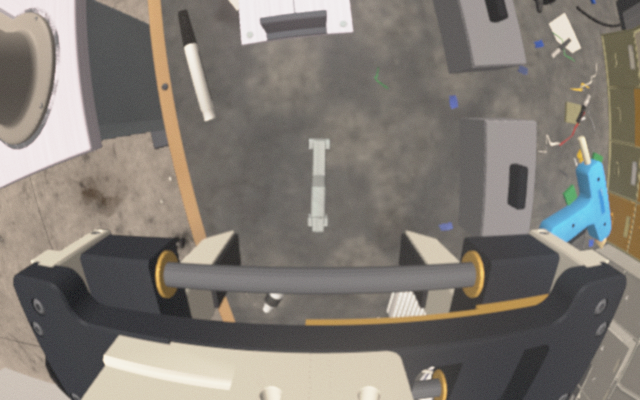

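The spacer feet show at (318,144) and (317,224), the grip near (318,181), and the bracket's near edge at about (293,30).

Run:
```python
from h import *
m=load('w1')
a=p2w(m,319,144,14,True);b=p2w(m,317,223,14,True)
print(a,b,(a+b)/2,np.hypot(*(a-b)[:2]),np.degrees(np.arctan2(*(a-b)[1::-1])))
for z in(84,30):print(w2p(m,[*((a+b)/2)[:2],z],True))
c=m['im']; crop(c,230,110,410,250,4,'c3')
```

```text
[ 449.64172488 -217.33712502   14.        ] [ 432.8074951  -302.52408225   14.        ] [ 441.22460999 -259.93060364   14.        ] 86.83437668605251 78.82151625786793
(np.float64(317.68854387446765), np.float64(203.36720578007683))
(np.float64(317.9084700888411), np.float64(188.22669322719392))
```

View pics/c3.png

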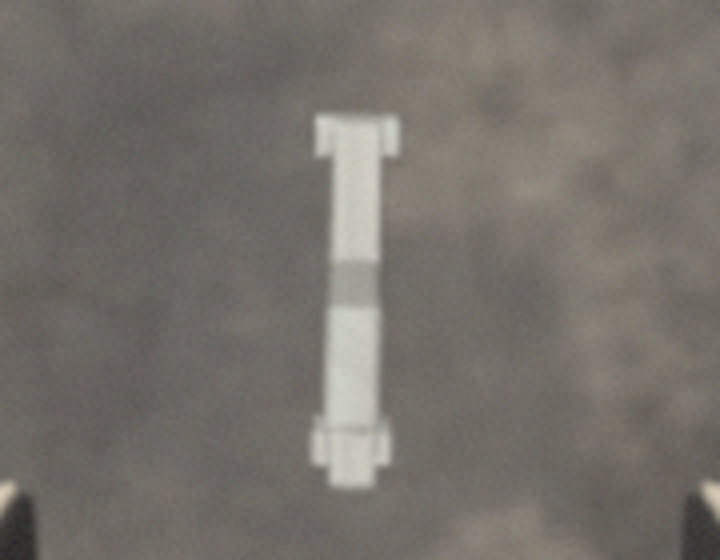

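The spacer stands at about (441.2,-259.7) with its long axis near 79.5°. I descend and grip it.

>>> carry_out:
  plan:
    - {"tx": -0.5, "ty": -1.3, "tz": -30, "rx": 0, "ry": 0, "rz": -0.01}
    - {"tx": 0, "ty": 0, "tz": -30, "rx": 0, "ry": 0, "rz": 0}
    - {"tx": 0, "ty": 0, "tz": -30, "rx": 0, "ry": 0, "rz": 0}
    - {"tx": 0, "ty": 0, "tz": -20, "rx": 0, "ry": 0, "rz": 0}
    - {"tx": 0, "ty": 0, "tz": -14, "rx": 0, "ry": 0, "rz": 0}
    - {"tx": 0, "ty": 0, "tz": 0, "rx": 0, "ry": 0, "rz": 0}
    - {"tx": 0, "ty": 0, "tz": 0, "rx": 0, "ry": 0, "rz": 0}

```text
time: 11.8
tool_pos: [441.2, -259.5, 53.8]
tcp_rot: [-3.141, -0.0, 1.391]
contact_force: [-0.4, -1.0, 0.8]
grip_width: 91.7
finger_force: 0.0
```

>>> carry_out:
  plan:
    - {"tx": 0, "ty": 0, "tz": 0, "rx": 0, "ry": 0, "rz": 0}
    - {"tx": 0, "ty": 0, "tz": 0, "rx": 0, "ry": 0, "rz": 0}
    - {"tx": 0, "ty": 0, "tz": 0, "rx": 0, "ry": 0, "rz": 0}
    - {"tx": 0, "ty": 0, "tz": 0, "rx": 0, "ry": 0, "rz": 0}
    - {"tx": 0, "ty": 0, "tz": 0, "rx": 0, "ry": 0, "rz": 0}
    - {"tx": 0, "ty": 0, "tz": 0, "rx": 0, "ry": 0, "rz": 0}
    - {"tx": 0, "ty": 0, "tz": 0, "rx": 0, "ry": 0, "rz": 0}
    - {"tx": 0, "ty": 0, "tz": 0, "rx": 0, "ry": 0, "rz": 0}
    - {"tx": 0, "ty": 0, "tz": 0, "rx": 0, "ry": 0, "rz": 0}
    - {"tx": 0, "ty": 0, "tz": 0, "rx": 0, "ry": 0, "rz": 0}
    - {"tx": 0, "ty": 0, "tz": 0, "rx": 0, "ry": 0, "rz": 0}
  gripper: 1

```text
time: 12.9
tool_pos: [440.5, -260.1, 53.7]
tcp_rot: [3.142, 0.0, 1.39]
contact_force: [0.5, 0.1, -0.1]
grip_width: 11.7
finger_force: 30.0
```

>>> carry_out:
  plan:
    - {"tx": 0, "ty": 0, "tz": 15, "rx": 0, "ry": 0, "rz": 0}
    - {"tx": 0, "ty": 0, "tz": 35, "rx": 0, "ry": 0, "rz": 0}
    - {"tx": 0, "ty": 0, "tz": 35, "rx": 0, "ry": 0, "rz": 0}
    - {"tx": 0, "ty": 0, "tz": 15, "rx": 0, "ry": 0, "rz": 0}
    - {"tx": 0, "ty": 0, "tz": 0, "rx": 0, "ry": 0, "rz": 0}
    - {"tx": 0, "ty": 0, "tz": 0, "rx": 0, "ry": 0, "rz": 0}

```text
time: 13.5
tool_pos: [439.9, -259.6, 152.7]
tcp_rot: [-3.14, -0.001, 1.39]
contact_force: [0.4, 0.6, -5.1]
grip_width: 11.6
finger_force: 30.0
```

>>> carry_out:
  plan:
    - {"tx": 0.6, "ty": 15.6, "tz": 0, "rx": 0, "ry": 0, "rz": -0.1217}
    - {"tx": 0.6, "ty": 15.6, "tz": 0, "rx": 0, "ry": 0, "rz": -0.1217}
    - {"tx": 0.6, "ty": 15.6, "tz": 0, "rx": 0, "ry": 0, "rz": -0.1217}
    - {"tx": 0.6, "ty": 15.6, "tz": 0, "rx": 0, "ry": 0, "rz": -0.1217}
    - {"tx": 0.6, "ty": 15.6, "tz": 0, "rx": 0, "ry": 0, "rz": -0.1217}
    - {"tx": 0.6, "ty": 15.6, "tz": 0, "rx": 0, "ry": 0, "rz": -0.1217}
    - {"tx": 0.6, "ty": 15.6, "tz": 0, "rx": 0, "ry": 0, "rz": -0.1217}
    - {"tx": 0.6, "ty": 15.6, "tz": 0, "rx": 0, "ry": 0, "rz": -0.1217}
    - {"tx": 0.6, "ty": 15.6, "tz": 0, "rx": 0, "ry": 0, "rz": -0.1217}
    - {"tx": 0.6, "ty": 15.6, "tz": 0, "rx": 0, "ry": 0, "rz": -0.1217}
    - {"tx": 0.6, "ty": 15.6, "tz": 0, "rx": 0, "ry": 0, "rz": -0.1217}
    - {"tx": 0.6, "ty": 15.6, "tz": 0, "rx": 0, "ry": 0, "rz": -0.1217}

```text
time: 14.7
tool_pos: [446.5, -71.9, 151.8]
tcp_rot: [-3.141, 0.004, -0.076]
contact_force: [-0.6, 0.0, -4.5]
grip_width: 11.6
finger_force: 30.0
```

>>> carry_out:
  plan:
    - {"tx": 0, "ty": 0, "tz": 0, "rx": 0, "ry": 0, "rz": 0}
    - {"tx": 0, "ty": 0, "tz": 0, "rx": 0, "ry": 0, "rz": 0}
    - {"tx": 0, "ty": 0, "tz": 0, "rx": 0, "ry": 0, "rz": 0}

```text
time: 15.0
tool_pos: [447.4, -73.4, 153.0]
tcp_rot: [-3.142, 0.001, -0.069]
contact_force: [-0.6, -0.6, -4.2]
grip_width: 12.0
finger_force: 3.0
```

Run:
```python
from h import *
im=save('wrist','w2'); st(); m=load('w2')
ex=np.array([np.cos(np.radians(86)),np.sin(np.radians(86))]);ey=np.array([-ex[1],ex[0]])
for x,y,z in((-110,60,6),(-110,-60,6),(110,-60,6),(110,60,6),(-95,32,46),(-95,-32,46)):
    print(x,y,np.round(w2p(m,[*(np.array([453.4,11.5])+x*ex+y*ey),z],True),1))
```

```text
{'time': np.float64(15.05), 'tool_pos': array([447.446, -73.441, 153.223]), 'tcp_rot': array([ 3.142e+00,  1.000e-03, -7.000e-02]), 'contact_force': array([-0.439, -0.83 , -4.712]), 'grip_width': np.float64(12.071), 'finger_force': np.float64(3.0)}
-110 60 [341.4 243.1]
-110 -60 [343.8 129.2]
110 -60 [140.6 136.7]
110 60 [153.5 238.8]
-95 32 [328.9 232.9]
-95 -32 [329.7 163.7]
```

View pics/w2.png

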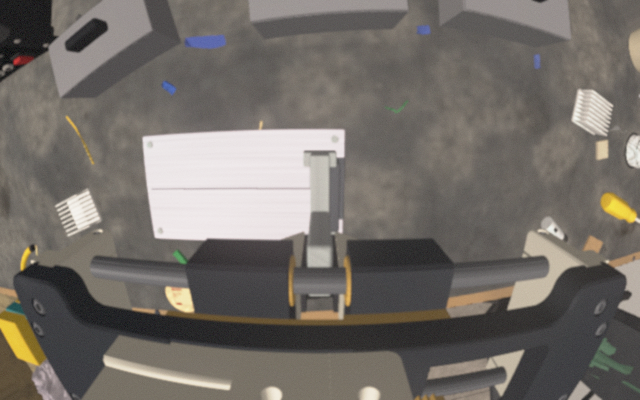

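The spacer is in hand over the plate, whose corners show at (144,131), (345,130) and (155,239). The grip force reads 3 N, so the slackening is happening now. I hold still and check.

>>> carry_out:
  plan:
    - {"tx": 0, "ty": 0, "tz": 0, "rx": 0, "ry": 0, "rz": 0}
    - {"tx": 0, "ty": 0, "tz": 0, "rx": 0, "ry": 0, "rz": 0}
    - {"tx": 0, "ty": 0, "tz": 0, "rx": 0, "ry": 0, "rz": 0}
    - {"tx": 0, "ty": 0, "tz": 0, "rx": 0, "ry": 0, "rz": 0}

```text
time: 15.45
tool_pos: [447.7, -73.0, 153.8]
tcp_rot: [3.141, -0.0, -0.071]
contact_force: [-1.0, -0.4, -3.7]
grip_width: 12.0
finger_force: 30.0
```

Run:
```python
from h import *
m=load('w2')
a=save('wrist','w3')
crop(m['im'],230,110,410,260,4,'c4a');crop(a,230,110,410,260,4,'c4b')
A=cv2.imread('pics/c4a.png');B=cv2.imread('pics/c4b.png')
cv2.imwrite('pics/c4.png',cv2.resize(np.hstack([A,B]),(800,333)));st()
P={'TL':(144,131),'TR':(345,129.5),'BL':(155,239.5)}
W={k:p2w(m,*v,6,True)[:2] for k,v in P.items()};print(W)
d=W['TL']-W['TR'];print(np.degrees(np.arctan2(d[1],d[0])),np.hypot(*d)); d=W['TL']-W['BL'];print(np.degrees(np.arctan2(d[1],d[0])),np.hypot(*d)); print((W['TR']+W['BL'])/2)
```

```text
{'time': np.float64(15.5), 'tool_pos': array([447.668, -73.022, 153.783]), 'tcp_rot': array([ 3.141, -0.   , -0.071]), 'contact_force': array([-0.75 , -0.04 , -3.611]), 'grip_width': np.float64(11.753), 'finger_force': np.float64(29.999)}
{'TL': array([526.46474719, 111.45255402]), 'TR': array([ 505.19907416, -103.54269999]), 'BL': array([400.32681285, 123.54147193])}
84.35111760381929 216.04441232131418
-5.474442909492509 126.71590434918171
[452.76294351   9.99938597]
```

View pics/c4.png

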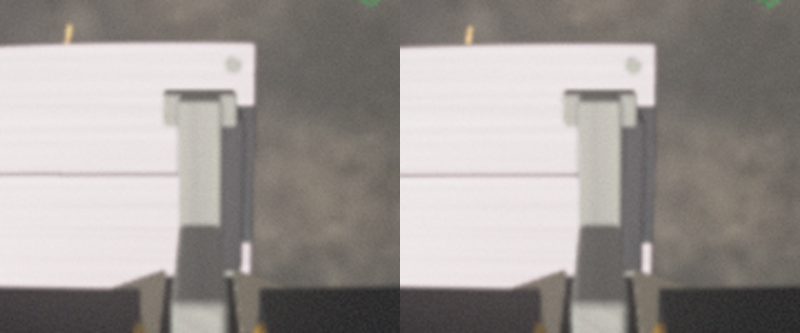

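The grip has recovered (30 N) and the spacer hasn't moved. I lower it.

>>> carry_out:
  plan:
    - {"tx": 0, "ty": 0, "tz": -30, "rx": 0, "ry": 0, "rz": 0}
    - {"tx": 0, "ty": 0, "tz": -30, "rx": 0, "ry": 0, "rz": 0}
    - {"tx": 0, "ty": 0, "tz": -20, "rx": 0, "ry": 0, "rz": 0}
    - {"tx": 0, "ty": 0, "tz": -7, "rx": 0, "ry": 0, "rz": 0}
    - {"tx": 0, "ty": 0, "tz": 0, "rx": 0, "ry": 0, "rz": 0}
    - {"tx": 0, "ty": 0, "tz": 0, "rx": 0, "ry": 0, "rz": 0}

```text
time: 16.1
tool_pos: [448.4, -73.2, 67.6]
tcp_rot: [3.141, -0.002, -0.071]
contact_force: [-0.0, 0.4, -3.4]
grip_width: 11.9
finger_force: 30.0
```

>>> carry_out:
  plan:
    - {"tx": 0, "ty": 0, "tz": -2, "rx": 0, "ry": 0, "rz": 0}
    - {"tx": 0, "ty": 0, "tz": 0, "rx": 0, "ry": 0, "rz": 0}
    - {"tx": 0, "ty": 0, "tz": 0, "rx": 0, "ry": 0, "rz": 0}

```text
time: 16.4
tool_pos: [448.0, -73.0, 65.2]
tcp_rot: [3.141, -0.001, -0.071]
contact_force: [0.6, 0.3, -4.6]
grip_width: 12.0
finger_force: 30.0
```

>>> carry_out:
  plan:
    - {"tx": 0, "ty": 0, "tz": -2, "rx": 0, "ry": 0, "rz": 0}
    - {"tx": 0, "ty": 0, "tz": 0, "rx": 0, "ry": 0, "rz": 0}
    - {"tx": 0, "ty": 0, "tz": 0, "rx": 0, "ry": 0, "rz": 0}

```text
time: 16.7
tool_pos: [447.6, -72.9, 62.7]
tcp_rot: [3.142, 0.0, -0.071]
contact_force: [-0.7, 0.1, -4.2]
grip_width: 11.7
finger_force: 30.0
```

>>> carry_out:
  plan:
    - {"tx": 0, "ty": 0, "tz": -1.5, "rx": 0, "ry": 0, "rz": 0}
    - {"tx": -0.2, "ty": -1.5, "tz": 0, "rx": 0, "ry": 0, "rz": 0}
    - {"tx": 0, "ty": -1, "tz": 0, "rx": 0, "ry": 0, "rz": 0}
    - {"tx": 0, "ty": 0, "tz": 0, "rx": 0, "ry": 0, "rz": 0}
    - {"tx": 0, "ty": 0, "tz": 0, "rx": 0, "ry": 0, "rz": 0}

```text
time: 17.2
tool_pos: [447.5, -75.5, 61.3]
tcp_rot: [3.142, -0.0, -0.071]
contact_force: [-0.7, 0.7, -4.5]
grip_width: 11.7
finger_force: 30.0
```

>>> carry_out:
  plan:
    - {"tx": 0, "ty": -1, "tz": 0, "rx": 0, "ry": 0, "rz": 0}
    - {"tx": 0, "ty": 0, "tz": 0, "rx": 0, "ry": 0, "rz": 0}
    - {"tx": 0, "ty": 0, "tz": 0, "rx": 0, "ry": 0, "rz": 0}

```text
time: 17.5
tool_pos: [447.5, -76.4, 61.3]
tcp_rot: [3.141, 0.0, -0.071]
contact_force: [-0.0, -0.0, -5.1]
grip_width: 11.7
finger_force: 30.0
```

>>> carry_out:
  plan:
    - {"tx": 0, "ty": -1, "tz": 0, "rx": 0, "ry": 0, "rz": 0}
    - {"tx": 0, "ty": 0, "tz": 0, "rx": 0, "ry": 0, "rz": 0}
    - {"tx": 0, "ty": 0, "tz": 0, "rx": 0, "ry": 0, "rz": 0}

```text
time: 17.8
tool_pos: [447.4, -77.0, 61.2]
tcp_rot: [-3.141, 0.0, -0.071]
contact_force: [1.5, 4.4, -2.9]
grip_width: 12.0
finger_force: 30.0
```

>>> carry_out:
  plan:
    - {"tx": 0, "ty": -1, "tz": 0, "rx": 0, "ry": 0, "rz": 0}
    - {"tx": 0, "ty": 0, "tz": 0, "rx": 0, "ry": 0, "rz": 0}
    - {"tx": 0, "ty": 0, "tz": 0, "rx": 0, "ry": 0, "rz": 0}

```text
time: 18.1
tool_pos: [447.4, -77.2, 61.2]
tcp_rot: [-3.14, 0.0, -0.071]
contact_force: [1.1, 9.5, -1.5]
grip_width: 12.1
finger_force: 30.0
```

Contact at y=-77.1, as predicted. I seat the spacer on the plate and release it.

>>> carry_out:
  plan:
    - {"tx": 0, "ty": 0.8, "tz": -0.8, "rx": 0, "ry": 0, "rz": 0}
    - {"tx": 0, "ty": 0, "tz": 0, "rx": 0, "ry": 0, "rz": 0}
    - {"tx": 0, "ty": 0, "tz": -0.8, "rx": 0, "ry": 0, "rz": 0}
    - {"tx": 0, "ty": 0, "tz": 0, "rx": 0, "ry": 0, "rz": 0}
    - {"tx": 0, "ty": 0, "tz": 0, "rx": 0, "ry": 0, "rz": 0}

```text
time: 18.6
tool_pos: [447.4, -77.1, 60.0]
tcp_rot: [-3.141, 0.0, -0.071]
contact_force: [-0.5, 6.1, 2.2]
grip_width: 11.6
finger_force: 30.0
```

>>> carry_out:
  plan:
    - {"tx": 0, "ty": 0, "tz": -0.8, "rx": 0, "ry": 0, "rz": 0}
    - {"tx": 0, "ty": 0, "tz": 0, "rx": 0, "ry": 0, "rz": 0}
    - {"tx": 0, "ty": 0, "tz": 0, "rx": 0, "ry": 0, "rz": 0}

```text
time: 18.9
tool_pos: [447.4, -77.1, 60.0]
tcp_rot: [-3.141, -0.0, -0.071]
contact_force: [-3.3, 7.4, 11.5]
grip_width: 12.0
finger_force: 30.0
```

>>> carry_out:
  plan:
    - {"tx": 0, "ty": 0, "tz": 0, "rx": 0, "ry": 0, "rz": 0}
    - {"tx": 0, "ty": 0, "tz": 0, "rx": 0, "ry": 0, "rz": 0}
    - {"tx": 0, "ty": 0, "tz": 0, "rx": 0, "ry": 0, "rz": 0}
    - {"tx": 0, "ty": 0, "tz": 0, "rx": 0, "ry": 0, "rz": 0}
    - {"tx": 0, "ty": 0, "tz": 0, "rx": 0, "ry": 0, "rz": 0}
    - {"tx": 0, "ty": 0, "tz": 20, "rx": 0, "ry": 0, "rz": 0}
    - {"tx": 0, "ty": 0, "tz": 30, "rx": 0, "ry": 0, "rz": 0}
    - {"tx": 0, "ty": 0, "tz": 30, "rx": 0, "ry": 0, "rz": 0}
  gripper: 0

```text
time: 19.7
tool_pos: [447.1, -77.6, 139.5]
tcp_rot: [-3.141, 0.001, -0.071]
contact_force: [-0.1, -0.1, 0.5]
grip_width: 71.4
finger_force: 0.0
```

>>> carry_out:
  plan:
    - {"tx": 15.9, "ty": -1.3, "tz": 0, "rx": 0, "ry": 0, "rz": 0.1386}
    - {"tx": 15.9, "ty": -1.3, "tz": 0, "rx": 0, "ry": 0, "rz": 0.1386}
    - {"tx": 15.9, "ty": -1.3, "tz": 0, "rx": 0, "ry": 0, "rz": 0.1386}
    - {"tx": 15.9, "ty": -1.3, "tz": 0, "rx": 0, "ry": 0, "rz": 0.1386}
    - {"tx": 15.9, "ty": -1.3, "tz": 0, "rx": 0, "ry": 0, "rz": 0.1386}
    - {"tx": 15.9, "ty": -1.3, "tz": 0, "rx": 0, "ry": 0, "rz": 0.1386}
    - {"tx": 15.9, "ty": -1.3, "tz": 0, "rx": 0, "ry": 0, "rz": 0.1386}
    - {"tx": 15.9, "ty": -1.3, "tz": 0, "rx": 0, "ry": 0, "rz": 0.1386}
    - {"tx": 15.9, "ty": -1.3, "tz": 0, "rx": 0, "ry": 0, "rz": 0.1386}
    - {"tx": 15.9, "ty": -1.3, "tz": 0, "rx": 0, "ry": 0, "rz": 0.1386}
    - {"tx": 15.9, "ty": -1.3, "tz": 0, "rx": 0, "ry": 0, "rz": 0.1386}
    - {"tx": 15.9, "ty": -1.3, "tz": 0, "rx": 0, "ry": 0, "rz": 0.1386}

```text
time: 20.9
tool_pos: [638.8, -93.3, 138.5]
tcp_rot: [-3.141, -0.0, 1.598]
contact_force: [-0.2, 0.7, -0.5]
grip_width: 91.8
finger_force: 0.0
```

>>> carry_out:
  plan:
    - {"tx": 0, "ty": 0, "tz": 0, "rx": 0, "ry": 0, "rz": 0}
    - {"tx": 0, "ty": 0, "tz": 0, "rx": 0, "ry": 0, "rz": 0}

```text
time: 21.1
tool_pos: [637.7, -93.2, 138.2]
tcp_rot: [-3.14, -0.0, 1.589]
contact_force: [-0.5, 0.3, 0.1]
grip_width: 91.8
finger_force: 0.0
```

Run:
```python
from h import *
a=save('top','t1')
crop(a,225,140,425,245,4,'c5')
```

```text
(no output)
```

View pics/c5.png

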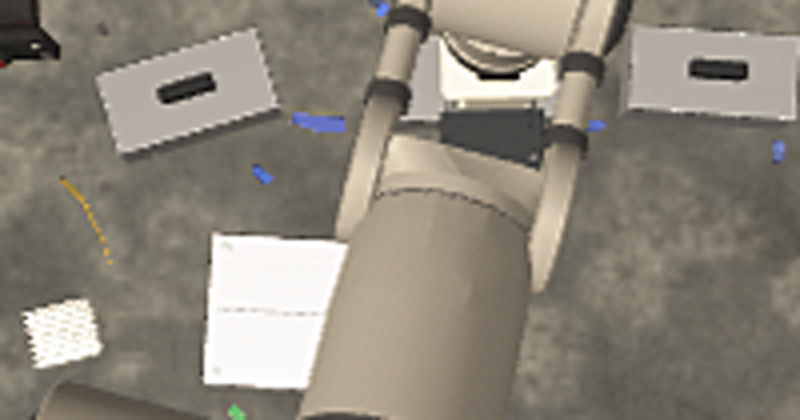

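The arm hides the middle box; the left sink hasn't moved (62,333 in the crop). I grip the lid.

>>> carry_out:
  plan:
    - {"tx": 0.6, "ty": 0.4, "tz": -30, "rx": 0, "ry": 0, "rz": 0}
    - {"tx": 0, "ty": 0, "tz": -25, "rx": 0, "ry": 0, "rz": 0}
    - {"tx": 0, "ty": 0, "tz": -14, "rx": 0, "ry": 0, "rz": 0}
    - {"tx": 0, "ty": 0, "tz": 0, "rx": 0, "ry": 0, "rz": 0}
    - {"tx": 0, "ty": 0, "tz": 0, "rx": 0, "ry": 0, "rz": 0}

```text
time: 21.65
tool_pos: [639.1, -92.9, 70.7]
tcp_rot: [3.141, 0.0, 1.592]
contact_force: [-0.5, -0.5, -0.7]
grip_width: 92.0
finger_force: 0.0
```

>>> carry_out:
  plan:
    - {"tx": 0, "ty": 0, "tz": 0, "rx": 0, "ry": 0, "rz": 0}
    - {"tx": 0, "ty": 0, "tz": 0, "rx": 0, "ry": 0, "rz": 0}
    - {"tx": 0, "ty": 0, "tz": 0, "rx": 0, "ry": 0, "rz": 0}
    - {"tx": 0, "ty": 0, "tz": 0, "rx": 0, "ry": 0, "rz": 0}
    - {"tx": 0, "ty": 0, "tz": 0, "rx": 0, "ry": 0, "rz": 0}
    - {"tx": 0, "ty": 0, "tz": 0, "rx": 0, "ry": 0, "rz": 0}
    - {"tx": 0, "ty": 0, "tz": 0, "rx": 0, "ry": 0, "rz": 0}
    - {"tx": 0, "ty": 0, "tz": 0, "rx": 0, "ry": 0, "rz": 0}
    - {"tx": 0, "ty": 0, "tz": 0, "rx": 0, "ry": 0, "rz": 0}
    - {"tx": 0, "ty": 0, "tz": 0, "rx": 0, "ry": 0, "rz": 0}
    - {"tx": 0, "ty": 0, "tz": 0, "rx": 0, "ry": 0, "rz": 0}
  gripper: 1

```text
time: 22.75
tool_pos: [638.8, -92.8, 69.8]
tcp_rot: [3.142, 0.0, 1.593]
contact_force: [-0.5, 0.0, -0.8]
grip_width: 11.6
finger_force: 30.0
```

>>> carry_out:
  plan:
    - {"tx": 0, "ty": 0, "tz": 10, "rx": 0, "ry": 0, "rz": 0}
    - {"tx": 0, "ty": 0, "tz": 15, "rx": 0, "ry": 0, "rz": 0}
    - {"tx": 0, "ty": 0, "tz": 25, "rx": 0, "ry": 0, "rz": 0}
    - {"tx": 0, "ty": 0, "tz": 0, "rx": 0, "ry": 0, "rz": 0}
    - {"tx": 0, "ty": 0, "tz": 0, "rx": 0, "ry": 0, "rz": 0}

```text
time: 23.25
tool_pos: [639.1, -92.9, 120.6]
tcp_rot: [3.14, 0.0, 1.593]
contact_force: [0.3, -0.4, -0.5]
grip_width: 11.6
finger_force: 30.0
```

>>> carry_out:
  plan:
    - {"tx": -18.8, "ty": -23.4, "tz": 0, "rx": 0, "ry": 0, "rz": 0}
    - {"tx": -18.8, "ty": -23.4, "tz": 0, "rx": 0, "ry": 0, "rz": 0}
    - {"tx": -18.8, "ty": -23.4, "tz": 0, "rx": 0, "ry": 0, "rz": 0}
    - {"tx": -18.8, "ty": -23.4, "tz": -15, "rx": 0, "ry": 0, "rz": 0}
    - {"tx": -18.8, "ty": -23.4, "tz": -15, "rx": 0, "ry": 0, "rz": 0}
    - {"tx": 0, "ty": 0, "tz": -30, "rx": 0, "ry": 0, "rz": 0}
    - {"tx": 0, "ty": 0, "tz": -25, "rx": 0, "ry": 0, "rz": 0}
    - {"tx": 0, "ty": 0, "tz": -13, "rx": 0, "ry": 0, "rz": 0}
    - {"tx": 0, "ty": 0, "tz": -4, "rx": 0, "ry": 0, "rz": 0}
    - {"tx": 0, "ty": 0, "tz": -1.5, "rx": 0, "ry": 0, "rz": 0}
    - {"tx": 0, "ty": 0, "tz": 0, "rx": 0, "ry": 0, "rz": 0}
    - {"tx": 0, "ty": 0, "tz": 0, "rx": 0, "ry": 0, "rz": 0}

```text
time: 24.45
tool_pos: [545.1, -209.6, 16.8]
tcp_rot: [3.141, 0.0, 1.593]
contact_force: [-1.3, 0.6, 2.9]
grip_width: 11.7
finger_force: 30.0
```

>>> carry_out:
  plan:
    - {"tx": 0, "ty": 0, "tz": 0, "rx": 0, "ry": 0, "rz": 0}
    - {"tx": 0, "ty": 0, "tz": 0, "rx": 0, "ry": 0, "rz": 0}
    - {"tx": 0, "ty": 0, "tz": 0, "rx": 0, "ry": 0, "rz": 0}
    - {"tx": 0, "ty": 0, "tz": 0, "rx": 0, "ry": 0, "rz": 0}
    - {"tx": 0, "ty": 0, "tz": 20, "rx": 0, "ry": 0, "rz": 0}
    - {"tx": 0, "ty": 0, "tz": 40, "rx": 0, "ry": 0, "rz": 0}
    - {"tx": 0, "ty": 0, "tz": 40, "rx": 0, "ry": 0, "rz": 0}
  gripper: 0

```text
time: 25.15
tool_pos: [544.3, -209.6, 116.8]
tcp_rot: [-3.14, -0.001, 1.593]
contact_force: [0.5, -0.4, 0.6]
grip_width: 63.1
finger_force: 0.0
```

>>> carry_out:
  plan:
    - {"tx": 7.8, "ty": 9.7, "tz": 3, "rx": 0, "ry": 0, "rz": -0.131}
    - {"tx": 7.8, "ty": 9.7, "tz": 3, "rx": 0, "ry": 0, "rz": -0.131}
    - {"tx": 7.8, "ty": 9.7, "tz": 3, "rx": 0, "ry": 0, "rz": -0.131}
    - {"tx": 7.8, "ty": 9.7, "tz": 3, "rx": 0, "ry": 0, "rz": -0.131}
    - {"tx": 7.8, "ty": 9.7, "tz": 3, "rx": 0, "ry": 0, "rz": -0.131}
    - {"tx": 7.8, "ty": 9.7, "tz": 3, "rx": 0, "ry": 0, "rz": -0.131}
    - {"tx": 7.8, "ty": 9.7, "tz": 3, "rx": 0, "ry": 0, "rz": -0.131}
    - {"tx": 7.8, "ty": 9.7, "tz": 3, "rx": 0, "ry": 0, "rz": -0.131}
    - {"tx": 7.8, "ty": 9.7, "tz": 3, "rx": 0, "ry": 0, "rz": -0.131}
    - {"tx": 7.8, "ty": 9.7, "tz": 3, "rx": 0, "ry": 0, "rz": -0.131}
    - {"tx": 7.8, "ty": 9.7, "tz": 3, "rx": 0, "ry": 0, "rz": -0.131}
    - {"tx": 7.8, "ty": 9.7, "tz": 3, "rx": 0, "ry": 0, "rz": -0.131}
  gripper: 0.22

```text
time: 26.35
tool_pos: [638.7, -93.0, 152.3]
tcp_rot: [3.142, 0.0, 0.015]
contact_force: [-0.3, -0.1, -0.4]
grip_width: 71.5
finger_force: 0.0
```

>>> carry_out:
  plan:
    - {"tx": 0, "ty": 0, "tz": 0, "rx": 0, "ry": 0, "rz": 0}
    - {"tx": 0, "ty": 0, "tz": 0, "rx": 0, "ry": 0, "rz": 0}
    - {"tx": 0, "ty": 0, "tz": 0, "rx": 0, "ry": 0, "rz": 0}

```text
time: 26.65
tool_pos: [638.0, -93.9, 152.0]
tcp_rot: [3.141, 0.001, 0.023]
contact_force: [0.8, -0.8, 0.8]
grip_width: 71.6
finger_force: 0.0
```

Run:
```python
from h import *
a=save('wrist','w4'); st(); m=load('w4')
print([np.round(w2p(m,(638.6,-92.6+d,z),True),1) for d,z in((-65,60),(65,60),(-28,49),(28,49))])
crop(a,170,60,470,285,2.6,'c6')
```

```text
{'time': np.float64(26.7), 'tool_pos': array([637.976, -93.946, 152.091]), 'tcp_rot': array([3.142e+00, 1.000e-03, 2.200e-02]), 'contact_force': array([-0.534,  0.633,  0.156]), 'grip_width': np.float64(71.44), 'finger_force': np.float64(0.0)}
[array([392.4, 205.2]), array([240.6, 201.8]), array([348.5, 200.7]), array([284.6, 199.3])]
```

View pics/c6.png

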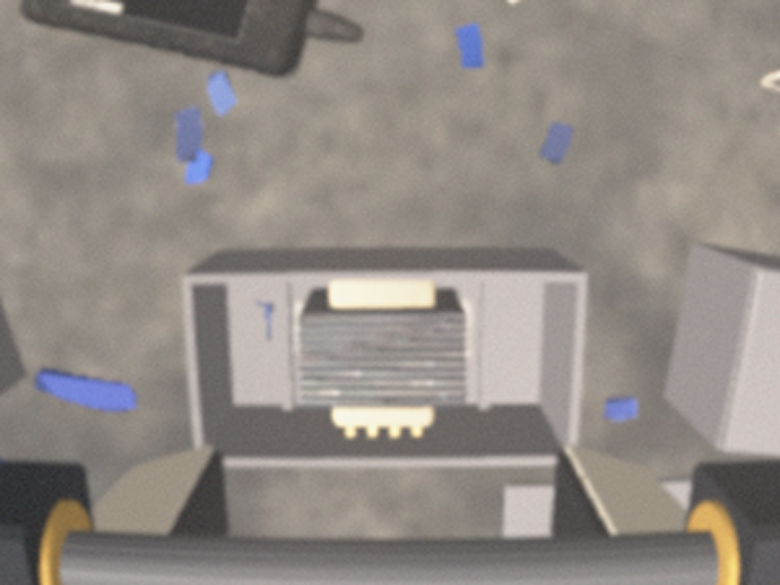

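The transformer shows centred in its box (crop centre about (384,350)), within 1 mm of where I predicted. I descend and grip it.

>>> carry_out:
  plan:
    - {"tx": 0.6, "ty": 0.3, "tz": -30, "rx": 0, "ry": 0, "rz": 0}
    - {"tx": 0, "ty": 0, "tz": -30, "rx": 0, "ry": 0, "rz": 0}
    - {"tx": 0, "ty": 0, "tz": -20, "rx": 0, "ry": 0, "rz": 0}
    - {"tx": 0, "ty": 0, "tz": -10, "rx": 0, "ry": 0, "rz": 0}
    - {"tx": 0, "ty": 0, "tz": -7, "rx": 0, "ry": 0, "rz": 0}
    - {"tx": 0, "ty": 0, "tz": 0, "rx": 0, "ry": 0, "rz": 0}
    - {"tx": 0, "ty": 0, "tz": 0, "rx": 0, "ry": 0, "rz": 0}

```text
time: 27.4
tool_pos: [639.7, -93.4, 56.4]
tcp_rot: [3.141, -0.002, 0.021]
contact_force: [0.3, -1.0, 1.0]
grip_width: 71.4
finger_force: 0.0
```

>>> carry_out:
  plan:
    - {"tx": 0, "ty": 0, "tz": -10, "rx": 0, "ry": 0, "rz": 0}
    - {"tx": 0, "ty": 0, "tz": -10, "rx": 0, "ry": 0, "rz": 0}
    - {"tx": 0, "ty": 0, "tz": -8, "rx": 0, "ry": 0, "rz": 0}
    - {"tx": 0, "ty": 0, "tz": 0, "rx": 0, "ry": 0, "rz": 0}
    - {"tx": 0, "ty": 0, "tz": 0, "rx": 0, "ry": 0, "rz": 0}

```text
time: 27.9
tool_pos: [638.9, -93.1, 26.9]
tcp_rot: [-3.142, 0.001, 0.021]
contact_force: [-0.0, 0.1, -0.2]
grip_width: 71.6
finger_force: 0.0
```

>>> carry_out:
  plan:
    - {"tx": 0, "ty": 0, "tz": 0, "rx": 0, "ry": 0, "rz": 0}
    - {"tx": 0, "ty": 0, "tz": 0, "rx": 0, "ry": 0, "rz": 0}
    - {"tx": 0, "ty": 0, "tz": 0, "rx": 0, "ry": 0, "rz": 0}
    - {"tx": 0, "ty": 0, "tz": 0, "rx": 0, "ry": 0, "rz": 0}
    - {"tx": 0, "ty": 0, "tz": 0, "rx": 0, "ry": 0, "rz": 0}
    - {"tx": 0, "ty": 0, "tz": 0, "rx": 0, "ry": 0, "rz": 0}
  gripper: 1

```text
time: 28.5
tool_pos: [639.3, -92.8, 27.7]
tcp_rot: [-3.141, -0.001, 0.021]
contact_force: [0.1, 2.9, 3.0]
grip_width: 55.6
finger_force: 30.0
```

>>> carry_out:
  plan:
    - {"tx": 0, "ty": 0, "tz": 10, "rx": 0, "ry": 0, "rz": 0}
    - {"tx": 0, "ty": 0, "tz": 20, "rx": 0, "ry": 0, "rz": 0}
    - {"tx": 0, "ty": 0, "tz": 30, "rx": 0, "ry": 0, "rz": 0}
    - {"tx": 0, "ty": 0, "tz": 30, "rx": 0, "ry": 0, "rz": 0}
    - {"tx": 0, "ty": 0, "tz": 30, "rx": 0, "ry": 0, "rz": 0}
    - {"tx": 0, "ty": 0, "tz": 0, "rx": 0, "ry": 0, "rz": 0}
    - {"tx": 0, "ty": 0, "tz": 0, "rx": 0, "ry": 0, "rz": 0}

```text
time: 29.2
tool_pos: [638.4, -93.3, 146.5]
tcp_rot: [3.141, 0.001, 0.02]
contact_force: [0.2, -0.8, -5.0]
grip_width: 56.1
finger_force: 30.0
```

>>> carry_out:
  plan:
    - {"tx": -15.7, "ty": 4.9, "tz": 0, "rx": 0, "ry": 0, "rz": 0.1233}
    - {"tx": -15.7, "ty": 4.9, "tz": 0, "rx": 0, "ry": 0, "rz": 0.1233}
    - {"tx": -15.7, "ty": 4.9, "tz": 0, "rx": 0, "ry": 0, "rz": 0.1233}
    - {"tx": -15.7, "ty": 4.9, "tz": 0, "rx": 0, "ry": 0, "rz": 0.1233}
    - {"tx": -15.7, "ty": 4.9, "tz": 0, "rx": 0, "ry": 0, "rz": 0.1233}
    - {"tx": -15.7, "ty": 4.9, "tz": 0, "rx": 0, "ry": 0, "rz": 0.1233}
    - {"tx": -15.7, "ty": 4.9, "tz": 0, "rx": 0, "ry": 0, "rz": 0.1233}
    - {"tx": -15.7, "ty": 4.9, "tz": 0, "rx": 0, "ry": 0, "rz": 0.1233}
    - {"tx": -15.7, "ty": 4.9, "tz": 0, "rx": 0, "ry": 0, "rz": 0.1233}
    - {"tx": -15.7, "ty": 4.9, "tz": 0, "rx": 0, "ry": 0, "rz": 0.1233}
    - {"tx": -15.7, "ty": 4.9, "tz": 0, "rx": 0, "ry": 0, "rz": 0.1233}
    - {"tx": -15.7, "ty": 4.9, "tz": 0, "rx": 0, "ry": 0, "rz": 0.1233}

```text
time: 30.4
tool_pos: [448.3, -33.9, 145.1]
tcp_rot: [-3.137, -0.001, 1.505]
contact_force: [0.3, 0.4, -5.6]
grip_width: 55.9
finger_force: 30.0
```

>>> carry_out:
  plan:
    - {"tx": 0, "ty": 0, "tz": 0, "rx": 0, "ry": 0, "rz": 0}
    - {"tx": 0, "ty": 0, "tz": 0, "rx": 0, "ry": 0, "rz": 0}
    - {"tx": 0, "ty": 0, "tz": 0, "rx": 0, "ry": 0, "rz": 0}

```text
time: 30.7
tool_pos: [451.0, -34.5, 146.6]
tcp_rot: [-3.141, -0.0, 1.498]
contact_force: [0.4, 0.2, -5.9]
grip_width: 56.0
finger_force: 30.0
```

Run:
```python
from h import *
a=save('wrist','w5'); st(); m=load('w5')
crop(a,170,60,470,285,2.6,'c7')
ex=np.array([np.cos(np.radians(86)),np.sin(np.radians(86))]);ey=np.array([-ex[1],ex[0]])
for x,y,z in((-83,0,90),(-95,32,46),(-95,-32,46)):
    q=w2p(m,[*(np.array([453.4,11.7])+x*ex+y*ey),z],True);print(x,y,np.round((np.array(q)-[170,60])*2.6))
```

```text
{'time': np.float64(30.75), 'tool_pos': array([451.079, -34.537, 146.792]), 'tcp_rot': array([-3.141, -0.   ,  1.499]), 'contact_force': array([ 0.043, -0.247, -5.929]), 'grip_width': np.float64(56.055), 'finger_force': np.float64(29.998)}
-83 0 [383. 522.]
-95 32 [293. 495.]
-95 -32 [474. 495.]
```

View pics/c7.png

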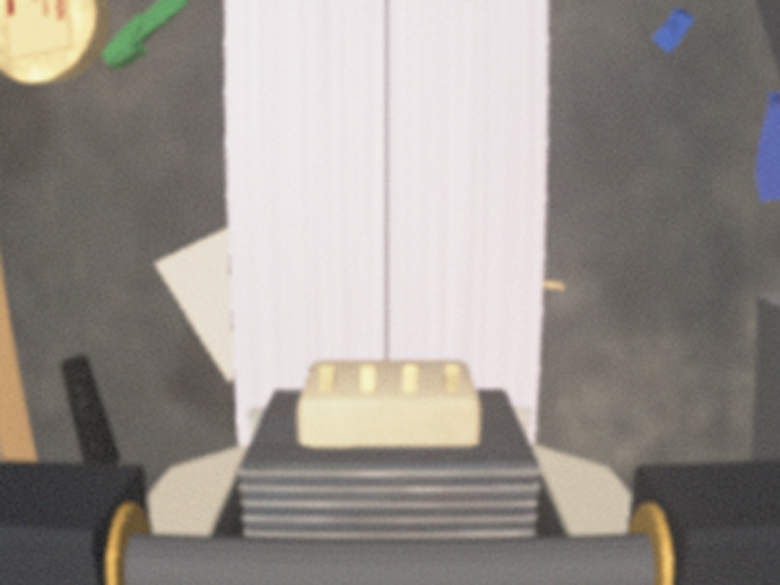

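The centre line runs straight up the middle of the picture (crop column 386) and the transformer sits on it (about 389), so the alignment is confirmed. I lower it.

>>> carry_out:
  plan:
    - {"tx": -0.6, "ty": 1, "tz": -30, "rx": 0, "ry": 0, "rz": 0}
    - {"tx": 0, "ty": 0, "tz": -30, "rx": 0, "ry": 0, "rz": 0}
    - {"tx": 0, "ty": 0, "tz": -30, "rx": 0, "ry": 0, "rz": 0}
    - {"tx": 0, "ty": 0, "tz": -18, "rx": 0, "ry": 0, "rz": 0}
    - {"tx": 0, "ty": 0, "tz": -5, "rx": 0, "ry": 0, "rz": 0}
    - {"tx": 0, "ty": 0, "tz": 0, "rx": 0, "ry": 0, "rz": 0}
    - {"tx": 0, "ty": 0, "tz": 0, "rx": 0, "ry": 0, "rz": 0}

```text
time: 31.45
tool_pos: [451.0, -33.6, 35.1]
tcp_rot: [3.14, 0.0, 1.5]
contact_force: [0.5, -1.2, -5.5]
grip_width: 55.9
finger_force: 30.0
```

>>> carry_out:
  plan:
    - {"tx": 0, "ty": 0, "tz": -1, "rx": 0, "ry": 0, "rz": 0}
    - {"tx": 0, "ty": 0, "tz": 0, "rx": 0, "ry": 0, "rz": 0}
    - {"tx": 0, "ty": 0, "tz": 0, "rx": 0, "ry": 0, "rz": 0}

```text
time: 31.75
tool_pos: [450.4, -33.4, 33.9]
tcp_rot: [3.14, 0.0, 1.5]
contact_force: [0.1, 0.5, -6.0]
grip_width: 55.3
finger_force: 30.0
```

>>> carry_out:
  plan:
    - {"tx": -0.4, "ty": -3, "tz": 0, "rx": 0, "ry": 0, "rz": 0}
    - {"tx": -0.4, "ty": -3, "tz": 0, "rx": 0, "ry": 0, "rz": 0}
    - {"tx": 0, "ty": 0, "tz": 0, "rx": 0, "ry": 0, "rz": 0}
    - {"tx": 0, "ty": 0, "tz": 0, "rx": 0, "ry": 0, "rz": 0}

```text
time: 32.15
tool_pos: [449.3, -39.5, 33.3]
tcp_rot: [3.142, -0.0, 1.5]
contact_force: [-0.2, -0.4, -4.8]
grip_width: 55.6
finger_force: 30.0
```

>>> carry_out:
  plan:
    - {"tx": 0, "ty": -1.5, "tz": 0, "rx": 0, "ry": 0, "rz": 0}
    - {"tx": 0, "ty": 0, "tz": 0, "rx": 0, "ry": 0, "rz": 0}
    - {"tx": 0, "ty": 0, "tz": 0, "rx": 0, "ry": 0, "rz": 0}

```text
time: 32.45
tool_pos: [449.3, -40.8, 33.3]
tcp_rot: [3.142, -0.0, 1.5]
contact_force: [-0.2, 0.1, -6.5]
grip_width: 55.8
finger_force: 30.0
```

>>> carry_out:
  plan:
    - {"tx": 0, "ty": -1, "tz": 0, "rx": 0, "ry": 0, "rz": 0}
    - {"tx": 0, "ty": 0, "tz": 0, "rx": 0, "ry": 0, "rz": 0}
    - {"tx": 0, "ty": 0, "tz": 0, "rx": 0, "ry": 0, "rz": 0}

```text
time: 32.75
tool_pos: [449.3, -41.8, 33.3]
tcp_rot: [3.141, -0.0, 1.5]
contact_force: [0.1, 0.6, -6.2]
grip_width: 56.0
finger_force: 30.0
```

>>> carry_out:
  plan:
    - {"tx": 0, "ty": 0, "tz": -1.5, "rx": 0, "ry": 0, "rz": 0}
    - {"tx": 0, "ty": -1, "tz": 0, "rx": 0, "ry": 0, "rz": 0}
    - {"tx": 0, "ty": 0, "tz": 0, "rx": 0, "ry": 0, "rz": 0}
    - {"tx": 0, "ty": 0, "tz": 0, "rx": 0, "ry": 0, "rz": 0}

```text
time: 33.15
tool_pos: [449.3, -42.8, 31.8]
tcp_rot: [-3.142, -0.0, 1.5]
contact_force: [-0.1, -0.1, -5.5]
grip_width: 55.8
finger_force: 30.0
```

>>> carry_out:
  plan:
    - {"tx": 0, "ty": -0.8, "tz": 0, "rx": 0, "ry": 0, "rz": 0}
    - {"tx": 0, "ty": 0, "tz": 0, "rx": 0, "ry": 0, "rz": 0}
    - {"tx": 0, "ty": 0, "tz": 0, "rx": 0, "ry": 0, "rz": 0}

```text
time: 33.45
tool_pos: [449.2, -43.4, 31.8]
tcp_rot: [3.142, -0.0, 1.5]
contact_force: [0.2, 2.5, -5.2]
grip_width: 55.7
finger_force: 30.0
```

>>> carry_out:
  plan:
    - {"tx": 0, "ty": -0.8, "tz": 0, "rx": 0, "ry": 0, "rz": 0}
    - {"tx": 0, "ty": 0, "tz": 0, "rx": 0, "ry": 0, "rz": 0}
    - {"tx": 0, "ty": 0, "tz": 0, "rx": 0, "ry": 0, "rz": 0}

```text
time: 33.75
tool_pos: [449.3, -43.5, 31.9]
tcp_rot: [3.142, -0.001, 1.5]
contact_force: [0.9, 7.9, -3.3]
grip_width: 55.7
finger_force: 30.0
```

>>> carry_out:
  plan:
    - {"tx": 0, "ty": -0.8, "tz": 0, "rx": 0, "ry": 0, "rz": 0}
    - {"tx": 0, "ty": 0, "tz": 0, "rx": 0, "ry": 0, "rz": 0}
    - {"tx": 0, "ty": 0, "tz": 0, "rx": 0, "ry": 0, "rz": 0}

```text
time: 34.05
tool_pos: [449.3, -43.5, 31.9]
tcp_rot: [-3.142, -0.002, 1.499]
contact_force: [1.4, 12.1, -2.8]
grip_width: 55.4
finger_force: 30.0
```

>>> carry_out:
  plan:
    - {"tx": 0, "ty": 1.3, "tz": -0.8, "rx": 0, "ry": 0, "rz": 0}
    - {"tx": 0, "ty": 0, "tz": 0, "rx": 0, "ry": 0, "rz": 0}
    - {"tx": 0, "ty": 0, "tz": 0, "rx": 0, "ry": 0, "rz": 0}

```text
time: 34.35
tool_pos: [449.3, -43.5, 31.1]
tcp_rot: [3.141, -0.001, 1.5]
contact_force: [0.7, 6.9, -4.1]
grip_width: 55.9
finger_force: 30.0
```

>>> carry_out:
  plan:
    - {"tx": 0, "ty": 0, "tz": -0.8, "rx": 0, "ry": 0, "rz": 0}
    - {"tx": 0, "ty": 0, "tz": 0, "rx": 0, "ry": 0, "rz": 0}
    - {"tx": 0, "ty": 0, "tz": 0, "rx": 0, "ry": 0, "rz": 0}

```text
time: 34.65
tool_pos: [449.3, -43.5, 30.7]
tcp_rot: [3.141, -0.001, 1.5]
contact_force: [-0.7, 7.3, 2.1]
grip_width: 55.7
finger_force: 30.0
```

>>> carry_out:
  plan:
    - {"tx": 0, "ty": 0, "tz": -0.6, "rx": 0, "ry": 0, "rz": 0}
    - {"tx": 0, "ty": 0, "tz": 0, "rx": 0, "ry": 0, "rz": 0}
    - {"tx": 0, "ty": 0, "tz": 0, "rx": 0, "ry": 0, "rz": 0}

```text
time: 34.95
tool_pos: [449.3, -43.5, 30.7]
tcp_rot: [3.141, -0.001, 1.5]
contact_force: [-1.9, 7.5, 9.8]
grip_width: 55.8
finger_force: 30.0
```

Transformer is seated; I release it.

>>> carry_out:
  plan:
    - {"tx": 0, "ty": 0, "tz": 0, "rx": 0, "ry": 0, "rz": 0}
    - {"tx": 0, "ty": 0, "tz": 0, "rx": 0, "ry": 0, "rz": 0}
    - {"tx": 0, "ty": 0, "tz": 0, "rx": 0, "ry": 0, "rz": 0}
    - {"tx": 0, "ty": 0, "tz": 0, "rx": 0, "ry": 0, "rz": 0}
    - {"tx": 0, "ty": 0, "tz": 0, "rx": 0, "ry": 0, "rz": 0}
    - {"tx": 0, "ty": 0, "tz": 0, "rx": 0, "ry": 0, "rz": 0}
    - {"tx": 0, "ty": 0, "tz": 0, "rx": 0, "ry": 0, "rz": 0}
  gripper: 0

```text
time: 35.65
tool_pos: [449.3, -43.9, 29.6]
tcp_rot: [3.142, 0.0, 1.5]
contact_force: [-0.1, -0.5, -0.5]
grip_width: 91.8
finger_force: 0.0
```

>>> carry_out:
  plan:
    - {"tx": 0, "ty": 0, "tz": 20, "rx": 0, "ry": 0, "rz": 0}
    - {"tx": 0, "ty": 0, "tz": 30, "rx": 0, "ry": 0, "rz": 0}
    - {"tx": 0, "ty": 0, "tz": 40, "rx": 0, "ry": 0, "rz": 0}
    - {"tx": 0, "ty": 0, "tz": 40, "rx": 0, "ry": 0, "rz": 0}
    - {"tx": 0, "ty": 0, "tz": 20, "rx": 0, "ry": 0, "rz": 0}
    - {"tx": 0, "ty": 0, "tz": 0, "rx": 0, "ry": 0, "rz": 0}
    - {"tx": 0, "ty": 0, "tz": 0, "rx": 0, "ry": 0, "rz": 0}

```text
time: 36.35
tool_pos: [449.0, -43.8, 179.4]
tcp_rot: [3.141, 0.0, 1.5]
contact_force: [0.7, 0.8, -1.1]
grip_width: 92.1
finger_force: 0.0
```

Run:
```python
from h import *
a=save('wrist','w6'); st()
b=save('top','t2'); s=save('scene','s2')
A=cv2.resize(a[60:270,200:440],None,fx=1.66,fy=1.66); S=cv2.resize(s[160:270,250:430],(400,244))
B=cv2.resize(b[140:250,225:465],(800,366))
H=np.zeros((715,800,3),np.uint8);h=A.shape[0];H[:h,:A.shape[1]]=A;H[:244,400:]=S[:,:400];H[349:715]=B
cv2.imwrite('pics/c8.png',cv2.resize(H,(671,600))[:,:,::-1])
```

```text
{'time': np.float64(36.4), 'tool_pos': array([448.577, -43.753, 178.666]), 'tcp_rot': array([-3.14, -0.  ,  1.5 ]), 'contact_force': array([-0.266, -0.02 ,  0.44 ]), 'grip_width': np.float64(91.879), 'finger_force': np.float64(0.0)}
```

View pics/c8.png

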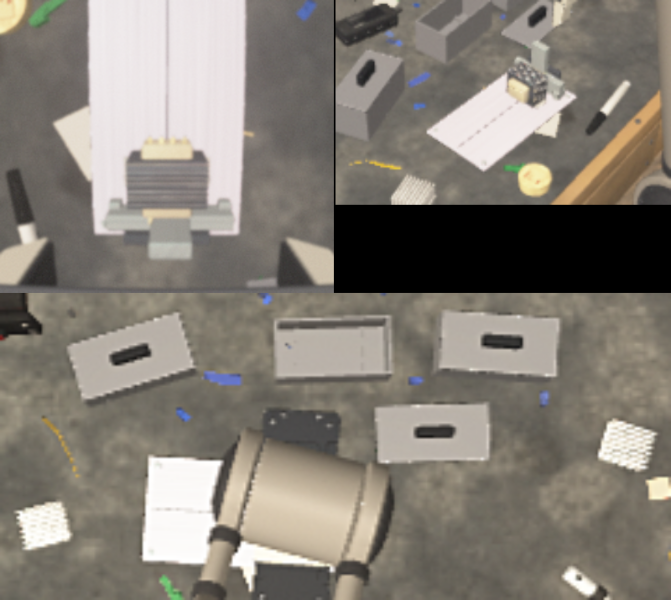

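The transformer stands squarely against the spacer at the bracket: spacer at about (168,215) and transformer at (168,180) in the wrist panel. The open box, its lid and both sinks are undisturbed. I move the spacer to the next gap.

>>> carry_out:
  plan:
    - {"tx": -0.1, "ty": -2.8, "tz": -2, "rx": 0, "ry": 0, "rz": -0.1308}
    - {"tx": -0.1, "ty": -2.8, "tz": -2, "rx": 0, "ry": 0, "rz": -0.1308}
    - {"tx": -0.1, "ty": -2.8, "tz": -2, "rx": 0, "ry": 0, "rz": -0.1308}
    - {"tx": -0.1, "ty": -2.8, "tz": -2, "rx": 0, "ry": 0, "rz": -0.1308}
    - {"tx": -0.1, "ty": -2.8, "tz": -2, "rx": 0, "ry": 0, "rz": -0.1308}
    - {"tx": -0.1, "ty": -2.8, "tz": -2, "rx": 0, "ry": 0, "rz": -0.1308}
    - {"tx": -0.1, "ty": -2.8, "tz": -2, "rx": 0, "ry": 0, "rz": -0.1308}
    - {"tx": -0.1, "ty": -2.8, "tz": -2, "rx": 0, "ry": 0, "rz": -0.1308}
    - {"tx": -0.1, "ty": -2.8, "tz": -2, "rx": 0, "ry": 0, "rz": -0.1308}
    - {"tx": -0.1, "ty": -2.8, "tz": -2, "rx": 0, "ry": 0, "rz": -0.1308}
    - {"tx": -0.1, "ty": -2.8, "tz": -2, "rx": 0, "ry": 0, "rz": -0.1308}
    - {"tx": -0.1, "ty": -2.8, "tz": -2, "rx": 0, "ry": 0, "rz": -0.1308}

```text
time: 37.7
tool_pos: [447.5, -77.4, 154.3]
tcp_rot: [-3.141, 0.002, -0.075]
contact_force: [0.3, -0.2, -1.0]
grip_width: 91.8
finger_force: 0.0
```

>>> carry_out:
  plan:
    - {"tx": 0, "ty": 0, "tz": 0, "rx": 0, "ry": 0, "rz": 0}
    - {"tx": 0, "ty": 0, "tz": 0, "rx": 0, "ry": 0, "rz": 0}
    - {"tx": 0, "ty": 0, "tz": -30, "rx": 0, "ry": 0, "rz": 0}
    - {"tx": 0, "ty": 0, "tz": 0, "rx": 0, "ry": 0, "rz": 0}
    - {"tx": 0, "ty": 0, "tz": 0, "rx": 0, "ry": 0, "rz": 0}

```text
time: 38.2
tool_pos: [447.7, -77.3, 125.6]
tcp_rot: [-3.141, 0.002, -0.068]
contact_force: [-1.4, 0.4, 0.0]
grip_width: 92.2
finger_force: 0.0
```

>>> carry_out:
  plan:
    - {"tx": 0, "ty": 0.2, "tz": -30, "rx": 0, "ry": 0, "rz": 0}
    - {"tx": 0, "ty": 0, "tz": -25, "rx": 0, "ry": 0, "rz": 0}
    - {"tx": 0, "ty": 0, "tz": -10.5, "rx": 0, "ry": 0, "rz": 0}
    - {"tx": 0, "ty": 0, "tz": 0, "rx": 0, "ry": 0, "rz": 0}
    - {"tx": 0, "ty": 0, "tz": 0, "rx": 0, "ry": 0, "rz": 0}

```text
time: 38.7
tool_pos: [448.9, -77.6, 61.2]
tcp_rot: [3.141, -0.001, -0.069]
contact_force: [0.1, 0.2, -0.6]
grip_width: 92.0
finger_force: 0.0
```

>>> carry_out:
  plan:
    - {"tx": 0, "ty": 0, "tz": 0, "rx": 0, "ry": 0, "rz": 0}
    - {"tx": 0, "ty": 0, "tz": 0, "rx": 0, "ry": 0, "rz": 0}
    - {"tx": 0, "ty": 0, "tz": 0, "rx": 0, "ry": 0, "rz": 0}
    - {"tx": 0, "ty": 0, "tz": 0, "rx": 0, "ry": 0, "rz": 0}
    - {"tx": 0, "ty": 0, "tz": 0, "rx": 0, "ry": 0, "rz": 0}
    - {"tx": 0, "ty": 0, "tz": 0, "rx": 0, "ry": 0, "rz": 0}
    - {"tx": 0, "ty": 0, "tz": 0, "rx": 0, "ry": 0, "rz": 0}
    - {"tx": 0, "ty": 0, "tz": 0, "rx": 0, "ry": 0, "rz": 0}
    - {"tx": 0, "ty": 0, "tz": 0, "rx": 0, "ry": 0, "rz": 0}
    - {"tx": 0, "ty": 0, "tz": 0, "rx": 0, "ry": 0, "rz": 0}
    - {"tx": 0, "ty": 0, "tz": 0, "rx": 0, "ry": 0, "rz": 0}
  gripper: 1

```text
time: 39.8
tool_pos: [448.1, -77.0, 60.1]
tcp_rot: [-3.141, 0.0, -0.07]
contact_force: [0.3, 1.0, -0.8]
grip_width: 12.0
finger_force: 30.0
```

>>> carry_out:
  plan:
    - {"tx": 0, "ty": 0, "tz": 8, "rx": 0, "ry": 0, "rz": 0}
    - {"tx": 0, "ty": 0, "tz": 15, "rx": 0, "ry": 0, "rz": 0}
    - {"tx": 0, "ty": 0, "tz": 30, "rx": 0, "ry": 0, "rz": 0}
    - {"tx": 0, "ty": 0, "tz": 30, "rx": 0, "ry": 0, "rz": 0}
    - {"tx": 0, "ty": 0, "tz": 0, "rx": 0, "ry": 0, "rz": 0}
    - {"tx": 0, "ty": 0, "tz": 0, "rx": 0, "ry": 0, "rz": 0}

```text
time: 40.4
tool_pos: [447.8, -77.3, 143.2]
tcp_rot: [3.141, -0.0, -0.069]
contact_force: [-0.1, 0.2, -4.8]
grip_width: 11.7
finger_force: 30.0
```

>>> carry_out:
  plan:
    - {"tx": 1.2, "ty": 17.5, "tz": 0, "rx": 0, "ry": 0, "rz": 0}
    - {"tx": 1.2, "ty": 17.5, "tz": 0, "rx": 0, "ry": 0, "rz": 0}
    - {"tx": 1.2, "ty": 17.5, "tz": 0, "rx": 0, "ry": 0, "rz": 0}
    - {"tx": 1.2, "ty": 17.5, "tz": 0, "rx": 0, "ry": 0, "rz": 0}
    - {"tx": 0, "ty": 0, "tz": 0, "rx": 0, "ry": 0, "rz": 0}
    - {"tx": 0, "ty": 0, "tz": 0, "rx": 0, "ry": 0, "rz": 0}
    - {"tx": 0, "ty": 0, "tz": -30, "rx": 0, "ry": 0, "rz": 0}
    - {"tx": 0, "ty": 0, "tz": -30, "rx": 0, "ry": 0, "rz": 0}
    - {"tx": 0, "ty": 0, "tz": -18, "rx": 0, "ry": 0, "rz": 0}
    - {"tx": 0, "ty": 0, "tz": 0, "rx": 0, "ry": 0, "rz": 0}
    - {"tx": 0, "ty": 0, "tz": 0, "rx": 0, "ry": 0, "rz": 0}
    - {"tx": 0, "ty": 0, "tz": 0, "rx": 0, "ry": 0, "rz": 0}

```text
time: 41.6
tool_pos: [453.7, -7.8, 66.0]
tcp_rot: [3.141, -0.002, -0.07]
contact_force: [0.2, 0.6, -2.8]
grip_width: 11.7
finger_force: 30.0
```

>>> carry_out:
  plan:
    - {"tx": 0, "ty": 0, "tz": -3.5, "rx": 0, "ry": 0, "rz": 0}
    - {"tx": 0, "ty": -1.5, "tz": 0, "rx": 0, "ry": 0, "rz": 0}
    - {"tx": 0, "ty": -1.5, "tz": 0, "rx": 0, "ry": 0, "rz": 0}
    - {"tx": 0, "ty": 0, "tz": 0, "rx": 0, "ry": 0, "rz": 0}
    - {"tx": 0, "ty": 0, "tz": 0, "rx": 0, "ry": 0, "rz": 0}
    - {"tx": 0, "ty": 0, "tz": 0, "rx": 0, "ry": 0, "rz": 0}

```text
time: 42.2
tool_pos: [452.9, -10.3, 61.7]
tcp_rot: [3.141, -0.0, -0.069]
contact_force: [-0.5, -0.8, -3.5]
grip_width: 11.8
finger_force: 30.0
```

>>> carry_out:
  plan:
    - {"tx": 0, "ty": -0.5, "tz": 0, "rx": 0, "ry": 0, "rz": 0}
    - {"tx": 0, "ty": 0, "tz": 0, "rx": 0, "ry": 0, "rz": 0}
    - {"tx": 0, "ty": 0, "tz": 0, "rx": 0, "ry": 0, "rz": 0}

```text
time: 42.5
tool_pos: [452.9, -10.8, 61.6]
tcp_rot: [3.142, 0.0, -0.069]
contact_force: [0.2, -0.6, -4.1]
grip_width: 12.1
finger_force: 30.0
```

>>> carry_out:
  plan:
    - {"tx": 0, "ty": -0.4, "tz": -1.2, "rx": 0, "ry": 0, "rz": 0}
    - {"tx": 0, "ty": 0, "tz": 0, "rx": 0, "ry": 0, "rz": 0}
    - {"tx": 0, "ty": 0, "tz": 0, "rx": 0, "ry": 0, "rz": 0}

```text
time: 42.8
tool_pos: [452.9, -11.2, 60.4]
tcp_rot: [-3.142, 0.0, -0.069]
contact_force: [-0.9, 1.3, -4.5]
grip_width: 11.7
finger_force: 30.0
```

>>> carry_out:
  plan:
    - {"tx": 0, "ty": 0, "tz": -0.7, "rx": 0, "ry": 0, "rz": 0}
    - {"tx": 0, "ty": 0, "tz": 0, "rx": 0, "ry": 0, "rz": 0}
    - {"tx": 0, "ty": 0, "tz": 0, "rx": 0, "ry": 0, "rz": 0}

```text
time: 43.1
tool_pos: [452.9, -11.2, 60.1]
tcp_rot: [3.142, -0.0, -0.069]
contact_force: [-1.9, 1.6, 4.4]
grip_width: 11.9
finger_force: 30.0
```

>>> carry_out:
  plan:
    - {"tx": 0, "ty": 0, "tz": 0, "rx": 0, "ry": 0, "rz": 0}
    - {"tx": 0, "ty": 0, "tz": 0, "rx": 0, "ry": 0, "rz": 0}
    - {"tx": 0, "ty": 0, "tz": 0, "rx": 0, "ry": 0, "rz": 0}
    - {"tx": 0, "ty": 0, "tz": 0, "rx": 0, "ry": 0, "rz": 0}
    - {"tx": 0, "ty": 0, "tz": 0, "rx": 0, "ry": 0, "rz": 0}
    - {"tx": 0, "ty": 0, "tz": 20, "rx": 0, "ry": 0, "rz": 0}
    - {"tx": 0, "ty": 0, "tz": 30, "rx": 0, "ry": 0, "rz": 0}
    - {"tx": 0, "ty": 0, "tz": 35, "rx": 0, "ry": 0, "rz": 0}
    - {"tx": 0, "ty": 0, "tz": 35, "rx": 0, "ry": 0, "rz": 0}
  gripper: 0

```text
time: 44.0
tool_pos: [452.6, -11.2, 180.9]
tcp_rot: [3.142, 0.001, -0.069]
contact_force: [1.4, -0.8, -0.6]
grip_width: 79.1
finger_force: 0.0
```

>>> carry_out:
  plan:
    - {"tx": -1.8, "ty": 41, "tz": 0, "rx": 0, "ry": 0, "rz": 0.05}
    - {"tx": -1.8, "ty": 41, "tz": 0, "rx": 0, "ry": 0, "rz": 0.05}
    - {"tx": -1.8, "ty": 41, "tz": 0, "rx": 0, "ry": 0, "rz": 0.05}
    - {"tx": -1.8, "ty": 41, "tz": 0, "rx": 0, "ry": 0, "rz": 0.05}
    - {"tx": -1.8, "ty": 41, "tz": 0, "rx": 0, "ry": 0, "rz": 0.05}
    - {"tx": -1.8, "ty": 41, "tz": 0, "rx": 0, "ry": 0, "rz": 0.05}
    - {"tx": 0, "ty": 0, "tz": 0, "rx": 0, "ry": 0, "rz": 0}
    - {"tx": 0, "ty": 0, "tz": 0, "rx": 0, "ry": 0, "rz": 0}
    - {"tx": 0, "ty": 0, "tz": 0, "rx": 0, "ry": 0, "rz": 0}

```text
time: 44.9
tool_pos: [442.0, 234.0, 179.6]
tcp_rot: [3.141, 0.001, 0.23]
contact_force: [-0.6, 0.2, -0.1]
grip_width: 91.6
finger_force: 0.0
```

```bash
cat > sink.py <<'E'
from h import *
def rect(m,c,z=28,h=60,s=1.0):
    # patch: rows = -x, cols = -y (like top view)
    n=int(2*h/s); g=np.zeros((n,n,2),np.float32)
    for i in range(n):
        for j in range(n): g[i,j]=w2p(m,(c[0]+h-i*s,c[1]+h-j*s,z),True)
    return cv2.remap(m['im'],g[...,0],g[...,1],cv2.INTER_LINEAR)
def sink(name,c,h=60):
    m={k:v for k,v in load(name).items()}; p=rect(m,c,h=h); 
    hsv=cv2.cvtColor(p,cv2.COLOR_RGB2GRAY); k=(cv2.GaussianBlur(hsv,(7,7),0)>150).astype(np.uint8)
    k=cv2.morphologyEx(k,cv2.MORPH_CLOSE,np.ones((7,7)))
    n,L,S,C=cv2.connectedComponentsWithStats(k)
    i=1+np.argmax(S[1:,4]*(abs(C[1:]-h).max(1)<35)); k=(L==i).astype(np.uint8)
    (cx,cy),(w,hh),a=cv2.minAreaRect(cv2.findNonZero(k))
    print('center',round(c[0]+h-cy,1),round(c[1]+h-cx,1),'rect',round(w,1),round(hh,1),'a',round(a,1),'area',S[i,4])
    e=cv2.erode(k,np.ones((9,9)))>0
    g=hsv.astype(float);gx=cv2.Sobel(g,-1,1,0);gy=cv2.Sobel(g,-1,0,1)
    J=[(gx*gx)[e].sum(),(gx*gy)[e].sum(),(gy*gy)[e].sum()]
    th=0.5*np.degrees(np.arctan2(2*J[1],J[0]-J[2]))+90 # stripe dir, image
    coh=np.hypot(J[0]-J[2],2*J[1])/(J[0]+J[2])
    # image dir (cos,sin) in (col,row) -> world (-row,-col)
    t=np.radians(th);print('stripe world angle',round(np.degrees(np.arctan2(-np.cos(t),-np.sin(t)))%180,1),'coh',round(coh,2))
    return p
E
python3 - <<'E'
from sink import *
save('wrist','w7');st();a=sink('w7',(442.4,235)); print(bot.get_obs()['joint_positions'].round(2) if hasattr(bot.get_obs()['joint_positions'],'round') else bot.get_obs()['joint_positions'])
cv2.imwrite('r7.png',a[:,:,::-1])
E
```

```text
{'time': np.float64(44.95), 'tool_pos': array([442.156, 233.725, 179.674]), 'tcp_rot': array([3.141, 0.   , 0.229]), 'contact_force': array([ 0.117, -0.301, -0.345]), 'grip_width': np.float64(92.154), 'finger_force': np.float64(0.0)}
center 445.0 236.7 rect 50.2 50.7 a 76.4 area 2476
stripe world angle 102.5 coh 0.99
[ 0.33  0.34  1.66 -0.    1.14  1.68]
```

The left sink's fins run at 102.5° (coherence 0.99), centre about (443,236). I tilt 20° about the closing line so the gripper body will clear the spacer, then descend.

>>> carry_out:
  plan:
    - {"tx": 0.3, "ty": 1.3, "tz": 0, "rx": -0.0253, "ry": 0.1142, "rz": -0.011}
    - {"tx": 0, "ty": 0, "tz": 0, "rx": -0.0253, "ry": 0.1142, "rz": 0}
    - {"tx": 0, "ty": 0, "tz": 0, "rx": -0.0253, "ry": 0.1142, "rz": 0}
    - {"tx": 0, "ty": 0, "tz": -30, "rx": 0, "ry": 0, "rz": 0}
    - {"tx": 0, "ty": 0, "tz": -40, "rx": 0, "ry": 0, "rz": 0}
    - {"tx": 0, "ty": 0, "tz": -40, "rx": 0, "ry": 0, "rz": 0}
    - {"tx": 0, "ty": 0, "tz": -30, "rx": 0, "ry": 0, "rz": 0}
    - {"tx": 0, "ty": 0, "tz": 0, "rx": 0, "ry": 0, "rz": 0}
    - {"tx": 0, "ty": 0, "tz": 0, "rx": 0, "ry": 0, "rz": 0}
    - {"tx": 0, "ty": 0, "tz": 0, "rx": 0, "ry": 0, "rz": 0}

```text
time: 45.95
tool_pos: [443.7, 236.0, 41.5]
tcp_rot: [-3.14, 0.348, 0.219]
contact_force: [-0.1, 0.4, 0.6]
grip_width: 91.4
finger_force: 0.0
```

Run:
```python
from h import *
from scipy.spatial.transform import Rotation as R
o=bot.get_obs();st();r=R.from_euler('xyz',o['tcp_rot']).as_matrix();print(np.round(r,3));print(np.round(o['joint_positions'],2))
```

```text
{'time': np.float64(45.95), 'tool_pos': array([443.717, 235.998,  41.515]), 'tcp_rot': array([-3.14 ,  0.348,  0.219]), 'contact_force': array([-0.114,  0.361,  0.562]), 'grip_width': np.float64(91.381), 'finger_force': np.float64(0.0)}
[[ 0.918  0.217 -0.333]
 [ 0.204 -0.976 -0.073]
 [-0.341 -0.001 -0.94 ]]
[0.31 0.71 1.51 0.04 1.27 1.65]
```

>>> carry_out:
  plan:
    - {"tx": 0, "ty": 0, "tz": -18, "rx": 0, "ry": 0, "rz": 0}
    - {"tx": 0, "ty": 0, "tz": -10, "rx": 0, "ry": 0, "rz": 0}
    - {"tx": 0, "ty": 0, "tz": -5, "rx": 0, "ry": 0, "rz": 0}
    - {"tx": 0, "ty": 0, "tz": 0, "rx": 0, "ry": 0, "rz": 0}
    - {"tx": 0, "ty": 0, "tz": 0, "rx": 0, "ry": 0, "rz": 0}

```text
time: 46.45
tool_pos: [442.7, 236.2, 7.3]
tcp_rot: [-3.14, 0.35, 0.22]
contact_force: [-0.6, -0.1, -0.1]
grip_width: 92.0
finger_force: 0.0
```

>>> carry_out:
  plan:
    - {"tx": 0, "ty": 0, "tz": 0, "rx": 0, "ry": 0, "rz": 0}
    - {"tx": 0, "ty": 0, "tz": 0, "rx": 0, "ry": 0, "rz": 0}
    - {"tx": 0, "ty": 0, "tz": 0, "rx": 0, "ry": 0, "rz": 0}
    - {"tx": 0, "ty": 0, "tz": 0, "rx": 0, "ry": 0, "rz": 0}
    - {"tx": 0, "ty": 0, "tz": 0, "rx": 0, "ry": 0, "rz": 0}
    - {"tx": 0, "ty": 0, "tz": 0, "rx": 0, "ry": 0, "rz": 0}
    - {"tx": 0, "ty": 0, "tz": 0, "rx": 0, "ry": 0, "rz": 0}
    - {"tx": 0, "ty": 0, "tz": 0, "rx": 0, "ry": 0, "rz": 0}
  gripper: 1

```text
time: 47.25
tool_pos: [442.4, 236.2, 6.8]
tcp_rot: [-3.14, 0.351, 0.22]
contact_force: [-0.2, 0.3, 1.2]
grip_width: 49.5
finger_force: 30.0
```

>>> carry_out:
  plan:
    - {"tx": 0, "ty": 0, "tz": 10, "rx": 0, "ry": 0, "rz": 0}
    - {"tx": 0, "ty": 0, "tz": 20, "rx": 0, "ry": 0, "rz": 0}
    - {"tx": 0, "ty": 0, "tz": 30, "rx": 0, "ry": 0, "rz": 0}
    - {"tx": 0, "ty": 0, "tz": 40, "rx": 0, "ry": 0, "rz": 0}
    - {"tx": 0, "ty": 0, "tz": 30, "rx": 0, "ry": 0, "rz": 0}
    - {"tx": 0, "ty": 0, "tz": 0, "rx": 0, "ry": 0, "rz": 0}
    - {"tx": 0, "ty": 0, "tz": 0, "rx": 0, "ry": 0, "rz": 0}

```text
time: 47.95
tool_pos: [442.4, 236.1, 137.3]
tcp_rot: [-3.14, 0.35, 0.22]
contact_force: [0.3, -0.5, -2.1]
grip_width: 50.0
finger_force: 30.0
```

>>> carry_out:
  plan:
    - {"tx": 1.2, "ty": -20.8, "tz": 0, "rx": 0, "ry": 0, "rz": 0.1281}
    - {"tx": 1.2, "ty": -20.8, "tz": 0, "rx": 0, "ry": 0, "rz": 0.1281}
    - {"tx": 1.2, "ty": -20.8, "tz": 0, "rx": 0, "ry": 0, "rz": 0.1281}
    - {"tx": 1.2, "ty": -20.8, "tz": 0, "rx": 0, "ry": 0, "rz": 0.1281}
    - {"tx": 1.2, "ty": -20.8, "tz": 0, "rx": 0, "ry": 0, "rz": 0.1281}
    - {"tx": 1.2, "ty": -20.8, "tz": 0, "rx": 0, "ry": 0, "rz": 0.1281}
    - {"tx": 1.2, "ty": -20.8, "tz": 0, "rx": 0, "ry": 0, "rz": 0.1281}
    - {"tx": 1.2, "ty": -20.8, "tz": 0, "rx": 0, "ry": 0, "rz": 0.1281}
    - {"tx": 1.2, "ty": -20.8, "tz": 0, "rx": 0, "ry": 0, "rz": 0.1281}
    - {"tx": 1.2, "ty": -20.8, "tz": 0, "rx": 0, "ry": 0, "rz": 0.1281}
    - {"tx": 0, "ty": 0, "tz": 0, "rx": 0, "ry": 0, "rz": 0}
    - {"tx": 0, "ty": 0, "tz": 0, "rx": 0, "ry": 0, "rz": 0}

```text
time: 49.15
tool_pos: [453.6, 28.2, 135.9]
tcp_rot: [-3.139, 0.351, 1.498]
contact_force: [0.8, -0.6, -1.9]
grip_width: 49.6
finger_force: 30.0
```

Run:
```python
from h import *
from scipy.spatial.transform import Rotation as R
a=save('wrist','w8');s=save('scene','s8')
o=bot.get_obs();st();r=R.from_euler('xyz',o['tcp_rot']).as_matrix();print(np.round(r,3));print(np.round(o['joint_positions'],2))
```

```text
{'time': np.float64(49.25), 'tool_pos': array([454.397,  28.67 , 136.206]), 'tcp_rot': array([-3.14 ,  0.351,  1.499]), 'contact_force': array([-0.204,  0.457, -0.872]), 'grip_width': np.float64(49.577), 'finger_force': np.float64(29.985)}
[[ 0.067  0.997 -0.026]
 [ 0.937 -0.072 -0.342]
 [-0.343 -0.002 -0.939]]
[ 0.13  0.39  1.79 -0.39  1.07  0.41]
```

>>> carry_out:
  plan:
    - {"tx": 0, "ty": 0, "tz": -30, "rx": 0, "ry": 0, "rz": 0}
    - {"tx": 0, "ty": 0, "tz": -40, "rx": 0, "ry": 0, "rz": 0}
    - {"tx": 0, "ty": 0, "tz": -30, "rx": 0, "ry": 0, "rz": 0}
    - {"tx": 0, "ty": 0, "tz": -15, "rx": 0, "ry": 0, "rz": 0}
    - {"tx": 0, "ty": 0, "tz": -5, "rx": 0, "ry": 0, "rz": 0}
    - {"tx": 0, "ty": 0, "tz": 0, "rx": 0, "ry": 0, "rz": 0}
    - {"tx": 0, "ty": 0, "tz": 0, "rx": 0, "ry": 0, "rz": 0}

```text
time: 49.95
tool_pos: [455.1, 28.4, 17.3]
tcp_rot: [3.141, 0.351, 1.5]
contact_force: [0.0, 0.5, -2.0]
grip_width: 49.5
finger_force: 30.0
```

>>> carry_out:
  plan:
    - {"tx": -0.2, "ty": -3, "tz": -1.5, "rx": 0, "ry": 0, "rz": 0}
    - {"tx": -0.2, "ty": -3, "tz": 0, "rx": 0, "ry": 0, "rz": 0}
    - {"tx": 0, "ty": 0, "tz": 0, "rx": 0, "ry": 0, "rz": 0}
    - {"tx": 0, "ty": 0, "tz": 0, "rx": 0, "ry": 0, "rz": 0}

```text
time: 50.35
tool_pos: [454.1, 21.9, 15.6]
tcp_rot: [-3.141, 0.351, 1.5]
contact_force: [-0.3, -0.1, -2.9]
grip_width: 49.5
finger_force: 30.0
```

>>> carry_out:
  plan:
    - {"tx": 0, "ty": -1, "tz": 0, "rx": 0, "ry": 0, "rz": 0}
    - {"tx": 0, "ty": 0, "tz": 0, "rx": 0, "ry": 0, "rz": 0}
    - {"tx": 0, "ty": 0, "tz": 0, "rx": 0, "ry": 0, "rz": 0}

```text
time: 50.65
tool_pos: [454.0, 21.1, 15.2]
tcp_rot: [-3.14, 0.351, 1.501]
contact_force: [-0.0, -0.3, -1.4]
grip_width: 49.3
finger_force: 30.0
```

>>> carry_out:
  plan:
    - {"tx": 0, "ty": -1, "tz": 0, "rx": 0, "ry": 0, "rz": 0}
    - {"tx": 0, "ty": 0, "tz": 0, "rx": 0, "ry": 0, "rz": 0}
    - {"tx": 0, "ty": 0, "tz": 0, "rx": 0, "ry": 0, "rz": 0}

```text
time: 50.95
tool_pos: [454.0, 20.1, 15.2]
tcp_rot: [-3.14, 0.351, 1.501]
contact_force: [-0.7, 0.3, -1.5]
grip_width: 49.3
finger_force: 30.0
```

>>> carry_out:
  plan:
    - {"tx": 0, "ty": -1, "tz": -1.2, "rx": 0, "ry": 0, "rz": 0}
    - {"tx": 0, "ty": 0, "tz": 0, "rx": 0, "ry": 0, "rz": 0}
    - {"tx": 0, "ty": 0, "tz": 0, "rx": 0, "ry": 0, "rz": 0}

```text
time: 51.25
tool_pos: [453.9, 19.1, 14.0]
tcp_rot: [-3.14, 0.351, 1.501]
contact_force: [-0.1, 0.2, -2.5]
grip_width: 49.7
finger_force: 30.0
```

>>> carry_out:
  plan:
    - {"tx": 0, "ty": -1, "tz": 0, "rx": 0, "ry": 0, "rz": 0}
    - {"tx": 0, "ty": 0, "tz": 0, "rx": 0, "ry": 0, "rz": 0}
    - {"tx": 0, "ty": 0, "tz": 0, "rx": 0, "ry": 0, "rz": 0}

```text
time: 51.55
tool_pos: [454.0, 18.1, 14.0]
tcp_rot: [-3.14, 0.351, 1.501]
contact_force: [0.0, -1.3, -1.1]
grip_width: 49.6
finger_force: 30.0
```

>>> carry_out:
  plan:
    - {"tx": 0, "ty": -0.7, "tz": 0, "rx": 0, "ry": 0, "rz": 0}
    - {"tx": 0, "ty": 0, "tz": 0, "rx": 0, "ry": 0, "rz": 0}
    - {"tx": 0, "ty": 0, "tz": 0, "rx": 0, "ry": 0, "rz": 0}

```text
time: 51.85
tool_pos: [454.0, 17.8, 14.0]
tcp_rot: [-3.141, 0.35, 1.5]
contact_force: [-1.7, 5.4, 0.4]
grip_width: 49.5
finger_force: 30.0
```

Contact. I ease off, seat it and release.

>>> carry_out:
  plan:
    - {"tx": 0, "ty": 0.4, "tz": -0.8, "rx": 0, "ry": 0, "rz": 0}
    - {"tx": 0, "ty": 0, "tz": 0, "rx": 0, "ry": 0, "rz": 0}
    - {"tx": 0, "ty": 0, "tz": 0, "rx": 0, "ry": 0, "rz": 0}

```text
time: 52.15
tool_pos: [454.2, 17.9, 13.3]
tcp_rot: [-3.141, 0.351, 1.501]
contact_force: [0.4, 4.0, -0.2]
grip_width: 49.7
finger_force: 30.0
```

>>> carry_out:
  plan:
    - {"tx": 0, "ty": 0, "tz": -0.6, "rx": 0, "ry": 0, "rz": 0}
    - {"tx": 0, "ty": 0, "tz": 0, "rx": 0, "ry": 0, "rz": 0}
    - {"tx": 0, "ty": 0, "tz": 0, "rx": 0, "ry": 0, "rz": 0}

```text
time: 52.45
tool_pos: [454.2, 17.9, 12.8]
tcp_rot: [-3.141, 0.351, 1.501]
contact_force: [0.1, 4.8, 1.8]
grip_width: 49.8
finger_force: 30.0
```

>>> carry_out:
  plan:
    - {"tx": 0, "ty": 0, "tz": -0.3, "rx": 0, "ry": 0, "rz": 0}
    - {"tx": 0, "ty": 0, "tz": 0, "rx": 0, "ry": 0, "rz": 0}
    - {"tx": 0, "ty": 0, "tz": 0, "rx": 0, "ry": 0, "rz": 0}
    - {"tx": 0, "ty": 0, "tz": 0, "rx": 0, "ry": 0, "rz": 0}
    - {"tx": 0, "ty": 0, "tz": 0, "rx": 0, "ry": 0, "rz": 0}
    - {"tx": 0, "ty": 0, "tz": 0, "rx": 0, "ry": 0, "rz": 0}
    - {"tx": 0, "ty": 0, "tz": 0, "rx": 0, "ry": 0, "rz": 0}
  gripper: 0

```text
time: 53.15
tool_pos: [454.0, 17.8, 12.4]
tcp_rot: [-3.14, 0.351, 1.501]
contact_force: [-0.7, 0.5, 0.0]
grip_width: 91.4
finger_force: 0.0
```

>>> carry_out:
  plan:
    - {"tx": 0.5, "ty": 7, "tz": 19, "rx": 0, "ry": 0, "rz": 0}
    - {"tx": 1, "ty": 14, "tz": 37, "rx": 0, "ry": 0, "rz": 0}
    - {"tx": 1, "ty": 14, "tz": 37, "rx": 0, "ry": 0, "rz": 0}
    - {"tx": 0, "ty": 0, "tz": 40, "rx": 0.1164, "ry": -0.0081, "rz": 0}
    - {"tx": 0, "ty": 0, "tz": 33, "rx": 0.1164, "ry": -0.0081, "rz": 0}
    - {"tx": 0, "ty": 0, "tz": 0, "rx": 0.1164, "ry": -0.0081, "rz": 0}
    - {"tx": 0, "ty": 0, "tz": 0, "rx": 0, "ry": 0, "rz": 0}
    - {"tx": 0, "ty": 0, "tz": 0, "rx": 0, "ry": 0, "rz": 0}
    - {"tx": 0, "ty": 0, "tz": 0, "rx": 0, "ry": 0, "rz": 0}

```text
time: 54.05
tool_pos: [455.8, 53.1, 177.5]
tcp_rot: [-3.138, 0.003, 1.501]
contact_force: [0.5, -0.7, -0.5]
grip_width: 92.0
finger_force: 0.0
```

Run:
```python
from sink import *
save('wrist','w9');st();a=sink('w9',(453.8,17.2),45)
m=load('w9')
# rectified views at z=34 (sinks), z=36+6 (coil top 44)
m={k:v for k,v in m.items()}
p=np.hstack([cv2.resize(rect(m,(452,0),z=z,h=75,s=0.75),(500,500)) for z in (34,)])
cv2.imwrite('r9.png',p[:,:,::-1])
```

```text
{'time': np.float64(54.1), 'tool_pos': array([455.917,  53.382, 177.436]), 'tcp_rot': array([-3.138e+00,  2.000e-03,  1.502e+00]), 'contact_force': array([ 0.292, -0.593, -0.855]), 'grip_width': np.float64(91.87), 'finger_force': np.float64(0.0)}
center 454.3 17.7 rect 89.0 89.0 a 90.0 area 8010
stripe world angle 177.5 coh 0.41
```

>>> carry_out:
  plan:
    - {"tx": -0.25, "ty": -5.4, "tz": 0, "rx": 0, "ry": 0, "rz": -0.1308}
    - {"tx": -0.25, "ty": -5.4, "tz": 0, "rx": 0, "ry": 0, "rz": -0.1308}
    - {"tx": -0.25, "ty": -5.4, "tz": 0, "rx": 0, "ry": 0, "rz": -0.1308}
    - {"tx": -0.25, "ty": -5.4, "tz": 0, "rx": 0, "ry": 0, "rz": -0.1308}
    - {"tx": -0.25, "ty": -5.4, "tz": 0, "rx": 0, "ry": 0, "rz": -0.1308}
    - {"tx": -0.25, "ty": -5.4, "tz": 0, "rx": 0, "ry": 0, "rz": -0.1308}
    - {"tx": -0.25, "ty": -5.4, "tz": 0, "rx": 0, "ry": 0, "rz": -0.1308}
    - {"tx": -0.25, "ty": -5.4, "tz": 0, "rx": 0, "ry": 0, "rz": -0.1308}
    - {"tx": -0.25, "ty": -5.4, "tz": 0, "rx": 0, "ry": 0, "rz": -0.1308}
    - {"tx": -0.25, "ty": -5.4, "tz": 0, "rx": 0, "ry": 0, "rz": -0.1308}
    - {"tx": -0.25, "ty": -5.4, "tz": 0, "rx": 0, "ry": 0, "rz": -0.1308}
    - {"tx": -0.25, "ty": -5.2, "tz": 0, "rx": 0, "ry": 0, "rz": -0.1308}

```text
time: 55.3
tool_pos: [453.2, -11.1, 177.5]
tcp_rot: [-3.141, 0.003, -0.072]
contact_force: [0.3, -0.0, -0.1]
grip_width: 92.0
finger_force: 0.0
```

>>> carry_out:
  plan:
    - {"tx": 0, "ty": 0, "tz": -30, "rx": 0, "ry": 0, "rz": 0}
    - {"tx": 0, "ty": 0, "tz": -20, "rx": 0, "ry": 0, "rz": 0}
    - {"tx": 0, "ty": 0, "tz": 0, "rx": 0, "ry": 0, "rz": 0}
    - {"tx": 0, "ty": 0, "tz": 0, "rx": 0, "ry": 0, "rz": 0}
    - {"tx": 0, "ty": 0, "tz": 0, "rx": 0, "ry": 0, "rz": 0}
    - {"tx": 0, "ty": 0, "tz": 0, "rx": 0, "ry": 0, "rz": 0}

```text
time: 55.9
tool_pos: [454.1, -11.7, 129.2]
tcp_rot: [-3.141, -0.001, -0.068]
contact_force: [0.5, 0.3, -0.1]
grip_width: 91.8
finger_force: 0.0
```

>>> carry_out:
  plan:
    - {"tx": -0.6, "ty": 0.2, "tz": -30, "rx": 0, "ry": 0, "rz": 0}
    - {"tx": 0, "ty": 0, "tz": -26, "rx": 0, "ry": 0, "rz": 0}
    - {"tx": 0, "ty": 0, "tz": -12, "rx": 0, "ry": 0, "rz": 0}
    - {"tx": 0, "ty": 0, "tz": 0, "rx": 0, "ry": 0, "rz": 0}
    - {"tx": 0, "ty": 0, "tz": 0, "rx": 0, "ry": 0, "rz": 0}
    - {"tx": 0, "ty": 0, "tz": 0, "rx": 0, "ry": 0, "rz": 0}

```text
time: 56.5
tool_pos: [453.7, -11.8, 61.4]
tcp_rot: [-3.141, -0.001, -0.069]
contact_force: [-0.3, 0.3, 0.1]
grip_width: 92.0
finger_force: 0.0
```

>>> carry_out:
  plan:
    - {"tx": 0, "ty": 0, "tz": 0, "rx": 0, "ry": 0, "rz": 0}
    - {"tx": 0, "ty": 0, "tz": 0, "rx": 0, "ry": 0, "rz": 0}
    - {"tx": 0, "ty": 0, "tz": 0, "rx": 0, "ry": 0, "rz": 0}
    - {"tx": 0, "ty": 0, "tz": 0, "rx": 0, "ry": 0, "rz": 0}
    - {"tx": 0, "ty": 0, "tz": 0, "rx": 0, "ry": 0, "rz": 0}
    - {"tx": 0, "ty": 0, "tz": 0, "rx": 0, "ry": 0, "rz": 0}
    - {"tx": 0, "ty": 0, "tz": 0, "rx": 0, "ry": 0, "rz": 0}
    - {"tx": 0, "ty": 0, "tz": 0, "rx": 0, "ry": 0, "rz": 0}
    - {"tx": 0, "ty": 0, "tz": 0, "rx": 0, "ry": 0, "rz": 0}
    - {"tx": 0, "ty": 0, "tz": 0, "rx": 0, "ry": 0, "rz": 0}
    - {"tx": 0, "ty": 0, "tz": 0, "rx": 0, "ry": 0, "rz": 0}
  gripper: 1

```text
time: 57.6
tool_pos: [452.9, -11.5, 60.3]
tcp_rot: [-3.14, 0.001, -0.069]
contact_force: [0.1, 0.9, 1.3]
grip_width: 11.9
finger_force: 30.0
```

>>> carry_out:
  plan:
    - {"tx": 0, "ty": 0, "tz": 5, "rx": 0, "ry": 0, "rz": 0}
    - {"tx": 0, "ty": 0, "tz": 10, "rx": 0, "ry": 0, "rz": 0}
    - {"tx": 0, "ty": 0, "tz": 25, "rx": 0, "ry": 0, "rz": 0}
    - {"tx": 0, "ty": 0, "tz": 35, "rx": 0, "ry": 0, "rz": 0}
    - {"tx": 0, "ty": 0, "tz": 5, "rx": 0, "ry": 0, "rz": 0}
    - {"tx": 0, "ty": 0, "tz": 0, "rx": 0, "ry": 0, "rz": 0}
    - {"tx": 0, "ty": 0, "tz": 0, "rx": 0, "ry": 0, "rz": 0}

```text
time: 58.3
tool_pos: [452.0, -11.5, 139.5]
tcp_rot: [-3.14, 0.003, -0.069]
contact_force: [-0.5, 0.4, -4.4]
grip_width: 11.7
finger_force: 30.0
```

>>> carry_out:
  plan:
    - {"tx": 1.2, "ty": 20, "tz": 0, "rx": 0, "ry": 0, "rz": 0}
    - {"tx": 1.2, "ty": 20, "tz": 0, "rx": 0, "ry": 0, "rz": 0}
    - {"tx": 1.2, "ty": 20, "tz": 0, "rx": 0, "ry": 0, "rz": 0}
    - {"tx": 0, "ty": 0, "tz": 0, "rx": 0, "ry": 0, "rz": 0}
    - {"tx": 0, "ty": 0, "tz": 0, "rx": 0, "ry": 0, "rz": 0}
    - {"tx": 0, "ty": 0, "tz": -30, "rx": 0, "ry": 0, "rz": 0}
    - {"tx": 0, "ty": 0, "tz": -30, "rx": 0, "ry": 0, "rz": 0}
    - {"tx": 0, "ty": 0, "tz": -16, "rx": 0, "ry": 0, "rz": 0}
    - {"tx": 0, "ty": 0, "tz": 0, "rx": 0, "ry": 0, "rz": 0}
    - {"tx": 0, "ty": 0, "tz": 0, "rx": 0, "ry": 0, "rz": 0}
    - {"tx": 0, "ty": 0, "tz": 0, "rx": 0, "ry": 0, "rz": 0}
    - {"tx": 0, "ty": 0, "tz": 0, "rx": 0, "ry": 0, "rz": 0}

```text
time: 59.5
tool_pos: [457.0, 48.2, 65.2]
tcp_rot: [-3.14, -0.001, -0.069]
contact_force: [-0.1, 0.5, -3.1]
grip_width: 11.6
finger_force: 30.0
```

>>> carry_out:
  plan:
    - {"tx": 0, "ty": -1.5, "tz": -1.5, "rx": 0, "ry": 0, "rz": 0}
    - {"tx": 0, "ty": 0, "tz": 0, "rx": 0, "ry": 0, "rz": 0}
    - {"tx": 0, "ty": 0, "tz": 0, "rx": 0, "ry": 0, "rz": 0}
    - {"tx": 0, "ty": 0, "tz": 0, "rx": 0, "ry": 0, "rz": 0}

```text
time: 59.9
tool_pos: [456.5, 46.9, 62.9]
tcp_rot: [-3.14, 0.001, -0.069]
contact_force: [-0.1, 0.7, -3.7]
grip_width: 11.9
finger_force: 30.0
```

>>> carry_out:
  plan:
    - {"tx": 0, "ty": -0.6, "tz": -1.5, "rx": 0, "ry": 0, "rz": 0}
    - {"tx": 0, "ty": 0, "tz": 0, "rx": 0, "ry": 0, "rz": 0}
    - {"tx": 0, "ty": 0, "tz": 0, "rx": 0, "ry": 0, "rz": 0}

```text
time: 60.2
tool_pos: [456.4, 46.3, 61.3]
tcp_rot: [-3.14, 0.001, -0.069]
contact_force: [-0.3, 0.1, -3.2]
grip_width: 11.8
finger_force: 30.0
```

>>> carry_out:
  plan:
    - {"tx": 0, "ty": -0.5, "tz": 0, "rx": 0, "ry": 0, "rz": 0}
    - {"tx": 0, "ty": 0, "tz": 0, "rx": 0, "ry": 0, "rz": 0}
    - {"tx": 0, "ty": 0, "tz": 0, "rx": 0, "ry": 0, "rz": 0}

```text
time: 60.5
tool_pos: [456.5, 45.8, 61.3]
tcp_rot: [-3.14, 0.001, -0.069]
contact_force: [-0.6, 0.6, -4.5]
grip_width: 12.1
finger_force: 30.0
```

>>> carry_out:
  plan:
    - {"tx": 0, "ty": 0, "tz": -1.2, "rx": 0, "ry": 0, "rz": 0}
    - {"tx": 0, "ty": 0, "tz": 0, "rx": 0, "ry": 0, "rz": 0}
    - {"tx": 0, "ty": 0, "tz": 0, "rx": 0, "ry": 0, "rz": 0}

```text
time: 60.8
tool_pos: [456.7, 45.8, 60.4]
tcp_rot: [-3.14, 0.0, -0.069]
contact_force: [0.1, 0.3, -0.1]
grip_width: 11.9
finger_force: 30.0
```

Spacer is in place for the last gap. I release it and travel to the right sink, approaching at yaw 2.838.

>>> carry_out:
  plan:
    - {"tx": 0, "ty": 0, "tz": -0.3, "rx": 0, "ry": 0, "rz": 0}
    - {"tx": 0, "ty": 0, "tz": 0, "rx": 0, "ry": 0, "rz": 0}
    - {"tx": 0, "ty": 0, "tz": 0, "rx": 0, "ry": 0, "rz": 0}
    - {"tx": 0, "ty": 0, "tz": 0, "rx": 0, "ry": 0, "rz": 0}
    - {"tx": 0, "ty": 0, "tz": 0, "rx": 0, "ry": 0, "rz": 0}
    - {"tx": 0, "ty": 0, "tz": 0, "rx": 0, "ry": 0, "rz": 0}
    - {"tx": 0, "ty": 0, "tz": 20, "rx": 0, "ry": 0, "rz": 0}
    - {"tx": 0, "ty": 0, "tz": 30, "rx": 0, "ry": 0, "rz": 0}
    - {"tx": 0, "ty": 0, "tz": 35, "rx": 0, "ry": 0, "rz": 0}
    - {"tx": 0, "ty": 0, "tz": 35, "rx": 0, "ry": 0, "rz": 0}
  gripper: 0

```text
time: 61.8
tool_pos: [456.1, 45.8, 181.0]
tcp_rot: [-3.14, 0.002, -0.069]
contact_force: [-0.5, 0.4, -0.3]
grip_width: 87.0
finger_force: 0.0
```

>>> carry_out:
  plan:
    - {"tx": 3.25, "ty": -21.5, "tz": 0, "rx": 0, "ry": 0, "rz": 0.1321}
    - {"tx": 3.25, "ty": -21.5, "tz": 0, "rx": 0, "ry": 0, "rz": 0.1321}
    - {"tx": 3.25, "ty": -21.5, "tz": 0, "rx": 0, "ry": 0, "rz": 0.1321}
    - {"tx": 3.25, "ty": -21.5, "tz": 0, "rx": 0, "ry": 0, "rz": 0.1321}
    - {"tx": 3.25, "ty": -21.5, "tz": 0, "rx": 0, "ry": 0, "rz": 0.1321}
    - {"tx": 3.25, "ty": -21.5, "tz": 0, "rx": 0, "ry": 0, "rz": 0.1321}
    - {"tx": 3.25, "ty": -21.5, "tz": 0, "rx": 0, "ry": 0, "rz": 0.1321}
    - {"tx": 3.25, "ty": -21.5, "tz": 0, "rx": 0, "ry": 0, "rz": 0.1321}
    - {"tx": 3.25, "ty": -21.5, "tz": 0, "rx": 0, "ry": 0, "rz": 0.1321}
    - {"tx": 3.25, "ty": -21.5, "tz": 0, "rx": 0, "ry": 0, "rz": 0.1321}
    - {"tx": 3.25, "ty": -21.5, "tz": 0, "rx": 0, "ry": 0, "rz": 0.1321}
    - {"tx": 3.25, "ty": -21.5, "tz": 0, "rx": 0, "ry": 0, "rz": 0.1321}

```text
time: 63.0
tool_pos: [495.4, -213.1, 179.7]
tcp_rot: [-3.14, 0.001, 1.522]
contact_force: [0.2, -0.7, -0.6]
grip_width: 92.0
finger_force: 0.0
```

>>> carry_out:
  plan:
    - {"tx": 3.25, "ty": -21.5, "tz": 0, "rx": 0, "ry": 0, "rz": 0.1321}
    - {"tx": 3.25, "ty": -21.5, "tz": 0, "rx": 0, "ry": 0, "rz": 0.1321}
    - {"tx": 3.25, "ty": -21.5, "tz": 0, "rx": 0, "ry": 0, "rz": 0.1321}
    - {"tx": 3.25, "ty": -21.5, "tz": 0, "rx": 0, "ry": 0, "rz": 0.1321}
    - {"tx": 3.25, "ty": -21.5, "tz": 0, "rx": 0, "ry": 0, "rz": 0.1321}
    - {"tx": 3.25, "ty": -21.5, "tz": 0, "rx": 0, "ry": 0, "rz": 0.1321}
    - {"tx": 3.25, "ty": -21.5, "tz": 0, "rx": 0, "ry": 0, "rz": 0.1321}
    - {"tx": 3.25, "ty": -21.5, "tz": 0, "rx": 0, "ry": 0, "rz": 0.1321}
    - {"tx": 3.25, "ty": -21.5, "tz": 0, "rx": 0, "ry": 0, "rz": 0.1321}
    - {"tx": 3.25, "ty": -21.5, "tz": 0, "rx": 0, "ry": 0, "rz": 0.1321}
    - {"tx": 0, "ty": 0, "tz": 0, "rx": 0, "ry": 0, "rz": 0}
    - {"tx": 0, "ty": 0, "tz": 0, "rx": 0, "ry": 0, "rz": 0}

```text
time: 64.2
tool_pos: [527.7, -427.1, 179.2]
tcp_rot: [-3.141, -0.0, 2.835]
contact_force: [-0.3, -0.2, 0.3]
grip_width: 91.6
finger_force: 0.0
```

Run:
```python
from sink import *
save('wrist','w10');save('top','t10');st();a=sink('w10',(528.6,-427.1),75);a=sink('w10',(528.6,-427.1),55); print(bot.get_obs()['joint_positions'])
cv2.imwrite('r10.png',a[:,:,::-1])
```

```text
{'time': np.float64(64.3), 'tool_pos': array([ 527.954, -426.321,  179.679]), 'tcp_rot': array([-3.141,  0.   ,  2.836]), 'contact_force': array([0.576, 0.196, 0.036]), 'grip_width': np.float64(91.526), 'finger_force': np.float64(0.0)}
center 528.1 -429.6 rect 54.0 54.0 a 16.3 area 2741
stripe world angle 73.7 coh 0.98
center 528.1 -429.6 rect 54.0 54.0 a 16.3 area 2741
stripe world angle 73.7 coh 0.98
[-7.91871344e-01  6.64606139e-01  1.11340023e+00 -5.41099050e-04
  1.36300970e+00 -2.05721988e+00]
```

The right sink's fins run at 73.7°, centre about (529.3,-428.7). I tilt inward and descend.

>>> carry_out:
  plan:
    - {"tx": 1.3, "ty": -1.7, "tz": 0, "rx": 0, "ry": 0, "rz": 0.02}
    - {"tx": 0, "ty": 0, "tz": 0, "rx": -0.0327, "ry": -0.112, "rz": 0}
    - {"tx": 0, "ty": 0, "tz": 0, "rx": -0.0327, "ry": -0.112, "rz": 0}
    - {"tx": 0, "ty": 0, "tz": 0, "rx": -0.0327, "ry": -0.112, "rz": 0}
    - {"tx": 0, "ty": 0, "tz": -30, "rx": 0, "ry": 0, "rz": 0}
    - {"tx": 0, "ty": 0, "tz": -40, "rx": 0, "ry": 0, "rz": 0}
    - {"tx": 0, "ty": 0, "tz": -40, "rx": 0, "ry": 0, "rz": 0}
    - {"tx": 0, "ty": 0, "tz": -30, "rx": 0, "ry": 0, "rz": 0}
    - {"tx": 0, "ty": 0, "tz": 0, "rx": 0, "ry": 0, "rz": 0}
    - {"tx": 0, "ty": 0, "tz": 0, "rx": 0, "ry": 0, "rz": 0}
    - {"tx": 0, "ty": 0, "tz": 0, "rx": 0, "ry": 0, "rz": 0}

```text
time: 65.4
tool_pos: [530.4, -429.9, 42.4]
tcp_rot: [-3.138, 0.354, 2.859]
contact_force: [0.0, 0.2, -0.2]
grip_width: 91.9
finger_force: 0.0
```

Run:
```python
from h import *
from scipy.spatial.transform import Rotation as R
o=bot.get_obs();st();r=R.from_euler('xyz',o['tcp_rot']).as_matrix();print(np.round(r,3));print(np.round(o['joint_positions'],2))
```

```text
{'time': np.float64(65.4), 'tool_pos': array([ 530.427, -429.899,   42.438]), 'tcp_rot': array([-3.138,  0.354,  2.859]), 'contact_force': array([ 0.039,  0.209, -0.167]), 'grip_width': np.float64(91.915), 'finger_force': np.float64(0.0)}
[[-0.901  0.281  0.332]
 [ 0.262  0.96  -0.1  ]
 [-0.347 -0.003 -0.938]]
[-0.88  0.67  1.59  0.35  0.61 -2.43]
```

>>> carry_out:
  plan:
    - {"tx": 0, "ty": 0, "tz": -18, "rx": 0, "ry": 0, "rz": 0}
    - {"tx": 0, "ty": 0, "tz": -10, "rx": 0, "ry": 0, "rz": 0}
    - {"tx": 0, "ty": 0, "tz": -6, "rx": 0, "ry": 0, "rz": 0}
    - {"tx": 0, "ty": 0, "tz": 0, "rx": 0, "ry": 0, "rz": 0}
    - {"tx": 0, "ty": 0, "tz": 0, "rx": 0, "ry": 0, "rz": 0}

```text
time: 65.9
tool_pos: [529.5, -429.2, 6.4]
tcp_rot: [-3.14, 0.352, 2.857]
contact_force: [-0.4, -0.0, 0.2]
grip_width: 92.1
finger_force: 0.0
```

>>> carry_out:
  plan:
    - {"tx": 0, "ty": 0, "tz": 0, "rx": 0, "ry": 0, "rz": 0}
    - {"tx": 0, "ty": 0, "tz": 0, "rx": 0, "ry": 0, "rz": 0}
    - {"tx": 0, "ty": 0, "tz": 0, "rx": 0, "ry": 0, "rz": 0}
    - {"tx": 0, "ty": 0, "tz": 0, "rx": 0, "ry": 0, "rz": 0}
    - {"tx": 0, "ty": 0, "tz": 0, "rx": 0, "ry": 0, "rz": 0}
    - {"tx": 0, "ty": 0, "tz": 0, "rx": 0, "ry": 0, "rz": 0}
    - {"tx": 0, "ty": 0, "tz": 0, "rx": 0, "ry": 0, "rz": 0}
    - {"tx": 0, "ty": 0, "tz": 0, "rx": 0, "ry": 0, "rz": 0}
  gripper: 1

```text
time: 66.7
tool_pos: [529.3, -429.0, 5.9]
tcp_rot: [-3.14, 0.351, 2.857]
contact_force: [-0.4, 0.3, -0.7]
grip_width: 49.9
finger_force: 29.8
```

>>> carry_out:
  plan:
    - {"tx": 0, "ty": 0, "tz": 10, "rx": 0, "ry": 0, "rz": 0}
    - {"tx": 0, "ty": 0, "tz": 20, "rx": 0, "ry": 0, "rz": 0}
    - {"tx": 0, "ty": 0, "tz": 30, "rx": 0, "ry": 0, "rz": 0}
    - {"tx": 0, "ty": 0, "tz": 40, "rx": 0, "ry": 0, "rz": 0}
    - {"tx": 0, "ty": 0, "tz": 40, "rx": 0, "ry": 0, "rz": 0}
    - {"tx": 0, "ty": 0, "tz": 0, "rx": 0, "ry": 0, "rz": 0}
    - {"tx": 0, "ty": 0, "tz": 0, "rx": 0, "ry": 0, "rz": 0}

```text
time: 67.4
tool_pos: [529.3, -429.0, 147.2]
tcp_rot: [-3.139, 0.352, 2.858]
contact_force: [0.9, 0.2, -1.4]
grip_width: 49.5
finger_force: 29.8
```

>>> carry_out:
  plan:
    - {"tx": -5.9, "ty": 42.8, "tz": 0, "rx": 0, "ry": 0, "rz": -0.113}
    - {"tx": -5.9, "ty": 42.8, "tz": 0, "rx": 0, "ry": 0, "rz": -0.113}
    - {"tx": -5.9, "ty": 42.8, "tz": 0, "rx": 0, "ry": 0, "rz": -0.113}
    - {"tx": -5.9, "ty": 42.8, "tz": 0, "rx": 0, "ry": 0, "rz": -0.113}
    - {"tx": -5.9, "ty": 42.8, "tz": 0, "rx": 0, "ry": 0, "rz": -0.113}
    - {"tx": -5.9, "ty": 42.8, "tz": 0, "rx": 0, "ry": 0, "rz": -0.113}
    - {"tx": -5.9, "ty": 42.8, "tz": 0, "rx": 0, "ry": 0, "rz": -0.113}
    - {"tx": -5.9, "ty": 42.8, "tz": 0, "rx": 0, "ry": 0, "rz": -0.113}
    - {"tx": -5.9, "ty": 42.8, "tz": 0, "rx": 0, "ry": 0, "rz": -0.113}
    - {"tx": -5.9, "ty": 42.8, "tz": 0, "rx": 0, "ry": 0, "rz": -0.113}
    - {"tx": -5.9, "ty": 42.8, "tz": 0, "rx": 0, "ry": 0, "rz": -0.113}
    - {"tx": -5.9, "ty": 42.8, "tz": 0, "rx": 0, "ry": 0, "rz": -0.113}

```text
time: 68.6
tool_pos: [466.9, 25.2, 143.3]
tcp_rot: [-3.136, 0.339, 1.665]
contact_force: [1.9, -1.6, -1.9]
grip_width: 49.4
finger_force: 29.8
```

>>> carry_out:
  plan:
    - {"tx": 0, "ty": 0, "tz": 0, "rx": 0, "ry": 0, "rz": 0}
    - {"tx": 0, "ty": 0, "tz": 0, "rx": 0, "ry": 0, "rz": 0}
    - {"tx": 0, "ty": 0, "tz": 0, "rx": 0, "ry": 0, "rz": 0}

```text
time: 68.9
tool_pos: [468.0, 22.6, 143.8]
tcp_rot: [-3.137, 0.339, 1.67]
contact_force: [0.0, -0.1, -1.8]
grip_width: 49.6
finger_force: 29.8
```

Run:
```python
from h import *
from scipy.spatial.transform import Rotation as R
o=bot.get_obs();print(o['tool_pos'],o['tcp_rot'],o['grip_width'])
print((R.from_euler('xyz',[np.pi,0.351,1.501])*R.from_euler('xyz',o['tcp_rot']).inv()).as_rotvec())
```

```text
[467.9835853   22.59297976 143.82294071] [-3.13674202  0.33879223  1.6699688 ] 49.611628894448046
[-0.01215355 -0.00474936 -0.16732641]
```

>>> carry_out:
  plan:
    - {"tx": -2.4, "ty": 15.6, "tz": 0, "rx": -0.003, "ry": -0.0012, "rz": -0.0418}
    - {"tx": -2.4, "ty": 15.6, "tz": 0, "rx": -0.003, "ry": -0.0012, "rz": -0.0418}
    - {"tx": -2.4, "ty": 15.6, "tz": 0, "rx": -0.003, "ry": -0.0012, "rz": -0.0418}
    - {"tx": -2.4, "ty": 15.6, "tz": 0, "rx": -0.003, "ry": -0.0012, "rz": -0.0418}
    - {"tx": 0, "ty": 0, "tz": 0, "rx": 0, "ry": 0, "rz": 0}
    - {"tx": 0, "ty": 0, "tz": 0, "rx": 0, "ry": 0, "rz": 0}
    - {"tx": 0, "ty": 0, "tz": 0, "rx": 0, "ry": 0, "rz": 0}

```text
time: 69.6
tool_pos: [458.9, 84.5, 144.6]
tcp_rot: [3.14, 0.351, 1.499]
contact_force: [-0.2, 0.3, -1.6]
grip_width: 49.4
finger_force: 29.8
```

>>> carry_out:
  plan:
    - {"tx": 0, "ty": 0, "tz": -30, "rx": 0, "ry": 0, "rz": 0}
    - {"tx": 0, "ty": 0, "tz": -40, "rx": 0, "ry": 0, "rz": 0}
    - {"tx": 0, "ty": 0, "tz": -30, "rx": 0, "ry": 0, "rz": 0}
    - {"tx": 0, "ty": 0, "tz": -15, "rx": 0, "ry": 0, "rz": 0}
    - {"tx": 0, "ty": 0, "tz": -10, "rx": 0, "ry": 0, "rz": 0}
    - {"tx": 0, "ty": 0, "tz": 0, "rx": 0, "ry": 0, "rz": 0}
    - {"tx": 0, "ty": 0, "tz": 0, "rx": 0, "ry": 0, "rz": 0}
    - {"tx": 0, "ty": 0, "tz": 0, "rx": 0, "ry": 0, "rz": 0}

```text
time: 70.4
tool_pos: [459.8, 85.9, 20.7]
tcp_rot: [3.137, 0.35, 1.499]
contact_force: [0.1, -0.4, -1.0]
grip_width: 49.6
finger_force: 29.9
```

>>> carry_out:
  plan:
    - {"tx": -0.5, "ty": -3, "tz": -4, "rx": 0, "ry": 0, "rz": 0}
    - {"tx": -0.5, "ty": -3, "tz": -3, "rx": 0, "ry": 0, "rz": 0}
    - {"tx": 0, "ty": 0, "tz": 0, "rx": 0, "ry": 0, "rz": 0}
    - {"tx": 0, "ty": 0, "tz": 0, "rx": 0, "ry": 0, "rz": 0}
    - {"tx": 0, "ty": 0, "tz": 0, "rx": 0, "ry": 0, "rz": 0}

```text
time: 70.9
tool_pos: [458.1, 79.8, 12.8]
tcp_rot: [3.139, 0.351, 1.5]
contact_force: [0.2, -0.9, -1.9]
grip_width: 49.8
finger_force: 29.9
```

>>> carry_out:
  plan:
    - {"tx": 0, "ty": -1.2, "tz": 0, "rx": 0, "ry": 0, "rz": 0}
    - {"tx": 0, "ty": 0, "tz": 0, "rx": 0, "ry": 0, "rz": 0}
    - {"tx": 0, "ty": 0, "tz": 0, "rx": 0, "ry": 0, "rz": 0}

```text
time: 71.2
tool_pos: [458.1, 78.6, 12.7]
tcp_rot: [3.139, 0.351, 1.5]
contact_force: [0.1, 0.1, -1.5]
grip_width: 49.8
finger_force: 29.9
```

>>> carry_out:
  plan:
    - {"tx": 0, "ty": -1, "tz": 0, "rx": 0, "ry": 0, "rz": 0}
    - {"tx": 0, "ty": 0, "tz": 0, "rx": 0, "ry": 0, "rz": 0}
    - {"tx": 0, "ty": 0, "tz": 0, "rx": 0, "ry": 0, "rz": 0}

```text
time: 71.5
tool_pos: [458.1, 77.6, 12.7]
tcp_rot: [3.139, 0.351, 1.5]
contact_force: [0.1, 0.2, -2.0]
grip_width: 49.5
finger_force: 29.8
```

>>> carry_out:
  plan:
    - {"tx": 0, "ty": -0.8, "tz": 0, "rx": 0, "ry": 0, "rz": 0}
    - {"tx": 0, "ty": 0, "tz": 0, "rx": 0, "ry": 0, "rz": 0}
    - {"tx": 0, "ty": 0, "tz": 0, "rx": 0, "ry": 0, "rz": 0}

```text
time: 71.8
tool_pos: [458.1, 76.8, 12.7]
tcp_rot: [3.139, 0.351, 1.5]
contact_force: [0.5, 0.2, -1.9]
grip_width: 49.7
finger_force: 29.9
```

>>> carry_out:
  plan:
    - {"tx": 0, "ty": -0.8, "tz": 0, "rx": 0, "ry": 0, "rz": 0}
    - {"tx": 0, "ty": 0, "tz": 0, "rx": 0, "ry": 0, "rz": 0}
    - {"tx": 0, "ty": 0, "tz": 0, "rx": 0, "ry": 0, "rz": 0}

```text
time: 72.1
tool_pos: [458.1, 76.0, 12.7]
tcp_rot: [3.139, 0.351, 1.5]
contact_force: [-0.7, 0.6, -2.1]
grip_width: 49.3
finger_force: 29.8
```

>>> carry_out:
  plan:
    - {"tx": 0, "ty": -0.7, "tz": 0, "rx": 0, "ry": 0, "rz": 0}
    - {"tx": 0, "ty": 0, "tz": 0, "rx": 0, "ry": 0, "rz": 0}
    - {"tx": 0, "ty": 0, "tz": 0, "rx": 0, "ry": 0, "rz": 0}

```text
time: 72.4
tool_pos: [458.1, 75.3, 12.7]
tcp_rot: [3.139, 0.351, 1.5]
contact_force: [-0.3, 0.2, -2.5]
grip_width: 49.7
finger_force: 29.9
```

>>> carry_out:
  plan:
    - {"tx": 0, "ty": -0.6, "tz": 0, "rx": 0, "ry": 0, "rz": 0}
    - {"tx": 0, "ty": 0, "tz": 0, "rx": 0, "ry": 0, "rz": 0}
    - {"tx": 0, "ty": 0, "tz": 0, "rx": 0, "ry": 0, "rz": 0}

```text
time: 72.7
tool_pos: [458.1, 74.9, 12.7]
tcp_rot: [3.139, 0.35, 1.5]
contact_force: [-0.1, 2.1, -1.4]
grip_width: 49.6
finger_force: 29.8
```

>>> carry_out:
  plan:
    - {"tx": 0, "ty": 0, "tz": -0.7, "rx": 0, "ry": 0, "rz": 0}
    - {"tx": 0, "ty": 0, "tz": 0, "rx": 0, "ry": 0, "rz": 0}
    - {"tx": 0, "ty": 0, "tz": 0, "rx": 0, "ry": 0, "rz": 0}

```text
time: 73.0
tool_pos: [458.3, 74.9, 12.0]
tcp_rot: [3.139, 0.35, 1.5]
contact_force: [-0.8, 2.9, -0.5]
grip_width: 49.6
finger_force: 29.8
```

>>> carry_out:
  plan:
    - {"tx": 0, "ty": 0, "tz": -0.5, "rx": 0, "ry": 0, "rz": 0}
    - {"tx": 0, "ty": 0, "tz": 0, "rx": 0, "ry": 0, "rz": 0}
    - {"tx": 0, "ty": 0, "tz": 0, "rx": 0, "ry": 0, "rz": 0}

```text
time: 73.3
tool_pos: [458.3, 74.9, 11.9]
tcp_rot: [3.138, 0.351, 1.5]
contact_force: [-1.4, 4.4, 5.0]
grip_width: 49.6
finger_force: 29.8
```

>>> carry_out:
  plan:
    - {"tx": 0, "ty": 0, "tz": 0, "rx": 0, "ry": 0, "rz": 0}
    - {"tx": 0, "ty": 0, "tz": 0, "rx": 0, "ry": 0, "rz": 0}
    - {"tx": 0, "ty": 0, "tz": 0, "rx": 0, "ry": 0, "rz": 0}
    - {"tx": 0, "ty": 0, "tz": 0, "rx": 0, "ry": 0, "rz": 0}
    - {"tx": 0, "ty": 0, "tz": 0, "rx": 0, "ry": 0, "rz": 0}
    - {"tx": 0, "ty": 0, "tz": 0, "rx": 0, "ry": 0, "rz": 0}
  gripper: 0

```text
time: 73.9
tool_pos: [458.0, 74.7, 11.4]
tcp_rot: [3.139, 0.351, 1.5]
contact_force: [0.1, -0.9, 1.1]
grip_width: 90.4
finger_force: 0.0
```

>>> carry_out:
  plan:
    - {"tx": 0.5, "ty": 7, "tz": 19, "rx": 0, "ry": 0, "rz": 0}
    - {"tx": 1, "ty": 14, "tz": 37, "rx": 0, "ry": 0, "rz": 0}
    - {"tx": 1, "ty": 14, "tz": 37, "rx": 0, "ry": 0, "rz": 0}
    - {"tx": 0, "ty": 0, "tz": 40, "rx": 0.1164, "ry": -0.0081, "rz": 0}
    - {"tx": 0, "ty": 0, "tz": 33, "rx": 0.1164, "ry": -0.0081, "rz": 0}
    - {"tx": 0, "ty": 0, "tz": 0, "rx": 0.1164, "ry": -0.0081, "rz": 0}
    - {"tx": 0, "ty": 0, "tz": 0, "rx": 0, "ry": 0, "rz": 0}
    - {"tx": 0, "ty": 0, "tz": 0, "rx": 0, "ry": 0, "rz": 0}

```text
time: 74.7
tool_pos: [460.1, 108.9, 177.2]
tcp_rot: [3.141, 0.003, 1.498]
contact_force: [0.3, 1.2, -0.1]
grip_width: 91.8
finger_force: 0.0
```

>>> carry_out:
  plan:
    - {"tx": -0.3, "ty": -5.27, "tz": -2, "rx": 0, "ry": 0, "rz": -0.1307}
    - {"tx": -0.3, "ty": -5.27, "tz": -2, "rx": 0, "ry": 0, "rz": -0.1307}
    - {"tx": -0.3, "ty": -5.27, "tz": -2, "rx": 0, "ry": 0, "rz": -0.1307}
    - {"tx": -0.3, "ty": -5.27, "tz": -2, "rx": 0, "ry": 0, "rz": -0.1307}
    - {"tx": -0.3, "ty": -5.27, "tz": -2, "rx": 0, "ry": 0, "rz": -0.1307}
    - {"tx": -0.3, "ty": -5.27, "tz": -2, "rx": 0, "ry": 0, "rz": -0.1307}
    - {"tx": -0.3, "ty": -5.27, "tz": -2, "rx": 0, "ry": 0, "rz": -0.1307}
    - {"tx": -0.3, "ty": -5.27, "tz": -2, "rx": 0, "ry": 0, "rz": -0.1307}
    - {"tx": -0.3, "ty": -5.27, "tz": -2, "rx": 0, "ry": 0, "rz": -0.1307}
    - {"tx": -0.3, "ty": -5.27, "tz": -2, "rx": 0, "ry": 0, "rz": -0.1307}
    - {"tx": -0.3, "ty": -5.27, "tz": -2, "rx": 0, "ry": 0, "rz": -0.1307}
    - {"tx": -0.3, "ty": -5.27, "tz": -2, "rx": 0, "ry": 0, "rz": -0.1307}

```text
time: 75.9
tool_pos: [456.3, 47.1, 152.2]
tcp_rot: [3.137, 0.004, -0.072]
contact_force: [0.3, 0.6, -0.6]
grip_width: 91.9
finger_force: 0.0
```

>>> carry_out:
  plan:
    - {"tx": 0, "ty": 0, "tz": -30, "rx": 0, "ry": 0, "rz": 0}
    - {"tx": 0, "ty": 0, "tz": 0, "rx": 0, "ry": 0, "rz": 0}
    - {"tx": 0, "ty": 0, "tz": 0, "rx": 0, "ry": 0, "rz": 0}
    - {"tx": 0, "ty": 0, "tz": 0, "rx": 0, "ry": 0, "rz": 0}
    - {"tx": 0, "ty": 0, "tz": 0, "rx": 0, "ry": 0, "rz": 0}

```text
time: 76.4
tool_pos: [457.5, 46.7, 124.3]
tcp_rot: [3.139, -0.001, -0.068]
contact_force: [0.2, -0.4, -0.3]
grip_width: 91.5
finger_force: 0.0
```

>>> carry_out:
  plan:
    - {"tx": -0.7, "ty": -0.9, "tz": -30, "rx": 0, "ry": 0, "rz": 0}
    - {"tx": 0, "ty": 0, "tz": -24, "rx": 0, "ry": 0, "rz": 0}
    - {"tx": 0, "ty": 0, "tz": -10, "rx": 0, "ry": 0, "rz": 0}
    - {"tx": 0, "ty": 0, "tz": 0, "rx": 0, "ry": 0, "rz": 0}
    - {"tx": 0, "ty": 0, "tz": 0, "rx": 0, "ry": 0, "rz": 0}
    - {"tx": 0, "ty": 0, "tz": 0, "rx": 0, "ry": 0, "rz": 0}
    - {"tx": 0, "ty": 0, "tz": 0, "rx": 0, "ry": 0, "rz": 0}

```text
time: 77.1
tool_pos: [457.0, 45.6, 60.4]
tcp_rot: [3.14, -0.001, -0.068]
contact_force: [-0.5, 0.6, -0.3]
grip_width: 91.4
finger_force: 0.0
```

>>> carry_out:
  plan:
    - {"tx": 0, "ty": 0, "tz": 0, "rx": 0, "ry": 0, "rz": 0}
    - {"tx": 0, "ty": 0, "tz": 0, "rx": 0, "ry": 0, "rz": 0}
    - {"tx": 0, "ty": 0, "tz": 0, "rx": 0, "ry": 0, "rz": 0}
    - {"tx": 0, "ty": 0, "tz": 0, "rx": 0, "ry": 0, "rz": 0}
    - {"tx": 0, "ty": 0, "tz": 0, "rx": 0, "ry": 0, "rz": 0}
    - {"tx": 0, "ty": 0, "tz": 0, "rx": 0, "ry": 0, "rz": 0}
    - {"tx": 0, "ty": 0, "tz": 0, "rx": 0, "ry": 0, "rz": 0}
    - {"tx": 0, "ty": 0, "tz": 0, "rx": 0, "ry": 0, "rz": 0}
    - {"tx": 0, "ty": 0, "tz": 0, "rx": 0, "ry": 0, "rz": 0}
    - {"tx": 0, "ty": 0, "tz": 0, "rx": 0, "ry": 0, "rz": 0}
    - {"tx": 0, "ty": 0, "tz": 0, "rx": 0, "ry": 0, "rz": 0}
  gripper: 1

```text
time: 78.2
tool_pos: [456.2, 45.6, 59.5]
tcp_rot: [3.14, 0.001, -0.068]
contact_force: [-0.1, -0.4, -0.5]
grip_width: 11.8
finger_force: 30.0
```

>>> carry_out:
  plan:
    - {"tx": 0, "ty": 0, "tz": 5, "rx": 0, "ry": 0, "rz": 0}
    - {"tx": 0, "ty": 0, "tz": 10, "rx": 0, "ry": 0, "rz": 0}
    - {"tx": 0, "ty": 0, "tz": 25, "rx": 0, "ry": 0, "rz": 0}
    - {"tx": 0, "ty": 0, "tz": 35, "rx": 0, "ry": 0, "rz": 0}
    - {"tx": 0, "ty": 0, "tz": 5, "rx": 0, "ry": 0, "rz": 0}
    - {"tx": 0, "ty": 0, "tz": 0, "rx": 0, "ry": 0, "rz": 0}
    - {"tx": 0, "ty": 0, "tz": 0, "rx": 0, "ry": 0, "rz": 0}

```text
time: 78.9
tool_pos: [455.4, 45.7, 138.6]
tcp_rot: [3.14, 0.003, -0.068]
contact_force: [-0.3, 0.8, -4.4]
grip_width: 11.7
finger_force: 30.0
```

>>> carry_out:
  plan:
    - {"tx": -2.5, "ty": 31.6, "tz": 0, "rx": 0, "ry": 0, "rz": 0}
    - {"tx": -2.5, "ty": 31.6, "tz": 0, "rx": 0, "ry": 0, "rz": 0}
    - {"tx": -2.5, "ty": 31.6, "tz": 0, "rx": 0, "ry": 0, "rz": 0}
    - {"tx": -2.5, "ty": 31.6, "tz": 0, "rx": 0, "ry": 0, "rz": 0}
    - {"tx": -2.5, "ty": 31.6, "tz": 0, "rx": 0, "ry": 0, "rz": 0}
    - {"tx": -2.5, "ty": 31.6, "tz": 0, "rx": 0, "ry": 0, "rz": 0}
    - {"tx": 0, "ty": 0, "tz": 0, "rx": 0, "ry": 0, "rz": 0}
    - {"tx": 0, "ty": 0, "tz": -30, "rx": 0, "ry": 0, "rz": 0}
    - {"tx": 0, "ty": 0, "tz": -30, "rx": 0, "ry": 0, "rz": 0}
    - {"tx": 0, "ty": 0, "tz": -20, "rx": 0, "ry": 0, "rz": 0}
    - {"tx": 0, "ty": 0, "tz": 0, "rx": 0, "ry": 0, "rz": 0}
    - {"tx": 0, "ty": 0, "tz": 0, "rx": 0, "ry": 0, "rz": 0}

```text
time: 80.1
tool_pos: [440.9, 234.6, 59.0]
tcp_rot: [3.139, 0.003, -0.069]
contact_force: [0.3, 0.1, -2.6]
grip_width: 12.1
finger_force: 30.0
```

>>> carry_out:
  plan:
    - {"tx": 0, "ty": 0, "tz": -3, "rx": 0, "ry": 0, "rz": 0}
    - {"tx": 0, "ty": 0, "tz": -1.5, "rx": 0, "ry": 0, "rz": 0}
    - {"tx": 0, "ty": 0, "tz": 0, "rx": 0, "ry": 0, "rz": 0}
    - {"tx": 0, "ty": 0, "tz": 0, "rx": 0, "ry": 0, "rz": 0}
    - {"tx": 0, "ty": 0, "tz": 0, "rx": 0, "ry": 0, "rz": 0}

```text
time: 80.6
tool_pos: [441.4, 235.2, 55.3]
tcp_rot: [3.14, 0.0, -0.068]
contact_force: [-0.1, -0.5, -4.2]
grip_width: 11.7
finger_force: 30.0
```

>>> carry_out:
  plan:
    - {"tx": 0, "ty": 0, "tz": -1, "rx": 0, "ry": 0, "rz": 0}
    - {"tx": 0, "ty": 0, "tz": 0, "rx": 0, "ry": 0, "rz": 0}
    - {"tx": 0, "ty": 0, "tz": 0, "rx": 0, "ry": 0, "rz": 0}

```text
time: 80.9
tool_pos: [441.2, 235.2, 54.0]
tcp_rot: [3.139, 0.001, -0.068]
contact_force: [0.8, -1.0, -4.4]
grip_width: 11.9
finger_force: 30.0
```

>>> carry_out:
  plan:
    - {"tx": 0, "ty": 0, "tz": -0.8, "rx": 0, "ry": 0, "rz": 0}
    - {"tx": 0, "ty": 0, "tz": 0, "rx": 0, "ry": 0, "rz": 0}
    - {"tx": 0, "ty": 0, "tz": 0, "rx": 0, "ry": 0, "rz": 0}

```text
time: 81.2
tool_pos: [441.4, 235.2, 53.5]
tcp_rot: [3.14, 0.0, -0.068]
contact_force: [-1.5, -0.2, 2.1]
grip_width: 11.7
finger_force: 30.0
```

>>> carry_out:
  plan:
    - {"tx": 0, "ty": 0, "tz": -0.4, "rx": 0, "ry": 0, "rz": 0}
    - {"tx": 0, "ty": 0, "tz": 0, "rx": 0, "ry": 0, "rz": 0}
    - {"tx": 0, "ty": 0, "tz": 0, "rx": 0, "ry": 0, "rz": 0}

```text
time: 81.5
tool_pos: [441.4, 235.2, 53.5]
tcp_rot: [3.14, 0.0, -0.068]
contact_force: [-3.8, -1.3, 6.1]
grip_width: 11.6
finger_force: 30.0
```

>>> carry_out:
  plan:
    - {"tx": 0, "ty": 0, "tz": 0, "rx": 0, "ry": 0, "rz": 0}
    - {"tx": 0, "ty": 0, "tz": 0, "rx": 0, "ry": 0, "rz": 0}
    - {"tx": 0, "ty": 0, "tz": 0, "rx": 0, "ry": 0, "rz": 0}
    - {"tx": 0, "ty": 0, "tz": 0, "rx": 0, "ry": 0, "rz": 0}
    - {"tx": 0, "ty": 0, "tz": 0, "rx": 0, "ry": 0, "rz": 0}
    - {"tx": 0, "ty": 0, "tz": 20, "rx": 0, "ry": 0, "rz": 0}
    - {"tx": 0, "ty": 0, "tz": 30, "rx": 0, "ry": 0, "rz": 0}
    - {"tx": 0, "ty": 0, "tz": 35, "rx": 0, "ry": 0, "rz": 0}
    - {"tx": 0, "ty": 0, "tz": 35, "rx": 0, "ry": 0, "rz": 0}
  gripper: 0

```text
time: 82.4
tool_pos: [441.0, 235.1, 173.9]
tcp_rot: [3.139, 0.001, -0.068]
contact_force: [0.1, 0.2, -0.1]
grip_width: 79.2
finger_force: 0.0
```

>>> carry_out:
  plan:
    - {"tx": 6.5, "ty": -27.8, "tz": 0, "rx": 0, "ry": 0, "rz": 0.1038}
    - {"tx": 6.5, "ty": -27.8, "tz": 0, "rx": 0, "ry": 0, "rz": 0.1038}
    - {"tx": 6.5, "ty": -27.8, "tz": 0, "rx": 0, "ry": 0, "rz": 0.1038}
    - {"tx": 6.5, "ty": -27.8, "tz": 0, "rx": 0, "ry": 0, "rz": 0.1038}
    - {"tx": 6.5, "ty": -27.8, "tz": 0, "rx": 0, "ry": 0, "rz": 0.1038}
    - {"tx": 6.5, "ty": -27.8, "tz": 0, "rx": 0, "ry": 0, "rz": 0.1038}
    - {"tx": 6.5, "ty": -27.8, "tz": 0, "rx": 0, "ry": 0, "rz": 0.1038}
    - {"tx": 6.5, "ty": -27.8, "tz": 0, "rx": 0, "ry": 0, "rz": 0.1038}
    - {"tx": 6.5, "ty": -27.8, "tz": 0, "rx": 0, "ry": 0, "rz": 0.1038}
    - {"tx": 6.5, "ty": -27.8, "tz": 0, "rx": 0, "ry": 0, "rz": 0.1038}
    - {"tx": 6.5, "ty": -27.8, "tz": 0, "rx": 0, "ry": 0, "rz": 0.1038}
    - {"tx": 6.5, "ty": -27.8, "tz": 0, "rx": 0, "ry": 0, "rz": 0.1038}

```text
time: 83.6
tool_pos: [519.3, -99.6, 172.7]
tcp_rot: [3.14, 0.001, 1.181]
contact_force: [0.2, 1.1, -0.7]
grip_width: 91.8
finger_force: 0.0
```

>>> carry_out:
  plan:
    - {"tx": 6.5, "ty": -27.8, "tz": 0, "rx": 0, "ry": 0, "rz": 0.1038}
    - {"tx": 6.5, "ty": -27.8, "tz": 0, "rx": 0, "ry": 0, "rz": 0.1038}
    - {"tx": 6.5, "ty": -27.8, "tz": 0, "rx": 0, "ry": 0, "rz": 0.1038}
    - {"tx": 6.5, "ty": -27.8, "tz": 0, "rx": 0, "ry": 0, "rz": 0.1038}
    - {"tx": 0, "ty": 0, "tz": -30, "rx": 0, "ry": 0, "rz": 0}
    - {"tx": 0, "ty": 0, "tz": -30, "rx": 0, "ry": 0, "rz": 0}
    - {"tx": 0, "ty": 0, "tz": 0, "rx": 0, "ry": 0, "rz": 0}
    - {"tx": 0, "ty": 0, "tz": 0, "rx": 0, "ry": 0, "rz": 0}
    - {"tx": 0, "ty": 0, "tz": 0, "rx": 0, "ry": 0, "rz": 0}

```text
time: 84.5
tool_pos: [546.2, -209.9, 114.5]
tcp_rot: [3.137, 0.002, 1.593]
contact_force: [-0.0, -0.2, -1.1]
grip_width: 91.7
finger_force: 0.0
```

>>> carry_out:
  plan:
    - {"tx": -0.5, "ty": 0.2, "tz": -30, "rx": 0, "ry": 0, "rz": 0}
    - {"tx": 0, "ty": 0, "tz": -35, "rx": 0, "ry": 0, "rz": 0}
    - {"tx": 0, "ty": 0, "tz": -20, "rx": 0, "ry": 0, "rz": 0}
    - {"tx": 0, "ty": 0, "tz": -11, "rx": 0, "ry": 0, "rz": 0}
    - {"tx": 0, "ty": 0, "tz": 0, "rx": 0, "ry": 0, "rz": 0}
    - {"tx": 0, "ty": 0, "tz": 0, "rx": 0, "ry": 0, "rz": 0}
    - {"tx": 0, "ty": 0, "tz": 0, "rx": 0, "ry": 0, "rz": 0}

```text
time: 85.2
tool_pos: [545.9, -209.9, 18.5]
tcp_rot: [3.137, 0.002, 1.593]
contact_force: [0.7, -0.8, 0.5]
grip_width: 91.5
finger_force: 0.0
```

>>> carry_out:
  plan:
    - {"tx": 0, "ty": 0, "tz": 0, "rx": 0, "ry": 0, "rz": 0}
    - {"tx": 0, "ty": 0, "tz": 0, "rx": 0, "ry": 0, "rz": 0}
    - {"tx": 0, "ty": 0, "tz": 0, "rx": 0, "ry": 0, "rz": 0}
    - {"tx": 0, "ty": 0, "tz": 0, "rx": 0, "ry": 0, "rz": 0}
    - {"tx": 0, "ty": 0, "tz": 0, "rx": 0, "ry": 0, "rz": 0}
    - {"tx": 0, "ty": 0, "tz": 0, "rx": 0, "ry": 0, "rz": 0}
    - {"tx": 0, "ty": 0, "tz": 0, "rx": 0, "ry": 0, "rz": 0}
    - {"tx": 0, "ty": 0, "tz": 0, "rx": 0, "ry": 0, "rz": 0}
    - {"tx": 0, "ty": 0, "tz": 0, "rx": 0, "ry": 0, "rz": 0}
    - {"tx": 0, "ty": 0, "tz": 0, "rx": 0, "ry": 0, "rz": 0}
    - {"tx": 0, "ty": 0, "tz": 0, "rx": 0, "ry": 0, "rz": 0}
  gripper: 1

```text
time: 86.3
tool_pos: [544.8, -209.4, 16.8]
tcp_rot: [3.14, 0.001, 1.592]
contact_force: [0.7, -0.4, -0.4]
grip_width: 11.3
finger_force: 30.0
```

>>> carry_out:
  plan:
    - {"tx": 0, "ty": 0, "tz": 15, "rx": 0, "ry": 0, "rz": 0}
    - {"tx": 0, "ty": 0, "tz": 30, "rx": 0, "ry": 0, "rz": 0}
    - {"tx": 0, "ty": 0, "tz": 35, "rx": 0, "ry": 0, "rz": 0}
    - {"tx": 0, "ty": 0, "tz": 25, "rx": 0, "ry": 0, "rz": 0}
    - {"tx": 0, "ty": 0, "tz": 0, "rx": 0, "ry": 0, "rz": 0}
    - {"tx": 0, "ty": 0, "tz": 0, "rx": 0, "ry": 0, "rz": 0}

```text
time: 86.9
tool_pos: [544.7, -209.4, 121.8]
tcp_rot: [3.139, 0.001, 1.592]
contact_force: [-0.5, 0.7, -0.3]
grip_width: 11.7
finger_force: 30.0
```

>>> carry_out:
  plan:
    - {"tx": 18.8, "ty": 23.3, "tz": 0, "rx": 0, "ry": 0, "rz": 0}
    - {"tx": 18.8, "ty": 23.3, "tz": 0, "rx": 0, "ry": 0, "rz": 0}
    - {"tx": 18.8, "ty": 23.3, "tz": 0, "rx": 0, "ry": 0, "rz": 0}
    - {"tx": 18.8, "ty": 23.3, "tz": 0, "rx": 0, "ry": 0, "rz": 0}
    - {"tx": 18.8, "ty": 23.3, "tz": 0, "rx": 0, "ry": 0, "rz": 0}
    - {"tx": 0, "ty": 0, "tz": 0, "rx": 0, "ry": 0, "rz": 0}
    - {"tx": 0, "ty": 0, "tz": 0, "rx": 0, "ry": 0, "rz": 0}
    - {"tx": 0, "ty": 0, "tz": -20, "rx": 0, "ry": 0, "rz": 0}
    - {"tx": 0, "ty": 0, "tz": -15, "rx": 0, "ry": 0, "rz": 0}
    - {"tx": 0, "ty": 0, "tz": 0, "rx": 0, "ry": 0, "rz": 0}
    - {"tx": 0, "ty": 0, "tz": 0, "rx": 0, "ry": 0, "rz": 0}
    - {"tx": 0, "ty": 0, "tz": 0, "rx": 0, "ry": 0, "rz": 0}

```text
time: 88.1
tool_pos: [639.0, -93.6, 87.6]
tcp_rot: [3.138, 0.001, 1.592]
contact_force: [-0.2, -0.2, -0.4]
grip_width: 11.8
finger_force: 30.0
```

Run:
```python
from h import *
a=save('wrist','w11');st();m=load('w11')
# box end rim in image: predicted far-end & near-end corners at z=60 about (638.8,-92.7), long axis 91.2deg
t=np.radians(91.2);ey=np.array([np.cos(t),np.sin(t)]);ex=np.array([ey[1],-ey[0]])
A=cv2.resize(a[60:280,200:440],None,fx=3.2,fy=2.7,interpolation=cv2.INTER_CUBIC)
A=np.ascontiguousarray(A[:590,:,::-1])
for sx in(-33,33):
  for sy in(-65,65):
    q=w2p(m,[*(np.array([638.8,-92.7])+sx*ex+sy*ey),60],True);print(np.round(q,1))
    cv2.drawMarker(A,(int((q[0]-200)*3.2),int((q[1]-60)*2.7)),(0,0,255),cv2.MARKER_CROSS,14,1)
cv2.imwrite('pics/c9.png',A)
```

```text
{'time': np.float64(88.15), 'tool_pos': array([639.093, -93.496,  87.757]), 'tcp_rot': array([3.138e+00, 1.000e-03, 1.592e+00]), 'contact_force': array([-0.439,  0.187, -0.914]), 'grip_width': np.float64(11.568), 'finger_force': np.float64(29.999)}
[272.6 310.7]
[262.3 126.4]
[362.8 310.7]
[372.8 126.3]
```

View pics/c9.png

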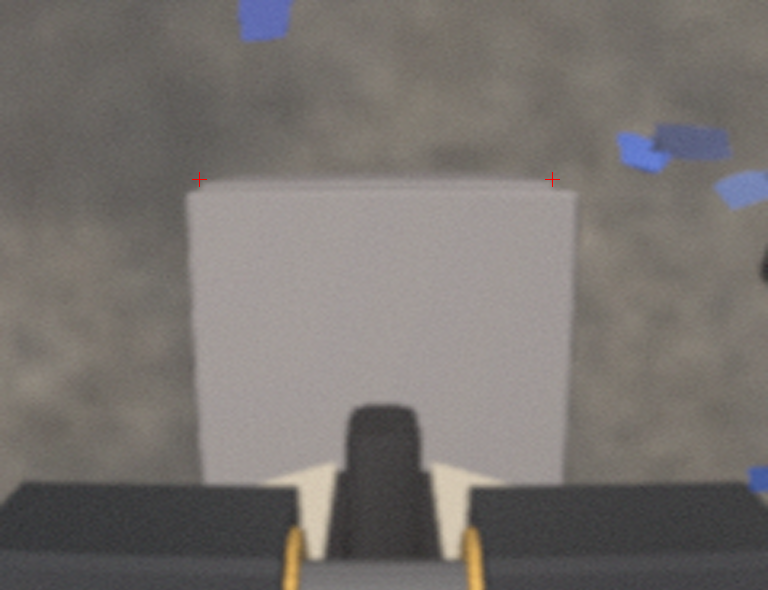

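The box rim shows at row 178, columns about 203–555, matching the prediction, and the lid is aligned above it. I lower the lid.

>>> carry_out:
  plan:
    - {"tx": 0, "ty": 0.4, "tz": -7, "rx": 0, "ry": 0, "rz": 0}
    - {"tx": 0, "ty": 0, "tz": -5, "rx": 0, "ry": 0, "rz": 0}
    - {"tx": 0, "ty": 0, "tz": 0, "rx": 0, "ry": 0, "rz": 0}
    - {"tx": 0, "ty": 0, "tz": 0, "rx": 0, "ry": 0, "rz": 0}
    - {"tx": 0, "ty": 0, "tz": 0, "rx": 0, "ry": 0, "rz": 0}

```text
time: 88.65
tool_pos: [638.9, -92.5, 74.9]
tcp_rot: [3.139, 0.001, 1.592]
contact_force: [0.2, 0.4, 0.4]
grip_width: 11.8
finger_force: 30.0
```

>>> carry_out:
  plan:
    - {"tx": 0, "ty": 0, "tz": -3, "rx": 0, "ry": 0, "rz": 0}
    - {"tx": 0, "ty": 0, "tz": 0, "rx": 0, "ry": 0, "rz": 0}
    - {"tx": 0, "ty": 0, "tz": 0, "rx": 0, "ry": 0, "rz": 0}

```text
time: 88.95
tool_pos: [638.7, -92.5, 71.7]
tcp_rot: [3.14, 0.001, 1.592]
contact_force: [0.6, 0.6, 0.2]
grip_width: 11.7
finger_force: 30.0
```

>>> carry_out:
  plan:
    - {"tx": 0, "ty": 0, "tz": -1.5, "rx": 0, "ry": 0, "rz": 0}
    - {"tx": 0, "ty": 0, "tz": 0, "rx": 0, "ry": 0, "rz": 0}
    - {"tx": 0, "ty": 0, "tz": 0, "rx": 0, "ry": 0, "rz": 0}

```text
time: 89.25
tool_pos: [638.7, -92.5, 70.2]
tcp_rot: [3.14, 0.001, 1.592]
contact_force: [-0.1, -0.5, -0.6]
grip_width: 12.2
finger_force: 30.0
```

The lid is inside with no force. I take it down the last bit, release and retreat.

>>> carry_out:
  plan:
    - {"tx": 0, "ty": 0, "tz": -0.7, "rx": 0, "ry": 0, "rz": 0}
    - {"tx": 0, "ty": 0, "tz": 0, "rx": 0, "ry": 0, "rz": 0}
    - {"tx": 0, "ty": 0, "tz": 0, "rx": 0, "ry": 0, "rz": 0}

```text
time: 89.55
tool_pos: [638.9, -92.5, 69.8]
tcp_rot: [3.139, 0.001, 1.592]
contact_force: [-0.9, 1.0, 1.2]
grip_width: 12.2
finger_force: 30.0
```

>>> carry_out:
  plan:
    - {"tx": 0, "ty": 0, "tz": 0, "rx": 0, "ry": 0, "rz": 0}
    - {"tx": 0, "ty": 0, "tz": 0, "rx": 0, "ry": 0, "rz": 0}
    - {"tx": 0, "ty": 0, "tz": 0, "rx": 0, "ry": 0, "rz": 0}
    - {"tx": 0, "ty": 0, "tz": 0, "rx": 0, "ry": 0, "rz": 0}
    - {"tx": 0, "ty": 0, "tz": 0, "rx": 0, "ry": 0, "rz": 0}
    - {"tx": 0, "ty": 0, "tz": 20, "rx": 0, "ry": 0, "rz": 0}
    - {"tx": 0, "ty": 0, "tz": 35, "rx": 0, "ry": 0, "rz": 0}
    - {"tx": 0, "ty": 0, "tz": 35, "rx": 0, "ry": 0, "rz": 0}
    - {"tx": 0, "ty": 0, "tz": 30, "rx": 0, "ry": 0, "rz": 0}
  gripper: 0

```text
time: 90.45
tool_pos: [638.9, -92.5, 191.5]
tcp_rot: [3.138, 0.001, 1.592]
contact_force: [0.6, -0.2, -0.4]
grip_width: 79.2
finger_force: 0.0
```

>>> carry_out:
  plan:
    - {"tx": -25, "ty": -40, "tz": 5, "rx": 0, "ry": 0, "rz": 0}
    - {"tx": -25, "ty": -40, "tz": 5, "rx": 0, "ry": 0, "rz": 0}
    - {"tx": -25, "ty": -40, "tz": 5, "rx": 0, "ry": 0, "rz": 0}
    - {"tx": -25, "ty": -40, "tz": 5, "rx": 0, "ry": 0, "rz": 0}
    - {"tx": -25, "ty": -40, "tz": 0, "rx": 0, "ry": 0, "rz": 0}
    - {"tx": -25, "ty": -40, "tz": 0, "rx": 0, "ry": 0, "rz": 0}
    - {"tx": -15, "ty": -40, "tz": 0, "rx": 0, "ry": 0, "rz": 0}
    - {"tx": -15, "ty": -40, "tz": 0, "rx": 0, "ry": 0, "rz": 0}
    - {"tx": 0, "ty": 0, "tz": 0, "rx": 0, "ry": 0, "rz": 0}
    - {"tx": 0, "ty": 0, "tz": 0, "rx": 0, "ry": 0, "rz": 0}

```text
time: 91.45
tool_pos: [458.2, -413.1, 209.2]
tcp_rot: [3.14, -0.0, 1.59]
contact_force: [0.0, 0.0, 0.2]
grip_width: 91.8
finger_force: 0.0
```

Run:
```python
from h import *
b=save('top','t12');s=save('scene','s12');st()
g=cv2.cvtColor(b,cv2.COLOR_RGB2GRAY)
# numeric row profile: sample along plate centre line at z ~ 34, offset lines
m=load('t12');ex=np.array([np.cos(np.radians(86)),np.sin(np.radians(86))]);ey=np.array([-ex[1],ex[0]])
for yo,z in((0,34),(15,34),(-15,34)):
    v=[]
    for x in range(-80,100,3):
        u,w=w2p(m,[*(np.array([453.4,11.7])+x*ex+yo*ey),z]);v.append(int(cv2.getRectSubPix(g,(1,1),(u,w))[0,0]))
    print(yo,v)
# lid M: compare with t0 patch around middle lid
g0=cv2.cvtColor(load('t0')['im'],cv2.COLOR_RGB2GRAY)
for n,(x0,y0,x1,y1) in {'M':(318,145,372,176),'L':(245,145,300,182),'R':(378,142,430,175)}.items():
    r=cv2.matchTemplate(g[y0-4:y1+4,x0-4:x1+4],g0[y0:y1,x0:x1],cv2.TM_CCOEFF_NORMED);_,q,_,p=cv2.minMaxLoc(r);print(n,round(q,3),p[0]-4,p[1]-4)
```

```text
{'time': np.float64(91.55), 'tool_pos': array([ 459.152, -411.523,  209.543]), 'tcp_rot': array([3.14 , 0.   , 1.593]), 'contact_force': array([ 0.649, -0.321,  0.307]), 'grip_width': np.float64(91.486), 'finger_force': np.float64(0.0)}
0 [234, 239, 174, 129, 166, 180, 173, 177, 154, 137, 138, 140, 150, 133, 221, 250, 244, 241, 233, 216, 226, 227, 247, 252, 251, 249, 251, 251, 251, 254, 254, 254, 252, 251, 253, 242, 254, 229, 200, 210, 232, 248, 248, 252, 242, 247, 239, 241, 247, 245, 245, 234, 249, 247, 244, 233, 234, 232, 220, 238]
15 [239, 240, 199, 141, 148, 160, 152, 129, 121, 119, 126, 133, 146, 184, 230, 248, 245, 246, 250, 249, 248, 249, 254, 251, 255, 250, 254, 251, 254, 250, 251, 253, 254, 254, 254, 253, 251, 249, 250, 249, 241, 243, 254, 244, 255, 250, 248, 251, 252, 254, 243, 249, 241, 244, 244, 242, 252, 250, 250, 250]
-15 [233, 235, 181, 100, 97, 110, 118, 143, 134, 134, 114, 115, 152, 175, 211, 236, 241, 242, 246, 249, 249, 248, 249, 251, 251, 253, 254, 253, 252, 245, 254, 244, 254, 243, 247, 240, 243, 249, 250, 249, 245, 248, 240, 227, 237, 239, 248, 242, 247, 248, 245, 254, 227, 252, 227, 248, 251, 249, 249, 249]
M 0.982 0 0
L 0.999 0 0
R 0.95 0 0
```

>>> carry_out:
  plan:
    - {"tx": -0.3, "ty": 38, "tz": 0, "rx": 0, "ry": 0, "rz": -0.0077}
    - {"tx": -0.3, "ty": 38, "tz": 0, "rx": 0, "ry": 0, "rz": -0.0077}
    - {"tx": -0.3, "ty": 38, "tz": 0, "rx": 0, "ry": 0, "rz": -0.0077}
    - {"tx": -0.3, "ty": 38, "tz": 0, "rx": 0, "ry": 0, "rz": -0.0077}
    - {"tx": -0.3, "ty": 38, "tz": 0, "rx": 0, "ry": 0, "rz": -0.0077}
    - {"tx": -0.3, "ty": 38, "tz": 0, "rx": 0, "ry": 0, "rz": -0.0077}
    - {"tx": -0.3, "ty": 38, "tz": 0, "rx": 0, "ry": 0, "rz": -0.0077}
    - {"tx": -0.3, "ty": 38, "tz": 0, "rx": 0, "ry": 0, "rz": -0.0077}
    - {"tx": -0.3, "ty": 38, "tz": 0, "rx": 0, "ry": 0, "rz": -0.0077}
    - {"tx": -0.3, "ty": 38, "tz": 0, "rx": 0, "ry": 0, "rz": -0.0077}
    - {"tx": -0.3, "ty": 38, "tz": 0, "rx": 0, "ry": 0, "rz": -0.0077}
    - {"tx": -0.3, "ty": 38, "tz": 0, "rx": 0, "ry": 0, "rz": -0.0077}

```text
time: 92.75
tool_pos: [454.4, 46.5, 210.0]
tcp_rot: [3.139, 0.0, 1.502]
contact_force: [0.8, -1.0, 0.1]
grip_width: 91.5
finger_force: 0.0
```

>>> carry_out:
  plan:
    - {"tx": 0, "ty": 0, "tz": 0, "rx": 0, "ry": 0, "rz": 0}
    - {"tx": 0, "ty": 0, "tz": 0, "rx": 0, "ry": 0, "rz": 0}
    - {"tx": 0, "ty": 0, "tz": 0, "rx": 0, "ry": 0, "rz": 0}

```text
time: 93.05
tool_pos: [455.0, 43.4, 209.7]
tcp_rot: [3.139, 0.001, 1.501]
contact_force: [-0.4, 0.6, -0.0]
grip_width: 92.1
finger_force: 0.0
```

```bash
cat > chk.py <<'E'
from h import *
import sys
def prof(name):
    m={k:v for k,v in load(name).items()};g0=cv2.cvtColor(m['im'],cv2.COLOR_RGB2GRAY)
    ex=np.array([np.cos(np.radians(86)),np.sin(np.radians(86))]);ey=np.array([-ex[1],ex[0]]);c=np.array([453.4,11.7])
    xs=np.arange(-40,110,1.);ys=np.arange(-50,51,1.)
    G=np.array([[w2p(m,[*(c+x*ex+y*ey),34],True) for x in xs] for y in ys],np.float32)
    P=cv2.remap(g0,G[...,0],G[...,1],cv2.INTER_LINEAR).astype(np.float32); return xs,ys,P
if __name__=='__main__':
    xs,ys,P=prof(sys.argv[1])
    print('x profile |y|<15:');q=P[35:66].mean(0)
    print([(int(x),int(v)) for x,v in zip(xs,q)][::1])
    E=np.abs(cv2.Sobel(P,-1,1,0))
    for a,b in((-8,20),(48,78)):
        s=E[:,int(a+40):int(b+40)].mean(1);print('y energy',[(int(y),int(v)) for y,v in zip(ys,s)][::2])
        w=P[:,int(a+40):int(b+40)];J=cv2.Sobel(w,-1,1,0)[32:70],cv2.Sobel(w,-1,0,1)[32:70]
        print('ang deg',0.5*np.degrees(np.arctan2(2*(J[0]*J[1]).sum(),(J[0]**2).sum()-(J[1]**2).sum())))
E
python3 -c "
from h import *
save('wrist','w13');st()"; python3 chk.py w13
```

```text
{'time': np.float64(93.1), 'tool_pos': array([455.115,  42.995, 209.679]), 'tcp_rot': array([3.139e+00, 1.000e-03, 1.500e+00]), 'contact_force': array([-0.22 , -0.123,  0.975]), 'grip_width': np.float64(92.033), 'finger_force': np.float64(0.0)}
x profile |y|<15:
[(-40, 224), (-39, 225), (-38, 226), (-37, 226), (-36, 225), (-35, 223), (-34, 218), (-33, 215), (-32, 213), (-31, 212), (-30, 210), (-29, 208), (-28, 204), (-27, 198), (-26, 192), (-25, 193), (-24, 205), (-23, 216), (-22, 224), (-21, 227), (-20, 228), (-19, 228), (-18, 230), (-17, 234), (-16, 238), (-15, 237), (-14, 232), (-13, 227), (-12, 227), (-11, 233), (-10, 237), (-9, 237), (-8, 233), (-7, 227), (-6, 228), (-5, 234), (-4, 239), (-3, 237), (-2, 230), (-1, 223), (0, 225), (1, 233), (2, 237), (3, 234), (4, 229), (5, 227), (6, 234), (7, 239), (8, 239), (9, 234), (10, 228), (11, 227), (12, 231), (13, 235), (14, 233), (15, 229), (16, 226), (17, 226), (18, 230), (19, 234), (20, 235), (21, 232), (22, 227), (23, 226), (24, 229), (25, 235), (26, 236), (27, 231), (28, 224), (29, 223), (30, 227), (31, 231), (32, 232), (33, 231), (
[... 1202 characters left out ...]
, 27), (20, 26), (22, 22), (24, 8), (26, 1), (28, 1), (30, 1), (32, 1), (34, 1), (36, 1), (38, 2), (40, 1), (42, 1), (44, 1), (46, 1), (48, 1), (50, 1)]
ang deg 0.15036276
y energy [(-50, 2), (-48, 1), (-46, 2), (-44, 2), (-42, 2), (-40, 1), (-38, 1), (-36, 2), (-34, 2), (-32, 1), (-30, 1), (-28, 1), (-26, 7), (-24, 18), (-22, 23), (-20, 23), (-18, 24), (-16, 25), (-14, 25), (-12, 23), (-10, 24), (-8, 25), (-6, 25), (-4, 23), (-2, 22), (0, 22), (2, 23), (4, 24), (6, 24), (8, 24), (10, 25), (12, 24), (14, 23), (16, 23), (18, 24), (20, 23), (22, 16), (24, 5), (26, 1), (28, 2), (30, 1), (32, 1), (34, 1), (36, 1), (38, 1), (40, 1), (42, 1), (44, 1), (46, 0), (48, 1), (50, 1)]
ang deg -0.44446054
```

The row checks out: sink centres at plate x of about 5 and 62 mm, about 1 mm off the centre line, and square within 0.5°. I hand in.

```bash
python3 -c "
from plant import bot
print(bot.close_job())"
```

```text
the job is handed in; nothing more can be done
None
```

The job is handed in, with no verdict shown: the heavy transformer came from the middle box and stands on the plate with both heat sinks after it in a square, spacer-gapped row, the spacer stands on the bench, and all three boxes are closed with the dummies inside.

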